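Sort the locked jar rack of a soldering bench

ROBOT

A 7-joint arm with a two-finger parallel gripper is mounted at the origin on the work surface. World frame = base frame: x ahead of the robot, y to its left, z up, the work surface at z = 0. Lengths are in m, angles in rad, forces in N, time in s.
With the tool pointing down it reaches from about 0.425 to 0.95 m from the base axis. Payload 4.7 kg.
Tool frame: the origin (TCP) lies at the very end of the fingers, on their centre line; the grasp point (between the pads) lies r.grasp_offset behind it (r.grasp_offset is the distance from the TCP to the grasp point, in m); z points along the fingers, y is the direction in which the jaws open and shut (so a half turn about z gives the same grasp; the last joint's range is limited). The gripper opens to 85 mm and grips with 20 to 120 N. Pads are 22 mm wide; open, the fingers measure 114 mm over their backs; the gripper's body (76 mm by 85 mm) begins 54 mm behind the grasp point. The pads swing forward as they close: fully open they stand 13 mm farther back than shut.
Start: joints at [-1.374, 0.469, -0.049, 1.532, 0.024, 1.141, -0.082], TCP at [0.151, 0.658, 0.2] pointing down, gripper open.
Joint ranges: [-2.59, 2.59], [-0.33, 1.99], [-1.39, 1.29], [0.1, 2.45], [-1.04, 4.18], [0.21, 1.99], [-2.66, 2.66]. Speed limits (rad/s): [2.57, 2.57, 3.14, 3.14, 3.14, 3.14, 3.14].

INTERFACE

Orientations are given as a 3x3 rotation matrix whose columns are the frame's x, y, z axes.
In Python, from bench import read_state, optics, r gives the robot as it stands.
- The arm moves only by the tool send_rows, never from a script. Its argument "deltas" is a list of rows, each an object of numbers: "gripper": the gripper command: -1 is shut, 1 is fully open, values between are in proportion; "dx", "dy", "dz": the shift along the tool's x, y, z in units of 30 mm (1.0 is 30 mm); "turn": the turn about the tool's z in units of 6 degrees (1.0 is 6 degrees). A call has 1 to 12 rows; each row is the pose to reach, as a shift and turn from the pose commanded when the call began, along the tool's axes at that moment; what a row does not reach only later rows make up. A row lasts 1/8 s, in which the tool goes at most 62.5 mm and 10.7 degrees, less where a joint would pass 70% of its speed; a pose out of reach is approached as far as the arm can. A call with a gripper value outside its range is refused whole. The fingers move at their own pace and stop on an object; the grip force is fixed at half the most. Time passes only in rows, so rows that repeat a pose let the fingers close. It gives the time, the measured TCP pose, the force and the opening at its end, in the units of the state.
- read_state(): the state, without advancing time (a new reading comes with each control period).
- optics.get_image(name): name is "side" or "top"; returns a dict with "img" (480x640x3 uint8, red, green, blue), "mtx" (3x3 intrinsics, pixels), "R" (3x3) and "t" (3): a world point X has camera coordinates R X + t. Camera axes: x right, y down, z forward; pixel columns grow to the right and rows downward; lengths in m; the calibration is good to about 2 mm. A picture is of the moment at which its call begins. There is no depth.
- r.sign_off(): hands the job in, once; it reports no verdict.
The state is a dict: "clock": time; "joint_pos": joint angles; "joint_velocities": joint speeds; "tau": joint torques, N m; "ee_pos": TCP position; "tool_rot": TCP orientation; "contact_force": force on the tool from outside, world axes, zero at the start; "moment": the same for the moment, N m; "opening": opening from 0.0 (shut) to 1.0 (fully open).
Only numpy, scipy, OpenCV 4.12 (cv2) and the standard library are available. Lean on these libraries where they do the work, as an engineer would, in place of code of your own. Each camera call takes 0.05 s, during which the arm holds its last target.

TASK

The red and the blue jar stand in each other's bays of the locked rack. Draw the pull pin and park it at the inner end of the notch in the blue block, then slide the keeper bar fully back, swap the two jars and bring in whatever yellow or green jars wait on the bench, so that every jar stands upright in the middle of the pad of its own colour; only then slide the bar fully closed over the row again. Leave the pin parked and the can, tape and solder spool alone.

Things in the scene. Friction and masses are not known exactly. Their poses are not given: they have to be found in the camera images.
- rack: Fixed grey jar rack. Origin on the bench under the middle of its row of four bays; x away from the robot, across the row; y along it. Bays at y = -150, -50, 50, 150 mm, a coloured pad in each. Base plate 8 mm thick, from x = -60 to 140, y = -250 to 290 mm. Lock lug, top 48 mm above the bench, with a vertical bore at x = 0, y = 265 mm.
- keeper (a joint): Keeper bar along rack y, 466 long, 14 wide, 74 to 90 mm above the bench, on end posts (y = +/-225 mm) sliding along rack x. Value in m: 0 = closed, over the middle of the row, 9 mm above the lids, so no jar lifts out; 0.09 = fully back, away from the robot. About 2.5 N moves it; it stays where left. The pin in its bore locks it.
- keeper_grip (a point): Centre of the orange sleeve in the middle of the keeper bar, 82 mm above the bench; sleeve 18 (across, rack x) x 70 (along rack y) x 20 mm high. Axes as the rack. It moves with the bar; pinch it from above.
- pin: Loose steel pull pin, upright, 0.1 kg. Origin: centre of the collar's underside, z up its axis. Shank 12 mm diameter, 43 mm long below the origin; collar 30 mm diameter, 5 thick; red grip 22 mm diameter from z = 5 to 40 mm. Starts in the 14 mm bore of the rack's lug, through the keeper's tongue, collar 60 mm above the bench.
- park: Fixed blue notch block, 67 (x) x 76 (y) x 60 mm high, on the bench; reaches x = -32 to 35 mm from its origin (on the bench). Its notch, 18 mm wide, runs along its x axis on y = 0, full height, open above and at the -x side, and ends at x = +8 mm.
- park_seat (a point): Parked place of the pin: at the inner end of the notch on the block's top face, 60 mm above the bench. The shank hangs in the notch and the collar rests on the top face. Axes as the block.
- jar_red: Loose squat white jar with red lid and band and a heavy steel foot, 64 mm diameter, 55 mm tall, 0.17 to 0.35 kg. Origin at the centre of its underside, z up. Starts in the rack, on the blue pad.
- pad_red: Fixed flat red pad in one of the rack's bays, 74 x 74 x 2 mm; origin at the centre of its underside, 8 mm above the bench, so its top is at 10 mm. Axes as the rack.
- jar_blue: Loose squat white jar with blue lid and band and a heavy steel foot, 64 mm diameter, 55 mm tall, 0.17 to 0.35 kg. Origin at the centre of its underside, z up. Starts in the rack, on the red pad.
- pad_blue: Fixed flat blue pad in one of the rack's bays, 74 x 74 x 2 mm; origin at the centre of its underside, 8 mm above the bench, so its top is at 10 mm. Axes as the rack.
- jar_yellow: Loose squat white jar with yellow lid and band and a heavy steel foot, 64 mm diameter, 55 mm tall, 0.17 to 0.35 kg. Origin at the centre of its underside, z up. If present, starts on the bench in front of the rack; else None.
- pad_yellow: Fixed flat yellow pad in one of the rack's bays, 74 x 74 x 2 mm; origin at the centre of its underside, 8 mm above the bench, so its top is at 10 mm. Axes as the rack.
- jar_green: Loose squat white jar with green lid and band and a heavy steel foot, 64 mm diameter, 55 mm tall, 0.17 to 0.35 kg. Origin at the centre of its underside, z up. If present, starts on the bench in front of the rack; else None.
- pad_green: Fixed flat green pad in one of the rack's bays, 74 x 74 x 2 mm; origin at the centre of its underside, 8 mm above the bench, so its top is at 10 mm. Axes as the rack.
- can: Bystander: blue and silver drink can, 66 mm diameter, 115 mm tall, origin at its base. Leave alone.
- tape: Bystander: roll of grey tape lying flat, 100 mm diameter, 48 mm high, origin at its base. Leave alone.
- spool: Bystander: solder spool standing on end, 60 mm diameter, 57 mm high, origin at its base. Leave alone.
Mind the look-alikes: they are no part of the job. Leave any brown look-alike of the jar_blue alone.

How it is judged:
On the way, in this order (a step that is already met when the one before it is completed fails the run):
1. the pin is parked in the notch of the blue block and let go (horizontal distance between pin and park_seat below 0.012 m and z of pin in the frame of park_seat between -0.006 and 0.006 m and angle between pin's own z axis and vertical below 0.2 rad and contact force between the fingers and pin below 0.1 N), for 0.3 s.
2. the keeper bar is fully back (value of joint keeper above 0.08 m), for 0.2 s.
3. every jar present stands upright on the pad of its own colour, released, with the bar still back (horizontal distance between jar_red and pad_red below 0.015 m and z of jar_red in the frame of pad_red between -0.003 and 0.008 m and angle between each of jar_red, jar_blue, jar_yellow, jar_green's own z axis and vertical below 0.1 rad and linear speed of each of jar_red, jar_blue, jar_yellow, jar_green below 0.03 m/s and contact force between the fingers and jar_red below 0.1 N and horizontal distance between jar_blue and pad_blue below 0.015 m and z of jar_blue in the frame of pad_blue between -0.003 and 0.008 m and contact force between the fingers and jar_blue below 0.1 N and horizontal distance between jar_yellow and pad_yellow below 0.015 m and z of jar_yellow in the frame of pad_yellow between -0.003 and 0.008 m and contact force between the fingers and jar_yellow below 0.1 N and horizontal distance between jar_green and pad_green below 0.015 m and z of jar_green in the frame of pad_green between -0.003 and 0.008 m and contact force between the fingers and jar_green below 0.1 N and value of joint keeper above 0.06 m), for 0.3 s.
4. the keeper bar is fully closed over the row (value of joint keeper below 0.008 m), for 0.2 s.
At the end, for the whole second after the job is handed in: Every jar present stands upright (within 0.1 rad) on the pad of its own colour, within 15 mm of its middle, released and at rest; the keeper bar is closed to within 8 mm; the pin hangs upright (within 0.2 rad) in the notch, within 12 mm of the parked place, collar on the block's top (all of step 1 and horizontal distance between jar_red and pad_red below 0.015 m and z of jar_red in the frame of pad_red between -0.003 and 0.008 m and angle between each of jar_red, jar_blue, jar_yellow, jar_green's own z axis and vertical below 0.1 rad and linear speed of each of jar_red, jar_blue, jar_yellow, jar_green below 0.03 m/s and contact force between the fingers and jar_red below 0.1 N and horizontal distance between jar_blue and pad_blue below 0.015 m and z of jar_blue in the frame of pad_blue between -0.003 and 0.008 m and contact force between the fingers and jar_blue below 0.1 N and horizontal distance between jar_yellow and pad_yellow below 0.015 m and z of jar_yellow in the frame of pad_yellow between -0.003 and 0.008 m and contact force between the fingers and jar_yellow below 0.1 N and horizontal distance between jar_green and pad_green below 0.015 m and z of jar_green in the frame of pad_green between -0.003 and 0.008 m and contact force between the fingers and jar_green below 0.1 N and value of joint keeper below 0.008 m); the robot touches nothing.
It fails at once if the can is disturbed (moved over 30 mm) (distance of can from where it was at the start of the episode above 0.03 m).
It fails at once if the tape is disturbed (moved over 30 mm) (distance of tape from where it was at the start of the episode above 0.03 m).
It fails at once if the spool is disturbed (moved over 30 mm) (distance of spool from where it was at the start of the episode above 0.03 m).
Of jar_yellow, jar_green only 1 to 2 are there at a start; the rules pass over those that are not, and their reading is None.
At some moment in a run one of jar_red, jar_blue, jar_yellow, jar_green may be knocked a few centimetres aside while the robot is not near it.
It also fails if it takes over 210 s, if anything falls off the work surface, if the arm or the gripper's body presses on something with over 40 N, if the wrist force passes 120 N, or if a joint passes its speed limit or range.

## Working session

There is one attempt and no reset: what is moved stays moved. The work goes in short steps, Python scripts to look and compute and a tool call to move; the robot and the scene stay as the last step left them, time stands still between calls to the robot, and variables do not carry over. Pictures are saved under pics/ and viewed, and the job is handed in when it is done.

Besides the shell and the picture viewer there is one more tool, called after "Emit:" by a JSON object that holds its "op" and its "data". send_rows: Moves the arm, as the interface text tells. Its arguments: {"type":"object","properties":{"deltas":{"type":"array","items":{"type":"object","properties":{"gripper":{"type":"number"},"dx":{"type":"number"},"dy":{"type":"number"},"dz":{"type":"number"},"turn":{"type":"number"}}}}},"required":["deltas"]}

```bash
ls; mkdir -p pics
python3 - <<'E'
from bench import read_state, optics, r
import cv2
s=read_state()
print(s['clock'],s['ee_pos'],s['tool_rot'],s['opening'],r.grasp_offset,s['contact_force'])
for n in('side','top'):
    d=optics.get_image(n); cv2.imwrite(f'pics/{n}0.png',d['img'][:,:,::-1]); print(n,d['mtx'],d['R'],d['t'], -d['R'].T@d['t'])
E
```

```text
pics
0.0 [0.1509715  0.65724051 0.19875349] [[-9.74634525e-01  2.23802187e-01 -3.50732975e-04]
 [ 2.23802446e-01  9.74632656e-01 -1.91060254e-03]
 [-8.57612168e-05 -1.94063410e-03 -9.99998113e-01]] 1.0004450630633162 0.0187 [-0.21973135 -0.05358481 -0.25563039]
side [[442.88962707   0.         317.07371803]
 [  0.         442.88962707 237.68770802]
 [  0.           0.           1.        ]] [[ 0.81445062 -0.58003267  0.01524097]
 [-0.37763283 -0.54982833 -0.74503842]
 [ 0.44052654  0.60104152 -0.6668474 ]] [-0.46382189  0.27874918  0.91040123] [ 0.08196896 -0.66295659  0.82184664]
top [[531.44467101   0.         311.72948209]
 [  0.         531.44467101 235.55685014]
 [  0.           0.           1.        ]] [[ 0.00968137 -0.99979825 -0.01759909]
 [-0.98620001 -0.00663777 -0.16542518]
 [ 0.16527499  0.01895777 -0.9860653 ]] [0.02797686 0.61565461 1.29751671] [0.39244067 0.00745977 1.38177335]
```

View pics/side0.png

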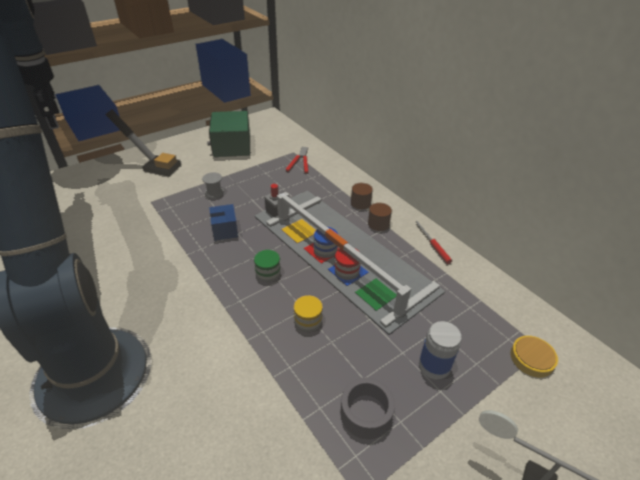

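View pics/top0.png

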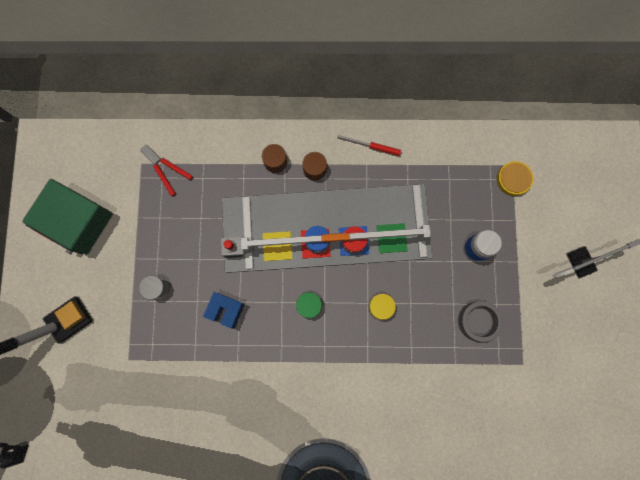

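```bash
cat > h.py <<'E'
import numpy as np, cv2
from bench import read_state, optics, r
def grab(n,save=None):
    d=optics.get_image(n)
    if save: cv2.imwrite('pics/'+save,d['img'][:,:,::-1])
    return d
def ray(d,uv,z):
    p=np.linalg.inv(d['mtx'])@np.array([uv[0],uv[1],1.0]); c=-d['R'].T@d['t']; v=d['R'].T@p
    return (c+v*(z-c[2])/v[2])
def proj(d,X):
    c=d['R']@np.asarray(X,float)+d['t']; p=d['mtx']@c; return p[:2]/p[2]
def crop(d,x0,y0,x1,y1,k,name):
    cv2.imwrite('pics/'+name,cv2.resize(d['img'][y0:y1,x0:x1,::-1],None,fx=k,fy=k,interpolation=cv2.INTER_CUBIC))
RNG={'yellow':((18,130,90),(32,255,255)),'green':((45,120,50),(80,255,255)),'blue':((100,120,60),(125,255,255)),'red':((0,150,80),(6,255,255)),'orange':((7,170,80),(15,255,255))}
def blobs(d,col,amin=20):
    hsv=cv2.cvtColor(d['img'],cv2.COLOR_RGB2HSV); lo,hi=RNG[col]
    m=cv2.inRange(hsv,lo,hi)
    if col=='red': m|=cv2.inRange(hsv,(174,150,80),(180,255,255))
    n,l,st,ce=cv2.connectedComponentsWithStats(m)
    return [(ce[i].round(1),st[i].tolist()) for i in range(1,n) if st[i][4]>=amin],l
E
python3 - <<'E'
from h import *
d=grab('top');crop(d,190,170,450,340,3,'c_top.png')
s=grab('side');crop(s,190,160,450,340,3,'c_side.png')
for n,c in (('top',d),('side',s)):
    for col in RNG: 
        b,_=blobs(c,col)
        for x in b: print(n,col,x, ray(c,x[0],0.065 if n=='top' else .065).round(4))
E
```

```text
top yellow (array([515.1, 177.8]), [497, 161, 36, 34, 887]) [ 0.7655 -0.4828  0.065 ]
top yellow (array([276.5, 234.8]), [263, 231, 28, 8, 167]) [0.6145 0.1215 0.065 ]
top yellow (array([277.4, 252. ]), [263, 244, 29, 17, 438]) [0.5708 0.1183 0.065 ]
top yellow (array([382.2, 306.3]), [369, 294, 27, 26, 542]) [ 0.4384 -0.1418  0.065 ]
top yellow (array([ 67.7, 314.6]), [55, 301, 27, 28, 402]) [0.411 0.634 0.065]
top green (array([391. , 226.8]), [378, 224, 27, 7, 130]) [ 0.6368 -0.1662  0.065 ]
top green (array([392.3, 244.1]), [379, 236, 28, 17, 395]) [ 0.5929 -0.1688  0.065 ]
top green (array([308.8, 304.8]), [297, 293, 25, 25, 477]) [0.4404 0.0383 0.065 ]
top blue (array([316. , 230.8]), [306, 226, 22, 10, 155]) [0.6254 0.0221 0.065 ]
top blue (array([341.8, 229.6]), [339, 228, 8, 5, 29]) [ 0.6288 -0.0427  0.065 ]
top blue (array([468.8, 247.2]), [465, 237, 10, 20, 82]) [ 0.5864 -0.3587  0.065 ]
top blue (array([317.1, 245.7]), [306, 242, 23, 9, 142]) [0.5875 0.0191 0.065 ]
top blue (array([344. , 251.2]), [340, 242, 15, 14, 57]) [ 0.5741 -0.0482  0.065 ]
top blue (array([364.5, 2
[... 1745 characters left out ...]
232, 13, 11, 80]) [0.5877 0.0148 0.065 ]
side blue (array([332.1, 269.6]), [329, 267, 6, 7, 27]) [ 0.5455 -0.0935  0.065 ]
side blue (array([362.4, 271.6]), [360, 268, 7, 8, 41]) [ 0.6006 -0.1395  0.065 ]
side red (array([292.3, 162.5]), [287, 156, 12, 14, 47]) [0.724  0.3535 0.065 ]
side red (array([305.1, 164.1]), [304, 156, 4, 16, 38]) [0.7522 0.3231 0.065 ]
side red (array([440.1, 249.9]), [431, 240, 19, 21, 104]) [ 0.8091 -0.1924  0.065 ]
side red (array([313.1, 252.8]), [305, 245, 19, 18, 89]) [ 0.5414 -0.0208  0.065 ]
side red (array([343.4, 258.4]), [335, 250, 20, 15, 170]) [ 0.5909 -0.0788  0.065 ]
side orange (array([335.9, 236.9]), [327, 230, 19, 15, 89]) [ 0.6236 -0.0057  0.065 ]
```

View pics/c_top.png

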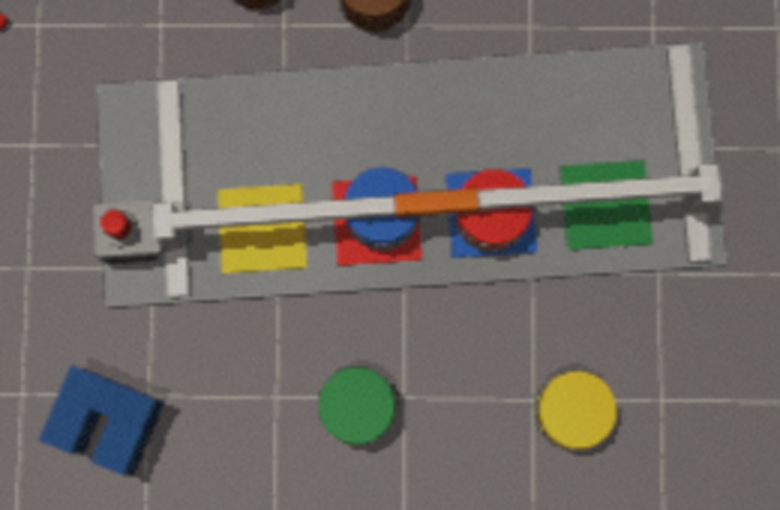

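View pics/c_side.png

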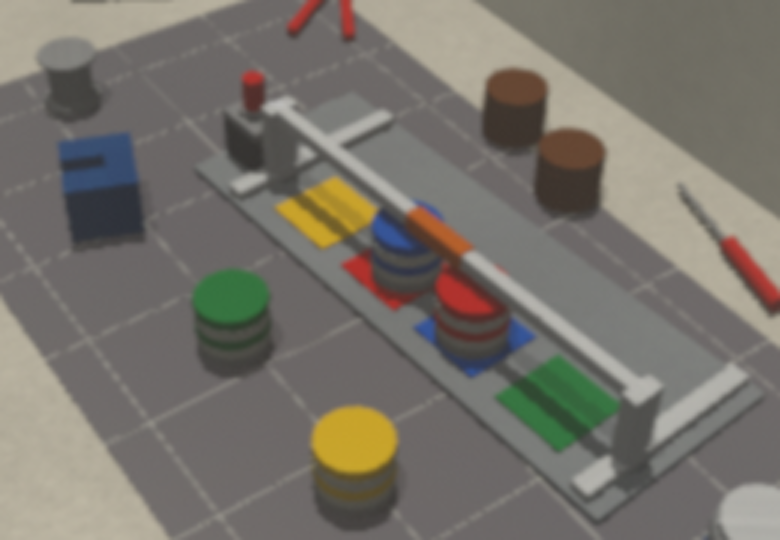

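Run:
```python
from h import *
d=grab('top');s=grab('side')
def T(c): return np.array(c)/3+np.array([190,170])
def S(c): return np.array(c)/3+np.array([190,160])
# crop resize pixel centre shift ~ -1/3
def fit(L,W):
    L=np.array(L,float);W=np.array(W)[:,:2]
    lc,wc=L.mean(0),W.mean(0);a=L-lc;b=W-wc
    th=np.arctan2((a[:,0]*b[:,1]-a[:,1]*b[:,0]).sum(),(a*b).sum())
    R=np.array([[np.cos(th),-np.sin(th)],[np.sin(th),np.cos(th)]])
    t=wc-R@lc; res=(W-(L@R.T+t))*1000
    return th,t,res
def C(f,d,pts,z): return [ray(d,f(p)-1/3,z) for p in pts]
Lp=[(-.06,.29),(-.06,-.25),(.14,.29),(.14,-.25)]
W=C(T,d,[(106,306),(726,263),(97,85),(703,43)],.008)
th,t,res=fit(Lp,W);print('plate',th,t,res.round(1).tolist())
h=.037
q=lambda y:[(h,y+h),(h,y-h),(-h,y-h),(-h,y+h)]
W2=C(T,d,[(559,166),(643,160),(651,243),(567,249)],.01)+C(T,d,[(218,190),(303,184),(306,266),(221,272)],.01)
print('pads',*[x if i<2 else x.round(1).tolist() for i,x in enumerate(fit(q(-.15)+q(.15),W2))])
Ws=C(S,s,[(558,356),(620,406),(560,451),(496,398)],.01)+C(S,s,[(336,178),(384,204),(326,248),(275,210)],.01)
# side: +x is up-right, +y up-left: corner order top=(+,+), right=(+,-), bottom=(-,-), left=(-,+)
print('pads side',*[x if i<2 else x.round(1).tolist() for i,x in enumerate(fit(q(-.15)+q(.15),Ws))])
Wb=C(T,d,[(72,366),(161,402),(126,475),(40,438)],.06)
LB=[(.035,.038),(.035,-.038),(-.032,-.038),(-.032,.038)]
print('park top',*[x if i<2 else x.round(1).tolist() for i,x in enumerate(fit(LB,Wb))])
Wb=C(S,s,[(130,133),(137,180),(66,188),(58,141)],.06)
print('park side',*[x if i<2 else x.round(1).tolist() for i,x in enumerate(fit(LB,Wb))])
# grip top of pin z=.1
print('pin top',ray(d,(227.8,243.9),.098), 'side',[b for b in blobs(s,'red',8)[0] if b[0][0]<300])
print('sleeve top',ray(d,(335.5,237.1),.09),'side',ray(s,(335.9,236.9),.085))
# lids by minEnclosingCircle/centroid
print('yellow',ray(d,(382.2,306.3),.055),ray(s,(307.6,307.0),.055))
print('green',ray(d,(308.8,304.8),.055),ray(s,(266.5,258.6),.055))
crop(s,210,160,320,240,7,'c_s2.png'); crop(d,195,225,295,335,5,'c_t2.png')
```

```text
plate 0.07680364184320095 [ 0.60651512 -0.02514256] [[1.6, -1.0], [1.7, 1.3], [-1.4, -1.1], [-1.8, 0.8]]
pads 0.07591451883513095 [ 0.60651566 -0.02479045] [[-0.4, 0.3], [-0.2, 0.8], [0.4, 0.9], [0.3, -0.2], [-0.9, -0.9], [-0.7, -1.5], [0.9, 0.4], [0.7, 0.3]]
pads side 0.07185730053322215 [ 0.60803165 -0.02616111] [[-2.4, -2.1], [-2.7, 1.9], [1.0, 0.0], [-0.3, -3.2], [-3.0, -3.3], [7.4, 13.1], [2.4, -1.7], [-2.4, -4.8]]
park top -0.3890173327621324 [0.42531638 0.25123567] [[-1.2, 2.2], [-1.3, -2.3], [1.1, -0.8], [1.5, 0.9]]
park side -0.38852875044576984 [0.42873106 0.25371579] [[-2.5, -2.9], [-0.6, 2.2], [4.3, 2.4], [-1.1, -1.7]]
pin top [0.58550311 0.2376142  0.098     ] side [(array([292.3, 162.5]), [287, 156, 12, 14, 47]), (array([273.8, 186. ]), [271, 184, 6, 5, 20])]
sleeve top [ 0.60549756 -0.02627018  0.09      ] side [ 0.60929473 -0.02309391  0.085     ]
yellow [ 0.43876778 -0.14289034  0.055     ] [ 0.43811362 -0.1469451   0.055     ]
green [0.44080574 0.03854326 0.055     ] [0.44121303 0.03583935 0.055     ]
```

View pics/c_s2.png

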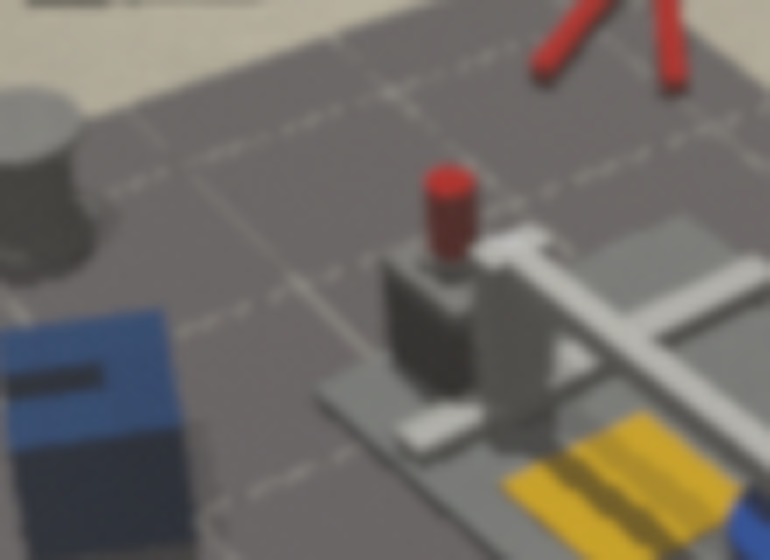

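View pics/c_t2.png

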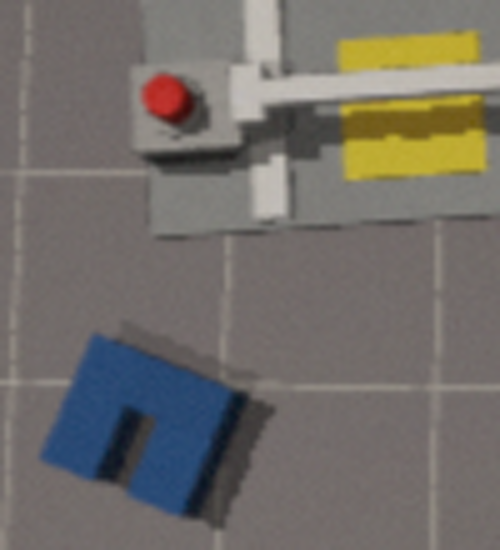

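```bash
cat >> h.py <<'E'
RK=np.array([.607,-.0252]); RY=.0757
PK=np.array([.4265,.252]); PY=-.389
def loc(o,yaw,x,y): return o+np.array([np.cos(yaw)*x-np.sin(yaw)*y,np.sin(yaw)*x+np.cos(yaw)*y])
def rack(x,y): return loc(RK,RY,x,y)
def plan(xy,z,jaw=None):
    """units from the measured pose; jaw = world angle of tool y (mod pi)"""
    s=read_state(); R=np.array(s['tool_rot']); p=np.array(s['ee_pos'])
    d=R.T@(np.array([xy[0],xy[1],z])-p)/.03
    out=f'dx {d[0]:.3f} dy {d[1]:.3f} dz {d[2]:.3f}'
    a=np.arctan2(R[1,1],R[0,1])
    if jaw is not None:
        t=-((jaw-a+np.pi/2)%np.pi-np.pi/2); out+=f' turn {np.degrees(t)/6:.2f}'
    print(out,'| pos',p.round(4),'jaw',round(a,4),'F',np.round(s['contact_force'],1),'op',round(s['opening'],3),'t',round(s['clock'],2),'q7',round(s['joint_pos'][6],2))
E
python3 - <<'E'
from h import *
print(rack(0,.265)); plan((.586,.2385),.2,RY)
E
```

```text
[0.58695865 0.23904107]
dx -17.259 dy -10.373 dz -0.011 turn 12.12 | pos [0.151  0.6577 0.1995] jaw 1.345 F [0.1 0.1 0.5] op 0.999 t 0.3 q7 -0.08
```

Emit:
{"op": "send_rows", "data": {"deltas": [{"dx": -2,"dy": -1.2,"dz": 0,"turn": 1.5,"gripper": 1},{"dx": -3.8,"dy": -2.3,"dz": 0,"turn": 3,"gripper": 1},{"dx": -5.6,"dy": -3.4,"dz": 0,"turn": 4.5,"gripper": 1},{"dx": -7.4,"dy": -4.5,"dz": 0,"turn": 6,"gripper": 1},{"dx": -9.2,"dy": -5.6,"dz": 0,"turn": 7.5,"gripper": 1},{"dx": -11,"dy": -6.7,"dz": 0,"turn": 9,"gripper": 1},{"dx": -12.8,"dy": -7.8,"dz": 0,"turn": 10.5,"gripper": 1},{"dx": -14.6,"dy": -8.8,"dz": 0,"turn": 12.1,"gripper": 1},{"dx": -16.2,"dy": -9.8,"dz": 0,"turn": 12.1,"gripper": 1},{"dx": -17.26,"dy": -10.37,"dz": 0,"turn": 12.12,"gripper": 1},{"dx": -17.26,"dy": -10.37,"dz": 0,"turn": 12.12,"gripper": 1},{"dx": -17.26,"dy": -10.37,"dz": 0,"turn": 12.12,"gripper": 1}]}}

```text
clock: 1.8
ee_pos: [0.5854, 0.2396, 0.1995]
tool_rot: [[-0.077, 0.997, -0.001], [0.997, 0.077, 0.001], [0.001, -0.001, -1.0]]
contact_force: [0.2, 0.3, 0.2]
opening: 1.002
```

Run:
```python
from h import *
plan((.5865,.2387),.072,RY)
d=grab('side');crop(d,200,100,330,230,5,'c_s3.png')
```

```text
dx -0.037 dy 0.038 dz 4.250 turn 0.01 | pos [0.5854 0.2396 0.1995] jaw 0.0767 F [0.2 0.3 0.2] op 1.002 t 1.8 q7 -0.23
```

View pics/c_s3.png

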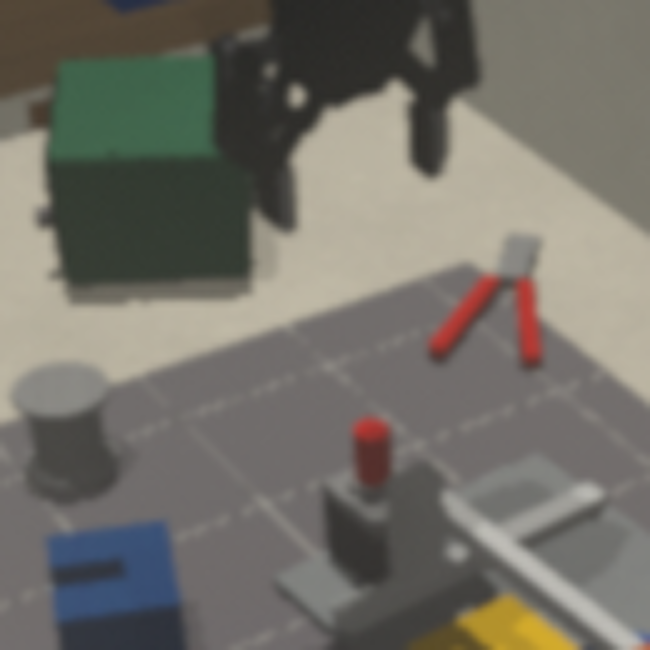

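Gripper hovers above the pin (pin at side px ≈ (274,190)), the fingers straddling it. I descend and close.

Emit:
{"op": "send_rows", "data": {"deltas": [{"dx": -0.04,"dy": 0.04,"dz": 1.5,"gripper": 1},{"dx": -0.04,"dy": 0.04,"dz": 3,"gripper": 1},{"dx": -0.04,"dy": 0.04,"dz": 4.2,"gripper": 1},{"dx": -0.04,"dy": 0.04,"dz": 4.2,"gripper": 1},{"dx": -0.04,"dy": 0.04,"dz": 4.2,"gripper": -0.3},{"dx": -0.04,"dy": 0.04,"dz": 4.2,"gripper": -0.3},{"dx": -0.04,"dy": 0.04,"dz": 4.2,"gripper": -1},{"dx": -0.04,"dy": 0.04,"dz": 4.2,"gripper": -1},{"dx": -0.04,"dy": 0.04,"dz": 4.2,"gripper": -1},{"dx": -0.04,"dy": 0.04,"dz": 4.2,"gripper": -1},{"dx": -0.04,"dy": 0.04,"dz": 4.2,"gripper": -1},{"dx": -0.04,"dy": 0.04,"dz": 4.2,"gripper": -1}]}}

```text
$.deltas[0]: bad value
```

Emit:
{"op": "send_rows", "data": {"deltas": [{"dx": -0.04,"dy": 0.04,"dz": 1.5,"turn": 0,"gripper": 1},{"dx": -0.04,"dy": 0.04,"dz": 3,"turn": 0,"gripper": 1},{"dx": -0.04,"dy": 0.04,"dz": 4.2,"turn": 0,"gripper": 1},{"dx": -0.04,"dy": 0.04,"dz": 4.2,"turn": 0,"gripper": 1},{"dx": -0.04,"dy": 0.04,"dz": 4.2,"turn": 0,"gripper": -0.3},{"dx": -0.04,"dy": 0.04,"dz": 4.2,"turn": 0,"gripper": -0.3},{"dx": -0.04,"dy": 0.04,"dz": 4.2,"turn": 0,"gripper": -1},{"dx": -0.04,"dy": 0.04,"dz": 4.2,"turn": 0,"gripper": -1},{"dx": -0.04,"dy": 0.04,"dz": 4.2,"turn": 0,"gripper": -1},{"dx": -0.04,"dy": 0.04,"dz": 4.2,"turn": 0,"gripper": -1},{"dx": -0.04,"dy": 0.04,"dz": 4.2,"turn": 0,"gripper": -1},{"dx": -0.04,"dy": 0.04,"dz": 4.2,"turn": 0,"gripper": -1}]}}

```text
clock: 3.35
ee_pos: [0.5874, 0.2376, 0.0737]
tool_rot: [[-0.076, 0.997, -0.0], [0.997, 0.076, -0.0], [0.0, -0.0, -1.0]]
contact_force: [0.3, -0.2, 0.6]
opening: -0.001
```

Run:
```python
from h import *
plan((.5865,.2387),.072,RY)
d=grab('side');crop(d,220,130,350,240,5,'c_s4.png')
d=grab('top');crop(d,170,170,290,290,5,'c_t4.png')
```

```text
dx 0.038 dy -0.026 dz 0.057 turn 0.00 | pos [0.5874 0.2376 0.0737] jaw 0.0758 F [ 0.3 -0.2  0.6] op -0.001 t 3.35 q7 -0.17
```

View pics/c_s4.png

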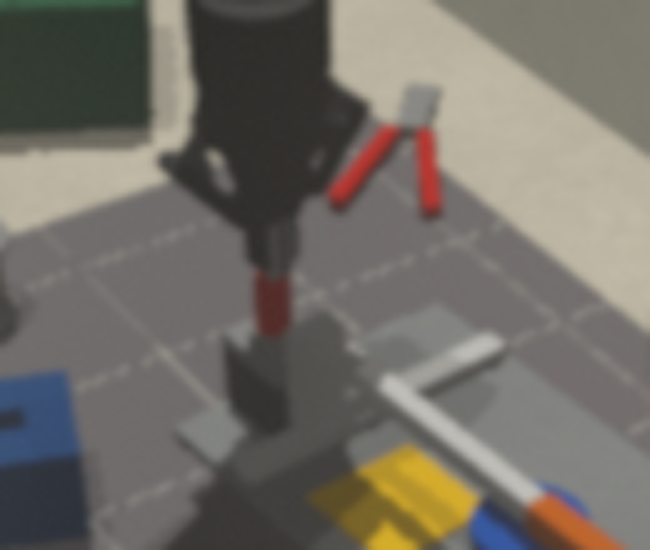

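View pics/c_t4.png

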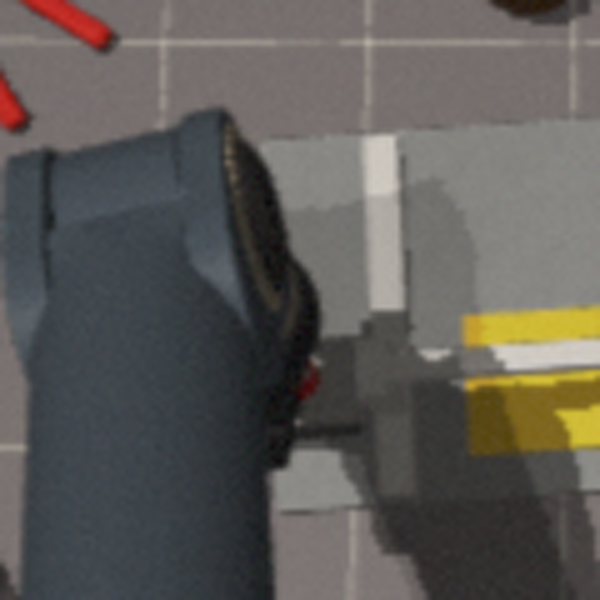

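Run:
```python
from h import *
s=read_state(); p=s['ee_pos']
d=grab('side'); print(proj(d,p), (proj(d,p)-[220,130])*5)
t=grab('top'); print(proj(t,p),(proj(t,p)-[170,170])*5)
for X in ((.5865,.2387,.1),(.5865,.2387,.065),(.5855,.2376,.098)): print(proj(d,X),proj(t,X))
def tri(a,b):
    A=[];
    for c,(u,v) in ((d,a),(t,b)):
        P=c['mtx']@np.c_[c['R'],c['t']]; A+= [u*P[2]-P[0],v*P[2]-P[1]]
    return cv2.triangulatePoints(d['mtx']@np.c_[d['R'],d['t']],t['mtx']@np.c_[t['R'],t['t']],np.array(a,float),np.array(b,float))
x=tri((273.8,186.),(227.8,243.9)); print((x[:3]/x[3]).ravel())
```

```text
[274.22874247 192.57066695] [271.14371233 312.85333473]
[229.50068889 244.62344412] [297.50344445 373.11722061]
[273.31068421 184.89159714] [227.23057014 243.3715103 ]
[273.92946105 194.96429835] [229.66045152 245.47454329]
[273.24528104 185.78043662] [227.80572985 243.90129567]
[0.58621794 0.23755542 0.09686028]
```

Run:
```python
from h import *
d=grab('side');t=grab('top')
for z in(.1995,.2125,.225,.24): print(z,proj(d,(.5854,.2396,z)),[proj(d,np.array([.5854,.2396,z])+k*np.array([.997,.076,0])).round(1) for k in(.05,-.05)])
for z in(.0737,.09,.1,.11): print(z,proj(d,(.5874,.2376,z)))
crop(d,250,150,310,210,10,'c_s5.png')
s=read_state();print(s)
```

```text
0.1995 [270.88744955 154.05248665] [array([285.9, 148. ]), array([255.2, 160.3])]
0.2125 [270.6203717  149.76862758] [array([285.8, 143.8]), array([254.8, 156. ])]
0.225 [270.35980883 145.58926701] [array([285.6, 139.7]), array([254.4, 151.8])]
0.24 [270.04215709 140.49421595] [array([285.5, 134.6]), array([254. , 146.6])]
0.0737 [274.24955393 192.57872446]
0.09 [273.96563381 187.89100646]
0.1 [273.78899656 184.97460296]
0.11 [273.61045735 182.02679686]
{'clock': 3.65, 'joint_pos': array([-0.69924274,  0.54547036,  0.34564706,  1.7716128 , -0.23320604,
        0.86472501, -0.17186627]), 'joint_velocities': array([-1.59779924e-03,  3.00834874e-04, -2.53031380e-04, -2.26475703e-03,
        5.28872166e-04,  7.68430341e-06, -1.02375341e-03]), 'tau': array([ 1.18941301e-03, -4.88168299e+01,  5.08199349e+00, -1.93823290e+01,
        9.09473514e-03,  1.38419939e-03,  1.27086190e-05]), 'ee_pos': array([0.58736955, 0.23767355, 0.07379498]), 'tool_rot': array([[-7.57496266e-02,  9.97126869e-01, -1.63836543e-05],
       [ 9.97126867e-01,  7.57496275e-02,  6.71463854e-05],
       [ 6.81945208e-05, -1.12502683e-05, -9.99999998e-01]]), 'contact_force': array([-0.67695631,  1.5559988 ,  0.09635363]), 'moment': array([-0.02643572,  0.01837422, -0.02268692]), 'opening': -0.0004632545357720374}
```

View pics/c_s5.png

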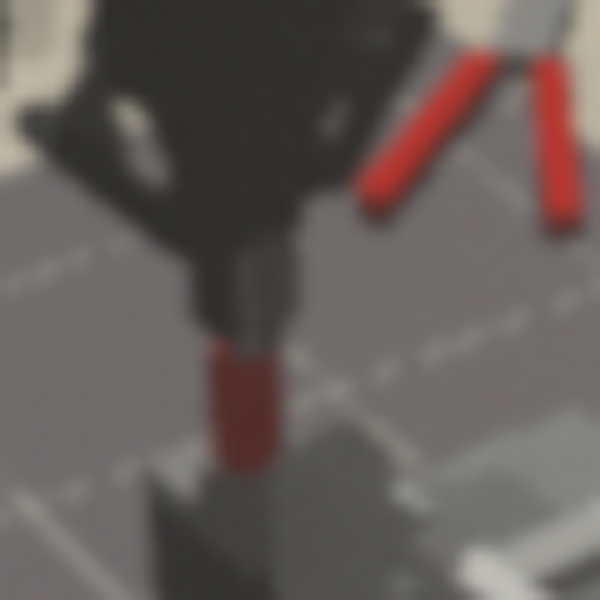

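Fingers shut just above the pin's top: their tips show at side px (274.5,184.5), i.e. z≈0.10–0.11 while the reported TCP z is 0.074, so the tool's reported z reads about 30 mm low against the cameras. I open, go 30 mm lower and close again.

Emit:
{"op": "send_rows", "data": {"deltas": [{"dx": 0,"dy": 0,"dz": 0,"turn": 0,"gripper": 1},{"dx": 0,"dy": 0,"dz": 0,"turn": 0,"gripper": 1},{"dx": 0,"dy": 0,"dz": 0,"turn": 0,"gripper": 1},{"dx": 0,"dy": 0,"dz": 0,"turn": 0,"gripper": 1},{"dx": 0,"dy": 0,"dz": 0,"turn": 0,"gripper": 1},{"dx": 0,"dy": 0,"dz": 0.3,"turn": 0,"gripper": 1},{"dx": 0,"dy": 0,"dz": 0.6,"turn": 0,"gripper": 1},{"dx": 0,"dy": 0,"dz": 0.9,"turn": 0,"gripper": 1},{"dx": 0,"dy": 0,"dz": 1.0,"turn": 0,"gripper": 1},{"dx": 0,"dy": 0,"dz": 1.0,"turn": 0,"gripper": 1}]}}

```text
clock: 4.9
ee_pos: [0.5873, 0.2376, 0.0434]
tool_rot: [[-0.076, 0.997, -0.0], [0.997, 0.076, -0.0], [-0.0, -0.001, -1.0]]
contact_force: [0.2, 0.2, 0.5]
opening: 0.998
```

Run:
```python
from h import *
plan((.5865,.2387),.072,RY)
d=grab('side');crop(d,240,140,320,220,9,'c_s6.png')
for k in (.05,-.05):
  for z in (.0437,.0737,.0867): print(k,z,((proj(d,np.array([.5874,.2376,z])+k*np.array([.997,.076,0]))-[240,140])*9).round())
```

```text
dx 0.040 dy -0.023 dz -0.953 turn 0.00 | pos [0.5873 0.2376 0.0434] jaw 0.0758 F [0.2 0.2 0.5] op 0.998 t 4.9 q7 -0.16
0.05 0.0437 [437. 491.]
0.05 0.0737 [434. 416.]
0.05 0.0867 [433. 383.]
-0.05 0.0437 [184. 609.]
-0.05 0.0737 [177. 533.]
-0.05 0.0867 [174. 499.]
```

View pics/c_s6.png

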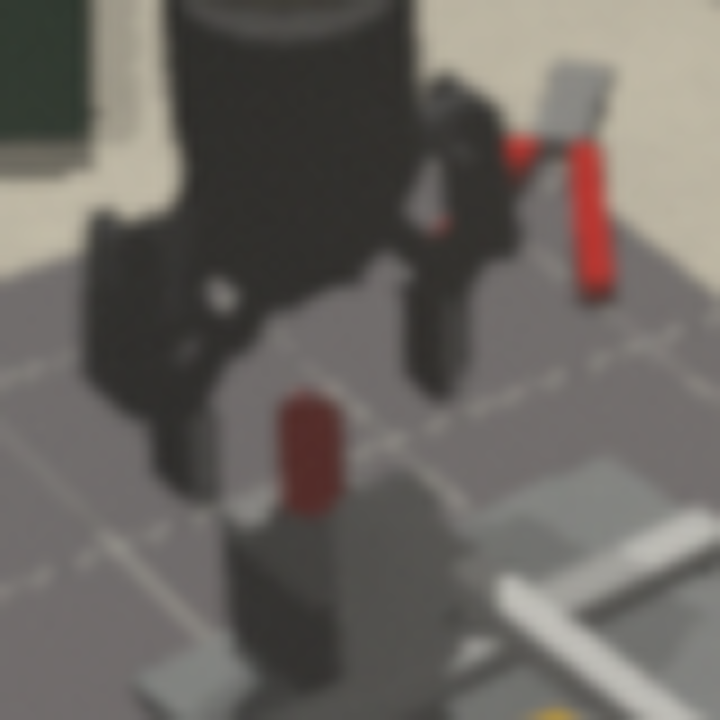

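Emit:
{"op": "send_rows", "data": {"deltas": [{"dx": 0,"dy": 0,"dz": 0,"turn": 0,"gripper": -0.3},{"dx": 0,"dy": 0,"dz": 0,"turn": 0,"gripper": -0.3},{"dx": 0,"dy": 0,"dz": 0,"turn": 0,"gripper": -0.3},{"dx": 0,"dy": 0,"dz": 0,"turn": 0,"gripper": -1},{"dx": 0,"dy": 0,"dz": 0,"turn": 0,"gripper": -1},{"dx": 0,"dy": 0,"dz": 0,"turn": 0,"gripper": -1},{"dx": 0,"dy": 0,"dz": 0,"turn": 0,"gripper": -1},{"dx": 0,"dy": 0,"dz": 0,"turn": 0,"gripper": -1}]}}

```text
clock: 5.95
ee_pos: [0.5874, 0.2377, 0.0441]
tool_rot: [[-0.076, 0.997, 0.0], [0.997, 0.076, 0.0], [0.0, 0.0, -1.0]]
contact_force: [-1.5, -0.9, 5.7]
opening: 0.234
```

Run:
```python
from h import *
plan((.5865,.2387),.072,RY)
d=grab('side');crop(d,240,140,320,220,9,'c_s7.png')
```

```text
dx 0.035 dy -0.028 dz -0.931 turn 0.00 | pos [0.5874 0.2377 0.0441] jaw 0.0758 F [-1.5 -0.9  5.7] op 0.234 t 5.95 q7 -0.16
```

View pics/c_s7.png

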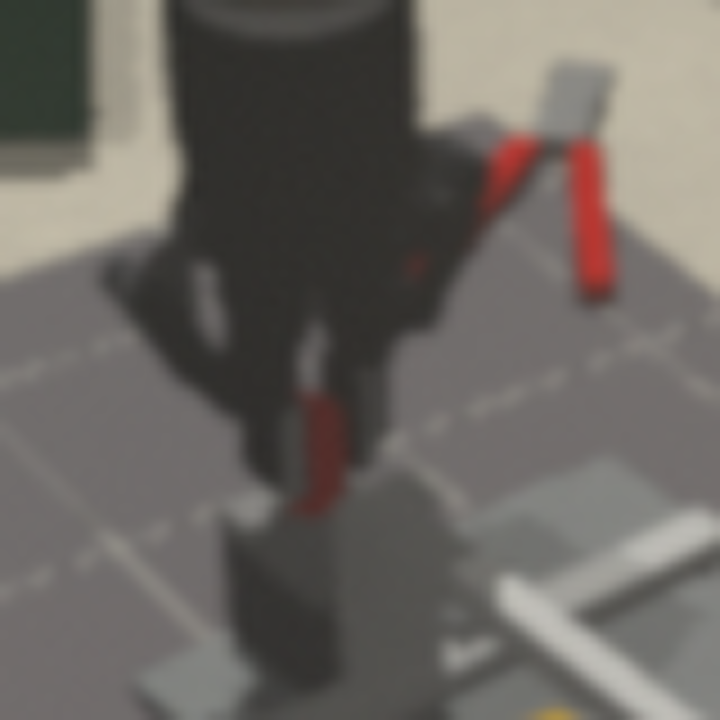

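Emit:
{"op": "send_rows", "data": {"deltas": [{"dx": 0,"dy": 0,"dz": -0.2,"turn": 0,"gripper": -1},{"dx": 0,"dy": 0,"dz": -0.6,"turn": 0,"gripper": -1},{"dx": 0,"dy": 0,"dz": -1.1,"turn": 0,"gripper": -1},{"dx": 0,"dy": 0,"dz": -1.6,"turn": 0,"gripper": -1},{"dx": 0,"dy": 0,"dz": -2.1,"turn": 0,"gripper": -1},{"dx": 0,"dy": 0,"dz": -2.6,"turn": 0,"gripper": -1},{"dx": 0,"dy": 0,"dz": -2.8,"turn": 0,"gripper": -1},{"dx": 0,"dy": 0,"dz": -2.8,"turn": 0,"gripper": -1}]}}

```text
clock: 7.0
ee_pos: [0.5875, 0.2378, 0.1282]
tool_rot: [[-0.076, 0.997, 0.001], [0.997, 0.076, 0.0], [0.0, 0.001, -1.0]]
contact_force: [-0.5, -0.3, -0.5]
opening: 0.235
```

Run:
```python
from h import *
print(loc(PK,PY,-.002,0))
plan(loc(PK,PY,-.002,0),.128,PY)
d=grab('side');crop(d,220,100,320,220,6,'c_s8.png')
```

```text
[0.42464942 0.25275853]
dx 0.909 dy -5.375 dz 0.005 turn 4.44 | pos [0.5875 0.2378 0.1282] jaw 0.0759 F [-0.5 -0.3 -0.5] op 0.235 t 7.0 q7 -0.19
```

View pics/c_s8.png

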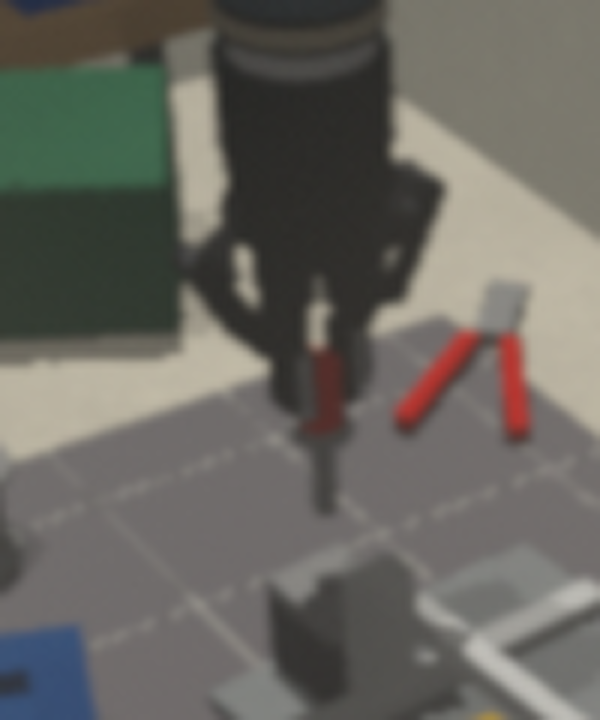

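Emit:
{"op": "send_rows", "data": {"deltas": [{"dx": 0.2,"dy": -1.3,"dz": 0,"turn": 0,"gripper": -1},{"dx": 0.45,"dy": -2.7,"dz": 0,"turn": 0,"gripper": -1},{"dx": 0.7,"dy": -4.1,"dz": 0,"turn": 0,"gripper": -1},{"dx": 0.91,"dy": -5.37,"dz": 0,"turn": 0,"gripper": -1},{"dx": 0.91,"dy": -5.37,"dz": 0,"turn": 0,"gripper": -1},{"dx": 0.91,"dy": -5.37,"dz": 0,"turn": 0,"gripper": -1}]}}

```text
clock: 7.8
ee_pos: [0.4253, 0.2527, 0.1278]
tool_rot: [[-0.076, 0.997, 0.001], [0.997, 0.076, 0.0], [-0.0, 0.001, -1.0]]
contact_force: [-0.2, -0.0, -0.7]
opening: 0.236
```

Run:
```python
from h import *
plan(loc(PK,PY,-.002,0),.128)
d=grab('side');crop(d,180,140,260,240,8,'c_s9.png')
t=grab('top');crop(t,180,250,270,350,6,'c_t9.png')
```

```text
dx 0.005 dy -0.023 dz -0.007 | pos [0.4253 0.2527 0.1278] jaw 0.0757 F [-0.2 -0.  -0.7] op 0.236 t 7.8 q7 -0.42
```

View pics/c_s9.png

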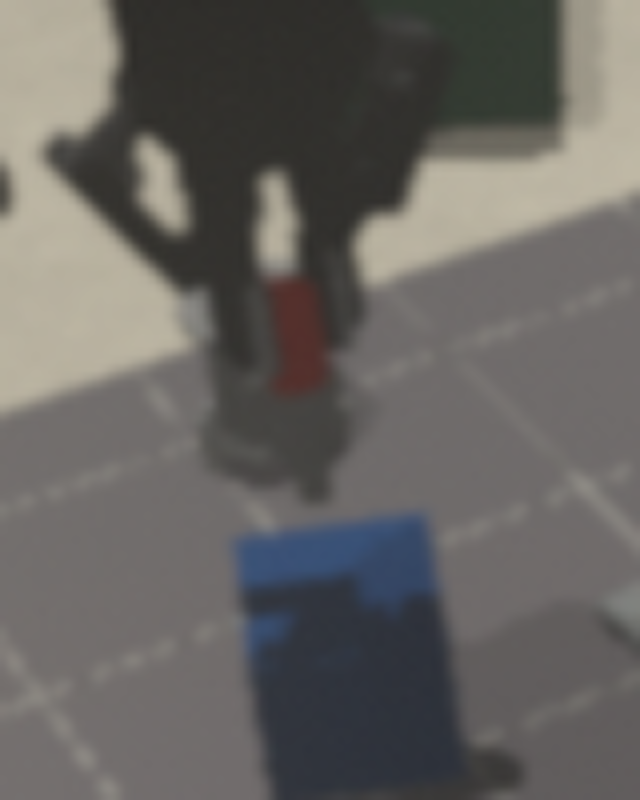

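View pics/c_t9.png

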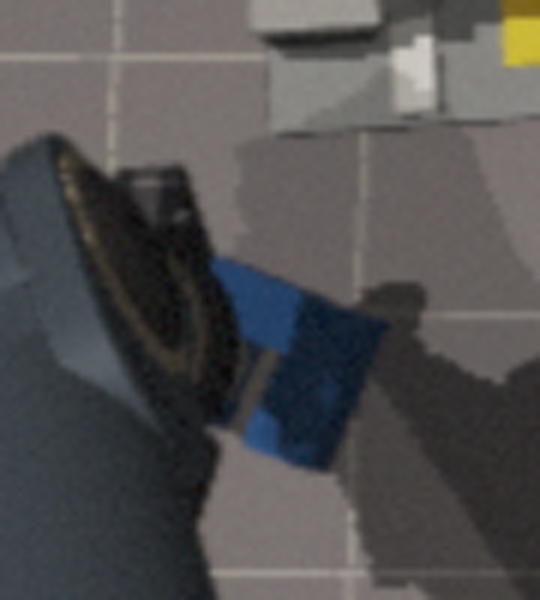

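Run:
```python
from h import *
d=grab('side');t=grab('top')
print('notch end side',ray(d,(224.5,213.6),.06),'top',ray(t,(223.1,307.1),.06),'model',loc(PK,PY,.008,0))
print('shank bottom', ray(d,(219.6,201.5),.101), 'tcp', read_state()['ee_pos'][:2])
# notch mouth: side crop rows at left edge; top mouth centre
print('mouth top',ray(t,(195+110/5,225+483/5),.06),'model',loc(PK,PY,-.032,0))
```

```text
notch end side [0.43393274 0.24735076 0.06      ] top [0.43306154 0.25041343 0.06      ] model [0.43390231 0.24896589]
shank bottom [0.42756927 0.25225831 0.101     ] tcp [0.42570344 0.25235962]
mouth top [0.39751894 0.26416149 0.06      ] model [0.39689076 0.26413643]
```

Emit:
{"op": "send_rows", "data": {"deltas": [{"dx": 0,"dy": 0,"dz": 0.4,"turn": 0,"gripper": -1},{"dx": 0,"dy": 0,"dz": 0.8,"turn": 0,"gripper": -1},{"dx": 0,"dy": 0,"dz": 1.2,"turn": 0,"gripper": -1},{"dx": 0,"dy": 0,"dz": 1.5,"turn": 0,"gripper": -1},{"dx": 0,"dy": 0,"dz": 1.7,"turn": 0,"gripper": -1},{"dx": 0,"dy": 0,"dz": 1.7,"turn": 0,"gripper": -1}]}}

```text
clock: 8.75
ee_pos: [0.4245, 0.2525, 0.0764]
tool_rot: [[-0.076, 0.997, -0.001], [0.997, 0.076, -0.0], [-0.0, -0.001, -1.0]]
contact_force: [0.0, -0.3, -0.3]
opening: 0.237
```

Emit:
{"op": "send_rows", "data": {"deltas": [{"dx": 0,"dy": 0,"dz": 0.3,"turn": 0,"gripper": -1},{"dx": 0,"dy": 0,"dz": 0.6,"turn": 0,"gripper": -1},{"dx": 0,"dy": 0,"dz": 0.9,"turn": 0,"gripper": -1},{"dx": 0,"dy": 0,"dz": 1.03,"turn": 0,"gripper": -1},{"dx": 0,"dy": 0,"dz": 1.03,"turn": 0,"gripper": -1}]}}

```text
clock: 9.38
ee_pos: [0.4245, 0.2525, 0.0455]
tool_rot: [[-0.076, 0.997, -0.001], [0.997, 0.076, -0.0], [-0.0, -0.001, -1.0]]
contact_force: [-0.6, -0.3, -0.2]
opening: 0.237
```

Run:
```python
from h import *
plan(loc(PK,PY,0,0),.044)
d=grab('side');crop(d,180,160,260,240,8,'c_s10.png')
```

```text
dx -0.023 dy 0.064 dz 0.051 | pos [0.4245 0.2525 0.0455] jaw 0.0757 F [-0.6 -0.3 -0.2] op 0.237 t 9.38 q7 -0.35
```

View pics/c_s10.png

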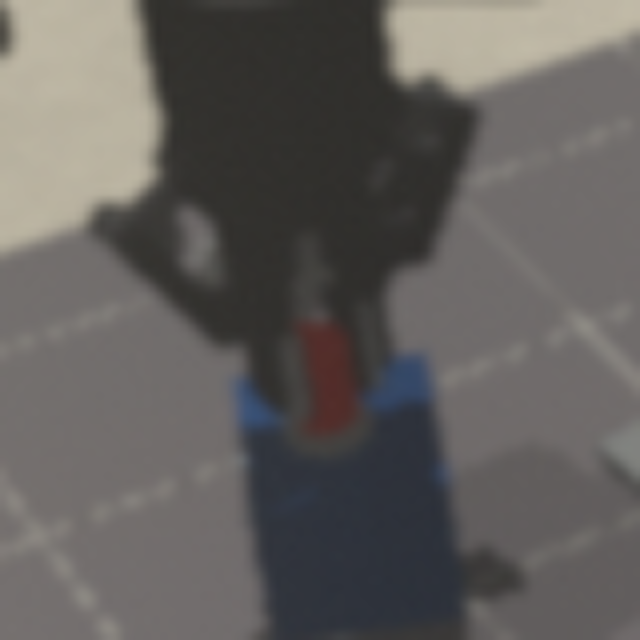

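Emit:
{"op": "send_rows", "data": {"deltas": [{"dx": -0.03,"dy": 0.06,"dz": 0.03,"turn": 0,"gripper": -1},{"dx": -0.03,"dy": 0.06,"dz": 0.03,"turn": 0,"gripper": -1},{"dx": -0.03,"dy": 0.06,"dz": 0.03,"turn": 0,"gripper": -0.3},{"dx": -0.03,"dy": 0.06,"dz": 0.03,"turn": 0,"gripper": -0.2},{"dx": -0.03,"dy": 0.06,"dz": 0.03,"turn": 0,"gripper": 0},{"dx": -0.03,"dy": 0.06,"dz": 0.03,"turn": 0,"gripper": 0},{"dx": -0.03,"dy": 0.06,"dz": -0.6,"turn": 0,"gripper": 0},{"dx": -0.03,"dy": 0.06,"dz": -1.6,"turn": 0,"gripper": 0},{"dx": -0.03,"dy": 0.06,"dz": -2.8,"turn": 0,"gripper": 0},{"dx": -0.03,"dy": 0.06,"dz": -4,"turn": 0,"gripper": 0},{"dx": -0.03,"dy": 0.06,"dz": -4,"turn": 0,"gripper": 0}]}}

```text
clock: 10.8
ee_pos: [0.4283, 0.2531, 0.1686]
tool_rot: [[-0.076, 0.997, 0.005], [0.997, 0.076, 0.004], [0.004, 0.005, -1.0]]
contact_force: [-0.1, -0.7, -0.8]
opening: 0.497
```

Run:
```python
from h import *
# keeper grip target: sleeve
plan(rack(0,0),.15,RY)
d=grab('side');crop(d,190,150,290,240,7,'c_s11.png')
```

```text
dx -9.703 dy 5.234 dz 0.608 turn 0.00 | pos [0.4283 0.2531 0.1686] jaw 0.0758 F [-0.1 -0.7 -0.8] op 0.497 t 10.8 q7 -0.44
```

View pics/c_s11.png

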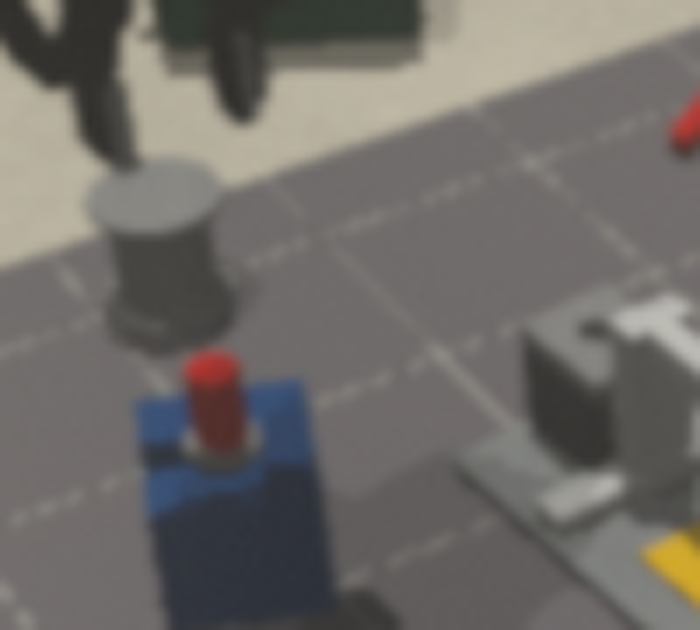

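Emit:
{"op": "send_rows", "data": {"deltas": [{"dx": -1.5,"dy": 0.8,"dz": 0,"turn": 0,"gripper": 0},{"dx": -3.2,"dy": 1.7,"dz": 0,"turn": 0,"gripper": 0},{"dx": -4.9,"dy": 2.6,"dz": 0.2,"turn": 0,"gripper": 0},{"dx": -6.6,"dy": 3.5,"dz": 0.4,"turn": 0,"gripper": 0},{"dx": -8.2,"dy": 4.4,"dz": 0.6,"turn": 0,"gripper": 0},{"dx": -9.7,"dy": 5.23,"dz": 0.6,"turn": 0,"gripper": 0},{"dx": -9.7,"dy": 5.23,"dz": 0.6,"turn": 0,"gripper": 0},{"dx": -9.7,"dy": 5.23,"dz": 0.6,"turn": 0,"gripper": 0}]}}

```text
clock: 11.85
ee_pos: [0.6039, -0.0258, 0.1463]
tool_rot: [[-0.076, 0.997, -0.003], [0.997, 0.076, 0.0], [0.001, -0.003, -1.0]]
contact_force: [0.1, 0.3, 0.3]
opening: 0.501
```

Run:
```python
from h import *
plan(rack(0,0),.05,RY)
d=grab('side');crop(d,270,150,400,280,5,'c_s12.png')
t=grab('top',);crop(t,190,170,450,340,3,'c_t12.png')
print(((proj(d,[*rack(0,0),.082])-[270,150])*5))
```

```text
dx 0.009 dy 0.115 dz 3.210 turn 0.00 | pos [ 0.6039 -0.0258  0.1463] jaw 0.0758 F [0.1 0.3 0.3] op 0.501 t 11.85 q7 0.27
[328.13826838 443.01259453]
```

View pics/c_s12.png

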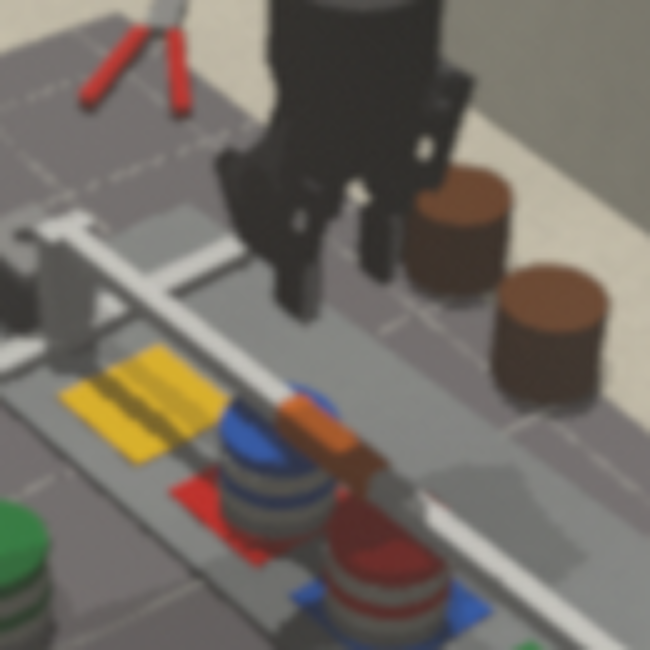

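View pics/c_t12.png

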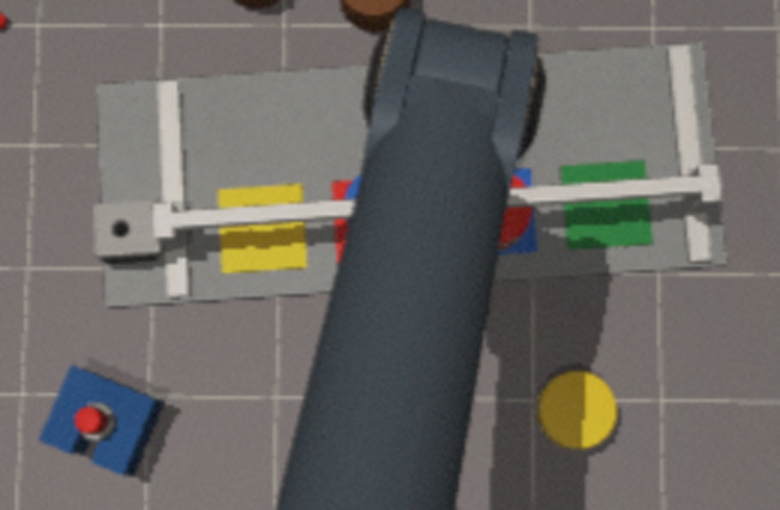

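Pin is parked (red grip at top px (220,310), collar over the notch's inner end); tips centred over the orange sleeve (side px (336,238)). Descend and pinch.

Emit:
{"op": "send_rows", "data": {"deltas": [{"dx": 0,"dy": 0.1,"dz": 0.8,"turn": 0,"gripper": 0},{"dx": 0,"dy": 0.1,"dz": 1.6,"turn": 0,"gripper": 0},{"dx": 0,"dy": 0.1,"dz": 2.4,"turn": 0,"gripper": 0},{"dx": 0,"dy": 0.1,"dz": 3.0,"turn": 0,"gripper": 0},{"dx": 0,"dy": 0.1,"dz": 3.2,"turn": 0,"gripper": 0},{"dx": 0,"dy": 0.1,"dz": 3.2,"turn": 0,"gripper": 0},{"dx": 0,"dy": 0.1,"dz": 3.2,"turn": 0,"gripper": -1},{"dx": 0,"dy": 0.1,"dz": 3.2,"turn": 0,"gripper": -1},{"dx": 0,"dy": 0.1,"dz": 3.2,"turn": 0,"gripper": -1},{"dx": 0,"dy": 0.1,"dz": 3.2,"turn": 0,"gripper": -1},{"dx": 0,"dy": 0.1,"dz": 3.2,"turn": 0,"gripper": -1}]}}

```text
clock: 13.32
ee_pos: [0.6086, -0.0262, 0.053]
tool_rot: [[-0.076, 0.997, 0.001], [0.997, 0.076, 0.0], [0.0, 0.001, -1.0]]
contact_force: [-2.0, 0.4, 5.7]
opening: 0.184
```

Run:
```python
from h import *
plan(rack(.092,0),.05,RY)
d=grab('side');crop(d,270,150,400,280,5,'c_s13.png')
```

```text
dx 0.036 dy 3.017 dz 0.104 turn 0.00 | pos [ 0.6086 -0.0262  0.053 ] jaw 0.0757 F [-2.   0.4  5.7] op 0.184 t 13.32 q7 0.33
```

View pics/c_s13.png

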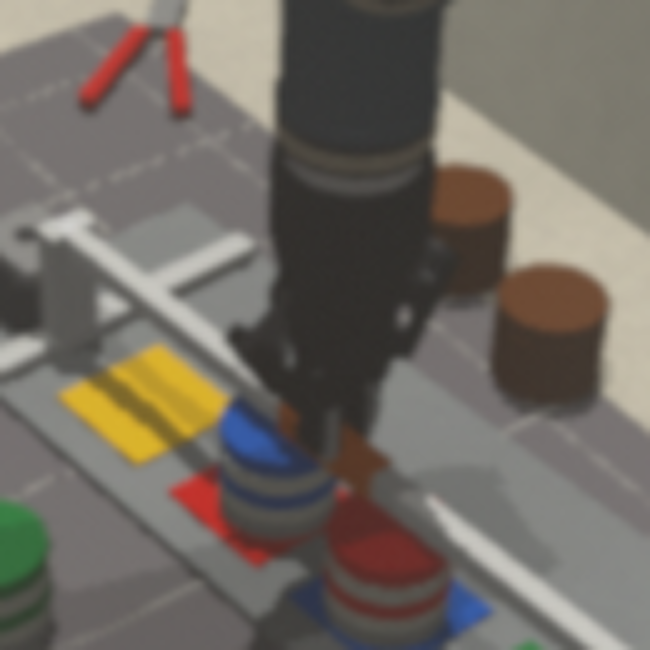

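Emit:
{"op": "send_rows", "data": {"deltas": [{"dx": 0,"dy": 0.3,"dz": 0,"turn": 0,"gripper": -1},{"dx": 0,"dy": 0.7,"dz": 0,"turn": 0,"gripper": -1},{"dx": 0,"dy": 1.1,"dz": 0,"turn": 0,"gripper": -1},{"dx": 0,"dy": 1.5,"dz": 0,"turn": 0,"gripper": -1},{"dx": 0,"dy": 1.9,"dz": 0,"turn": 0,"gripper": -1},{"dx": 0,"dy": 2.3,"dz": 0,"turn": 0,"gripper": -1},{"dx": 0,"dy": 2.7,"dz": 0,"turn": 0,"gripper": -1},{"dx": 0,"dy": 3.0,"dz": 0,"turn": 0,"gripper": -1},{"dx": 0,"dy": 3.03,"dz": 0,"turn": 0,"gripper": -1},{"dx": 0,"dy": 3.03,"dz": 0,"turn": 0,"gripper": -1}]}}

```text
clock: 14.62
ee_pos: [0.6969, -0.0194, 0.053]
tool_rot: [[-0.076, 0.997, -0.004], [0.997, 0.076, 0.001], [0.001, -0.004, -1.0]]
contact_force: [-7.5, 0.9, 9.6]
opening: 0.184
```

Run:
```python
from h import *
plan(rack(.092,0),.05,RY)
d=grab('side','side14.png');t=grab('top');crop(t,190,150,450,340,3,'c_t14.png')
```

```text
dx 0.033 dy 0.064 dz 0.099 turn -0.00 | pos [ 0.6969 -0.0194  0.053 ] jaw 0.0756 F [-7.5  0.9  9.6] op 0.184 t 14.62 q7 0.31
```

View pics/c_t14.png

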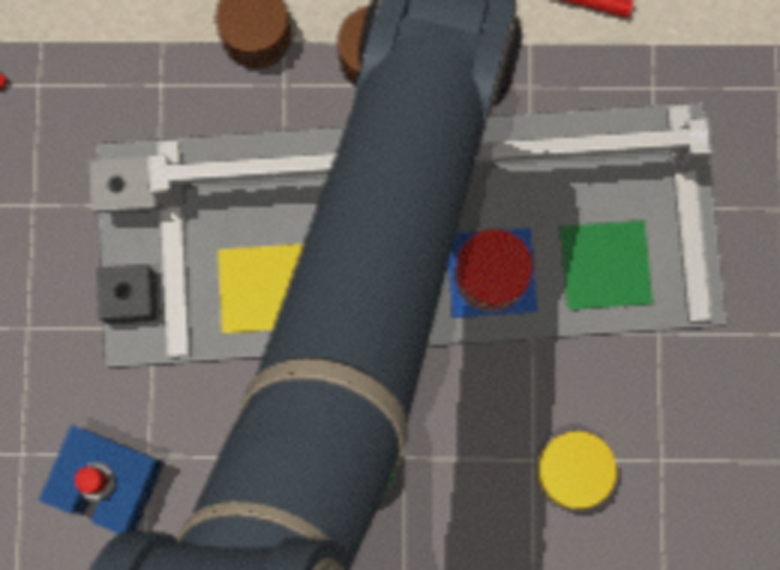

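Emit:
{"op": "send_rows", "data": {"deltas": [{"dx": 0,"dy": -0.05,"dz": 0,"turn": 0,"gripper": -0.3},{"dx": 0,"dy": -0.05,"dz": 0,"turn": 0,"gripper": 0},{"dx": 0,"dy": -0.05,"dz": 0,"turn": 0,"gripper": 0},{"dx": 0,"dy": -0.05,"dz": -0.6,"turn": 0,"gripper": 0},{"dx": 0,"dy": -0.05,"dz": -1.6,"turn": 0,"gripper": 0.4},{"dx": 0,"dy": -0.05,"dz": -3,"turn": 0,"gripper": 1},{"dx": 1.8,"dy": -0.7,"dz": -4,"turn": 0,"gripper": 1},{"dx": 3.6,"dy": -1.4,"dz": -4.5,"turn": 0,"gripper": 1},{"dx": 5.4,"dy": -2.1,"dz": -4.5,"turn": 0,"gripper": 1},{"dx": 7.2,"dy": -2.8,"dz": -4.5,"turn": 0,"gripper": 1},{"dx": 9,"dy": -3.4,"dz": -4.5,"turn": 0,"gripper": 1},{"dx": 9,"dy": -3.4,"dz": -4.5,"turn": 0,"gripper": 1}]}}

```text
clock: 16.23
ee_pos: [0.5741, 0.2493, 0.1878]
tool_rot: [[-0.086, 0.996, -0.0], [0.996, 0.086, 0.004], [0.004, 0.0, -1.0]]
contact_force: [-0.2, 0.6, -0.0]
opening: 0.998
```

Run:
```python
from h import *
plan(rack(0,.05),.12,RY)
d=grab('side','side15.png');t=grab('top','top15.png')
for n,c in (('top',t),('side',d)):
    for col in('yellow','green','blue','red'):
        for x in blobs(c,col,60)[0]:
            p=ray(c,x[0],.065); q=ray(c,x[0],.055)
            if .38<p[0]<.7 and abs(p[1])<.3: print(n,col,x,'z65',p[:2].round(4),'z55',q[:2].round(4))
```

```text
dx -7.551 dy 0.323 dz 2.233 turn 0.10 | pos [0.5741 0.2493 0.1878] jaw 0.0862 F [-0.2  0.6 -0. ] op 0.998 t 16.23 q7 -0.2
top yellow (array([277.2, 245.5]), [263, 231, 29, 29, 772]) z65 [0.5873 0.1191] z55 [0.5888 0.12  ]
top yellow (array([382.1, 306.3]), [369, 294, 27, 26, 541]) z65 [ 0.4384 -0.1415] z55 [ 0.4388 -0.1426]
top green (array([391.8, 237.9]), [378, 224, 29, 29, 731]) z65 [ 0.6085 -0.1678] z55 [ 0.6102 -0.1691]
top green (array([308.5, 304.9]), [296, 293, 26, 25, 483]) z65 [0.4402 0.039 ] z55 [0.4406 0.0393]
top blue (array([317.1, 238.1]), [306, 226, 24, 25, 481]) z65 [0.6068 0.0192] z55 [0.6084 0.0193]
top blue (array([342.9, 242.9]), [339, 228, 17, 28, 104]) z65 [ 0.595  -0.0455] z55 [ 0.5966 -0.0459]
top blue (array([228.3, 309. ]), [215, 293, 27, 35, 439]) z65 [0.4284 0.2365] z55 [0.4287 0.2382]
top red (array([354.3, 238.8]), [342, 227, 26, 25, 487]) z65 [ 0.6056 -0.074 ] z55 [ 0.6072 -0.0746]
top red (array([311.8, 249.6]), [301, 231, 29, 27, 244]) z65 [0.5775 0.0323] z55 [0.5789 0.0324]
side yellow (array([299.1, 230.5]), [283, 219, 32, 24, 441]) z65 [0.5596 0.0686] z55 [0.5659 0.0783]
side yellow (array([307.6, 307. ]), [294, 295, 28, 25, 539]) z65 [ 0.4335 -0.1537] z55 [ 0.4381 -0.1469]
side green (array([266.3, 258.3]), [255, 250, 24, 17, 331]) z65 [0.4367 0.0279] z55 [0.4413 0.037 ]
side green (array([375.8, 293.9]), [357, 280, 39, 29, 598]) z65 [ 0.5809 -0.2101] z55 [ 0.5875 -0.2041]
side blue (array([225.2, 216.3]), [212, 206, 23, 17, 150]) z65 [0.4279 0.2298] z55 [0.4325 0.2416]
side blue (array([325.9, 234.6]), [315, 227, 23, 16, 300]) z65 [0.6077 0.016 ] z55 [0.6146 0.025 ]
side red (array([313.3, 252.3]), [305, 244, 21, 19, 99]) z65 [ 0.5429 -0.0196] z55 [ 0.5489 -0.0111]
side red (array([347.6, 255.8]), [335, 248, 25, 17, 360]) z65 [ 0.6051 -0.0775] z55 [ 0.612  -0.0698]
```

View pics/side15.png

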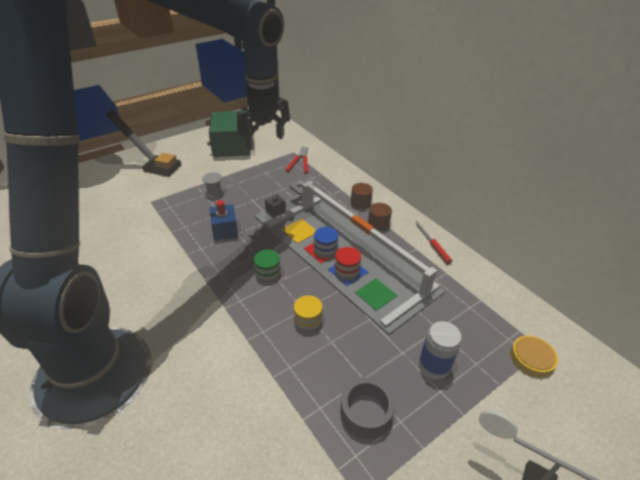

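View pics/top15.png

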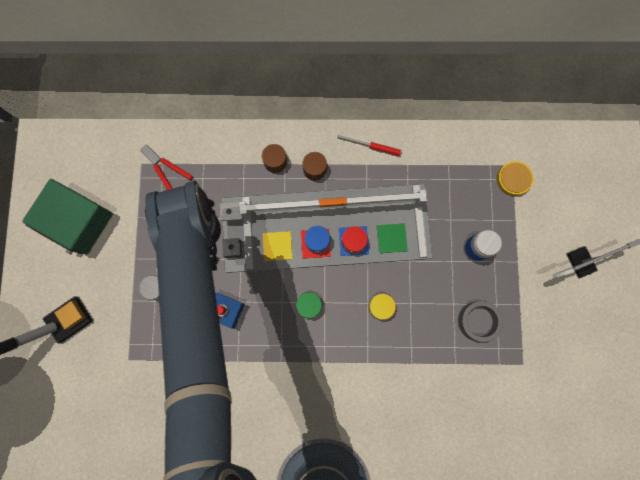

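Run:
```python
from h import *
d=grab('side');t=grab('top')
for c,y,g in((t,(277.2,245.5),(391.8,237.9)),(d,(299.1,230.5),(375.8,293.9))):
    Y=ray(c,y,.01)[:2];G=ray(c,g,.01)[:2]; v=Y-G
    print(Y,G,'mid',(Y+G)/2,np.linalg.norm(v),np.arctan2(-v[0],v[1]))
for y in(.15,.05,-.05,-.15): print(y,rack(0,y).round(4))
```

```text
[0.59541869 0.12379935] [ 0.61757271 -0.1751393 ] mid [ 0.6064957  -0.02566998] 0.29975842821088294 0.07397369994092567
[0.59431987 0.12179793] [ 0.61714116 -0.17722515] mid [ 0.60573052 -0.02771361] 0.29989267108759005 0.07617183288243395
0.15 [0.5957 0.1244]
0.05 [0.6032 0.0247]
-0.05 [ 0.6108 -0.0751]
-0.15 [ 0.6183 -0.1748]
```

```bash
sed -i 's/^RK=.*/RK=np.array([.6063,-.0258]); RY=.0755/' h.py
python3 - <<'E'
from h import *
plan((.607,.0182),.12,RY)
E
```

```text
dx -7.452 dy 0.436 dz 2.263 turn -0.02 | pos [0.5776 0.2402 0.1878] jaw 0.0729 F [ 0.2 -0.3  0.6] op 0.999 t 16.43 q7 -0.2
```

Emit:
{"op": "send_rows", "data": {"deltas": [{"dx": -1.5,"dy": 0.1,"dz": 0,"turn": 0,"gripper": 1},{"dx": -3.2,"dy": 0.2,"dz": 0.3,"turn": 0,"gripper": 1},{"dx": -5,"dy": 0.3,"dz": 0.8,"turn": 0,"gripper": 1},{"dx": -6.6,"dy": 0.4,"dz": 1.4,"turn": 0,"gripper": 1},{"dx": -7.45,"dy": 0.43,"dz": 1.9,"turn": 0,"gripper": 1},{"dx": -7.45,"dy": 0.43,"dz": 2.2,"turn": 0,"gripper": 1},{"dx": -7.45,"dy": 0.43,"dz": 2.2,"turn": 0,"gripper": 1},{"dx": -7.45,"dy": 0.43,"dz": 2.2,"turn": 0,"gripper": 1}]}}

```text
clock: 17.42
ee_pos: [0.6067, 0.0218, 0.1213]
tool_rot: [[-0.078, 0.997, 0.001], [0.997, 0.078, 0.001], [0.001, 0.001, -1.0]]
contact_force: [0.1, 0.1, 0.0]
opening: 0.997
```

Run:
```python
from h import *
plan((.607,.0182),-.006,RY)
d=grab('side');crop(d,270,150,400,280,5,'c_s16.png')
```

```text
dx -0.124 dy -0.003 dz 4.244 turn 0.02 | pos [0.6067 0.0218 0.1213] jaw 0.0777 F [0.1 0.1 0. ] op 0.997 t 17.43 q7 0.21
```

View pics/c_s16.png

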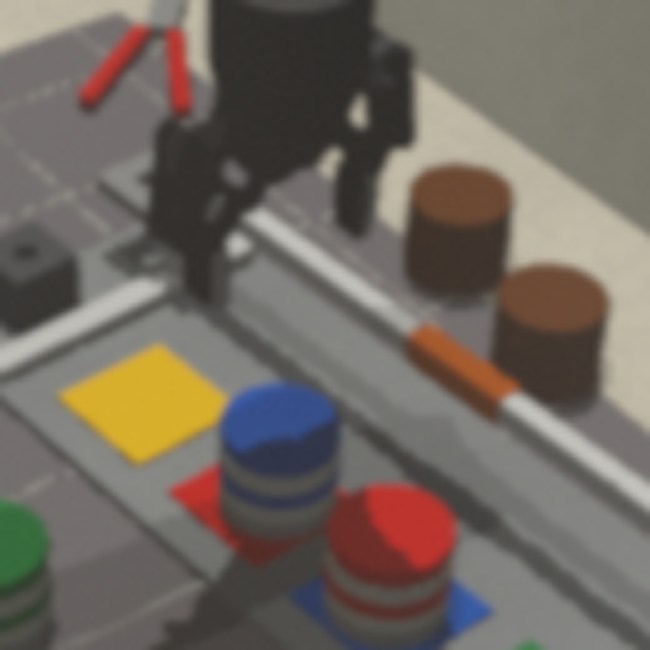

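The blue-lidded jar (side px (326,235), on the red pad; the brown ones sit behind at (362,195),(380,216)) is the one below the fingers. Descend and grip.

Emit:
{"op": "send_rows", "data": {"deltas": [{"dx": -0.1,"dy": 0,"dz": 0.9,"turn": 0,"gripper": 1},{"dx": -0.1,"dy": 0,"dz": 1.8,"turn": 0,"gripper": 1},{"dx": -0.1,"dy": 0,"dz": 2.7,"turn": 0,"gripper": 1},{"dx": -0.1,"dy": 0,"dz": 3.5,"turn": 0,"gripper": 1},{"dx": -0.1,"dy": 0,"dz": 4.1,"turn": 0,"gripper": 1},{"dx": -0.1,"dy": 0,"dz": 4.2,"turn": 0,"gripper": 1},{"dx": -0.1,"dy": 0,"dz": 4.2,"turn": 0,"gripper": 0.6},{"dx": -0.1,"dy": 0,"dz": 4.2,"turn": 0,"gripper": 0},{"dx": -0.1,"dy": 0,"dz": 4.2,"turn": 0,"gripper": 0},{"dx": -0.1,"dy": 0,"dz": 4.2,"turn": 0,"gripper": 0},{"dx": -0.1,"dy": 0,"dz": 4.2,"turn": 0,"gripper": -0.2},{"dx": -0.1,"dy": 0,"dz": 4.2,"turn": 0,"gripper": -0.2}]}}

```text
clock: 18.98
ee_pos: [0.6079, 0.0174, -0.0037]
tool_rot: [[-0.076, 0.997, 0.003], [0.997, 0.076, 0.0], [0.0, 0.003, -1.0]]
contact_force: [-0.2, 0.2, 6.0]
opening: 0.732
```

Run:
```python
from h import *
plan(rack(0,.15),.07,RY)
d=grab('side');crop(d,270,150,400,280,5,'c_s17.png')
```

```text
dx 3.568 dy -0.153 dz -2.457 turn 0.00 | pos [ 0.6079  0.0174 -0.0037] jaw 0.0758 F [-0.2  0.2  6. ] op 0.732 t 18.98 q7 0.3
```

View pics/c_s17.png

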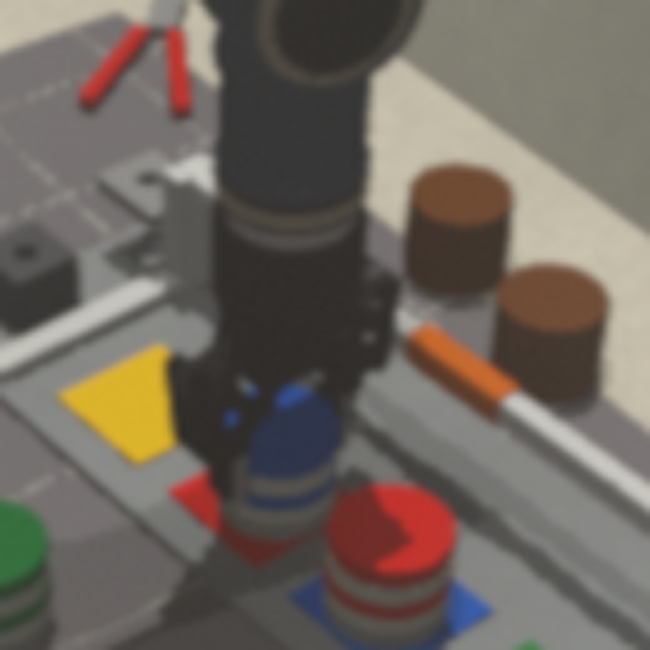

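Emit:
{"op": "send_rows", "data": {"deltas": [{"dx": 0,"dy": 0,"dz": -0.4,"turn": 0,"gripper": -0.3},{"dx": 0,"dy": 0,"dz": -0.9,"turn": 0,"gripper": -0.3},{"dx": 0.5,"dy": 0,"dz": -1.2,"turn": 0,"gripper": -0.3},{"dx": 1.2,"dy": -0.05,"dz": -1.2,"turn": 0,"gripper": -0.3},{"dx": 2,"dy": -0.1,"dz": -1.2,"turn": 0,"gripper": -0.3},{"dx": 2.8,"dy": -0.15,"dz": -1.2,"turn": 0,"gripper": -0.3},{"dx": 3.5,"dy": -0.15,"dz": -1.2,"turn": 0,"gripper": -0.3},{"dx": 3.5,"dy": -0.15,"dz": -1,"turn": 0,"gripper": -0.3},{"dx": 3.5,"dy": -0.15,"dz": -0.7,"turn": 0,"gripper": -0.3},{"dx": 3.5,"dy": -0.15,"dz": -0.4,"turn": 0,"gripper": -0.3},{"dx": 3.5,"dy": -0.15,"dz": -0.2,"turn": 0,"gripper": -0.3},{"dx": 3.5,"dy": -0.15,"dz": -0.15,"turn": 0,"gripper": -0.3}]}}

```text
clock: 20.52
ee_pos: [0.5938, 0.1211, -0.0013]
tool_rot: [[-0.075, 0.997, -0.001], [0.997, 0.075, -0.0], [-0.0, -0.001, -1.0]]
contact_force: [-0.1, 0.0, -2.2]
opening: 0.738
```

Run:
```python
from h import *
plan(rack(0,.15),-.004,RY)
d=grab('side');crop(d,250,130,380,260,5,'c_s18.png')
```

```text
dx 0.087 dy 0.047 dz 0.090 turn -0.01 | pos [ 0.5938  0.1211 -0.0013] jaw 0.0748 F [-0.1  0.  -2.2] op 0.738 t 20.52 q7 0.13
```

View pics/c_s18.png

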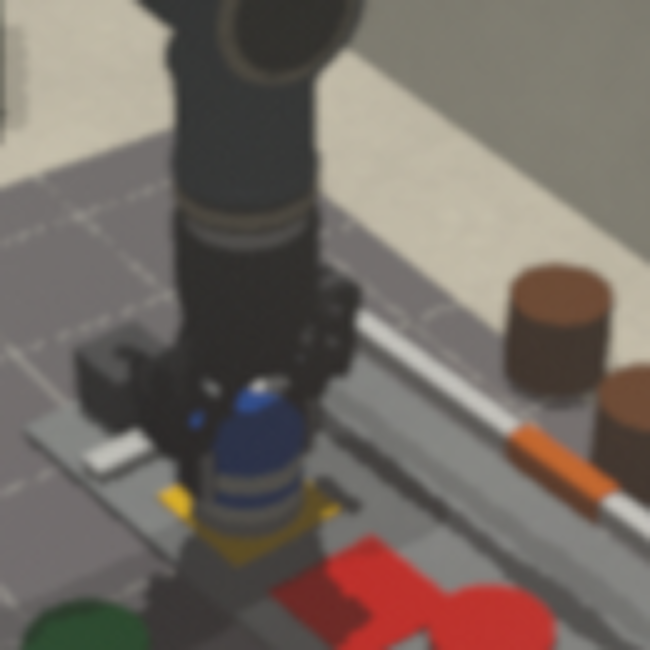

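Emit:
{"op": "send_rows", "data": {"deltas": [{"dx": 0,"dy": 0,"dz": 0.07,"turn": 0,"gripper": -0.3},{"dx": 0,"dy": 0,"dz": 0.09,"turn": 0,"gripper": -0.3},{"dx": 0,"dy": 0,"dz": 0.09,"turn": 0,"gripper": 0.6},{"dx": 0,"dy": 0,"dz": 0.09,"turn": 0,"gripper": 1},{"dx": 0,"dy": 0,"dz": 0.09,"turn": 0,"gripper": 1},{"dx": 0,"dy": 0,"dz": 0.09,"turn": 0,"gripper": 1},{"dx": 0,"dy": 0,"dz": -0.6,"turn": 0,"gripper": 1},{"dx": 0,"dy": 0,"dz": -1.6,"turn": 0,"gripper": 1},{"dx": 0,"dy": 0,"dz": -2.8,"turn": 0,"gripper": 1},{"dx": 0,"dy": 0,"dz": -3.8,"turn": 0,"gripper": 1},{"dx": 0,"dy": 0,"dz": -4,"turn": 0,"gripper": 1}]}}

```text
clock: 21.95
ee_pos: [0.5959, 0.1219, 0.1229]
tool_rot: [[-0.075, 0.997, 0.005], [0.997, 0.075, 0.002], [0.002, 0.006, -1.0]]
contact_force: [-1.1, -0.1, -1.0]
opening: 0.999
```

```bash
cat >> h.py <<'E'
def look(tag):
    d=grab('side',f'side{tag}.png');t=grab('top',f'top{tag}.png')
    for n,c in (('top',t),('side',d)):
        for col in('yellow','green','blue','red'):
            for x in blobs(c,col,60)[0]:
                p=ray(c,x[0],.065); q=ray(c,x[0],.055)
                if .36<p[0]<.72 and abs(p[1])<.33: print(n,col,x[0],x[1][2:],'z65',p[:2].round(4),'z55',q[:2].round(4))
    return d,t
E
python3 - <<'E'
from h import *
d,t=look('19')
plan((.6056,-.0750),.115,RY)
E
```

```text
top yellow [382.1 306.3] [27, 26, 543] z65 [ 0.4384 -0.1415] z55 [ 0.4388 -0.1426]
top green [391.8 238. ] [29, 29, 732] z65 [ 0.6083 -0.1678] z55 [ 0.6099 -0.1691]
top green [308.4 304.5] [24, 24, 414] z65 [0.4412 0.0393] z55 [0.4415 0.0395]
top blue [342.9 242.9] [17, 28, 104] z65 [ 0.595  -0.0455] z55 [ 0.5966 -0.0459]
top blue [282.6 245.6] [10, 20, 123] z65 [0.5871 0.1056] z55 [0.5886 0.1063]
top blue [212.7 306. ] [18, 29, 259] z65 [0.4354 0.2753] z55 [0.4357 0.2774]
top red [354.3 238.8] [26, 25, 485] z65 [ 0.6056 -0.074 ] z55 [ 0.6072 -0.0746]
top red [316.  242.5] [29, 29, 719] z65 [0.5956 0.0219] z55 [0.5971 0.022 ]
side yellow [307.6 307.1] [28, 25, 546] z65 [ 0.4333 -0.1539] z55 [ 0.438  -0.1472]
side green [375.7 293.9] [39, 29, 597] z65 [ 0.5807 -0.21  ] z55 [ 0.5873 -0.204 ]
side blue [225.3 216.3] [23, 17, 152] z65 [0.4281 0.2297] z55 [0.4327 0.2415]
side blue [297.9 214.9] [22, 13, 198] z65 [0.5928 0.1243] z55 [0.5996 0.1347]
side red [334.7 252.6] [51, 28, 774] z65 [ 0.5858 -0.0505] z55 [ 0.5925 -0.0424]
dx -6.572 dy -0.127 dz 0.180 turn 0.00 | pos [0.5945 0.1219 0.1206] jaw 0.0759 F [-0.3 -0.8 -0.3] op 1.004 t 22.05 q7 0.05
```

View pics/side19.png

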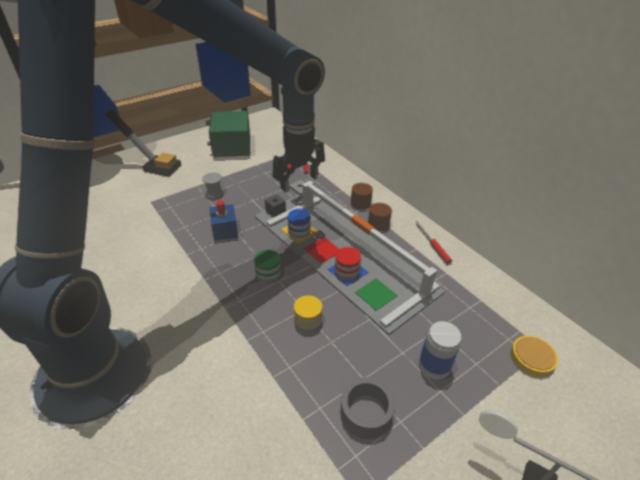

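Emit:
{"op": "send_rows", "data": {"deltas": [{"dx": -1.5,"dy": 0,"dz": 0,"turn": 0,"gripper": 1},{"dx": -3.2,"dy": 0,"dz": 0,"turn": 0,"gripper": 1},{"dx": -5,"dy": -0.1,"dz": 0,"turn": 0,"gripper": 1},{"dx": -6.2,"dy": -0.13,"dz": 0,"turn": 0,"gripper": 1},{"dx": -6.57,"dy": -0.13,"dz": 0.1,"turn": 0,"gripper": 1},{"dx": -6.57,"dy": -0.13,"dz": 0.18,"turn": 0,"gripper": 1},{"dx": -6.57,"dy": -0.13,"dz": 0.18,"turn": 0,"gripper": 1}]}}

```text
clock: 22.92
ee_pos: [0.6048, -0.0724, 0.113]
tool_rot: [[-0.079, 0.997, -0.002], [0.997, 0.079, 0.001], [0.001, -0.002, -1.0]]
contact_force: [0.6, -0.1, 0.3]
opening: 0.998
```

Run:
```python
from h import *
plan((.6056,-.0752),-.006,RY)
d=grab('side');crop(d,290,170,420,300,5,'c_s20.png')
```

```text
dx -0.100 dy 0.024 dz 3.967 turn 0.03 | pos [ 0.6048 -0.0724  0.113 ] jaw 0.0789 F [ 0.6 -0.1  0.3] op 0.998 t 22.93 q7 0.39
```

View pics/c_s20.png

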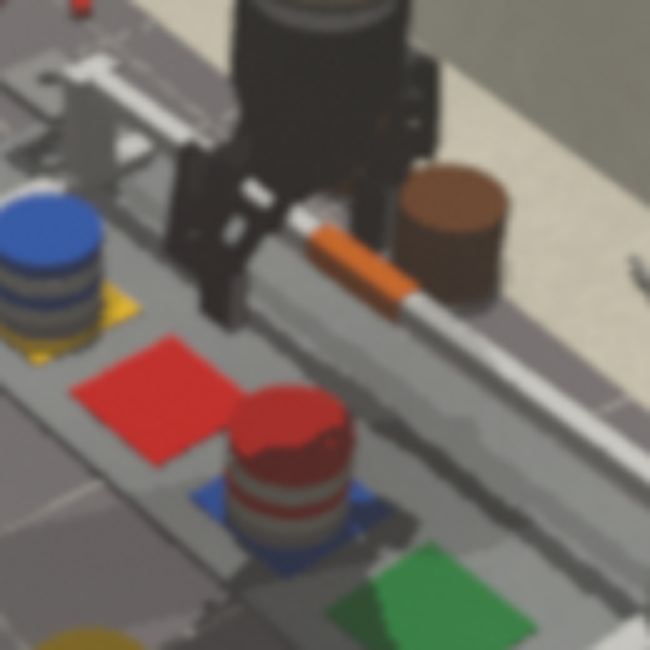

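Red jar (side px (348,257)) is under the fingers, blue jar upright on the yellow pad. Descend, grip.

Emit:
{"op": "send_rows", "data": {"deltas": [{"dx": -0.07,"dy": 0.02,"dz": 0.9,"turn": 0,"gripper": 1},{"dx": -0.07,"dy": 0.02,"dz": 1.8,"turn": 0,"gripper": 1},{"dx": -0.07,"dy": 0.02,"dz": 2.7,"turn": 0,"gripper": 1},{"dx": -0.07,"dy": 0.02,"dz": 3.4,"turn": 0,"gripper": 1},{"dx": -0.07,"dy": 0.02,"dz": 3.9,"turn": 0,"gripper": 1},{"dx": -0.07,"dy": 0.02,"dz": 3.95,"turn": 0,"gripper": 1},{"dx": -0.07,"dy": 0.02,"dz": 3.95,"turn": 0,"gripper": 0.6},{"dx": -0.07,"dy": 0.02,"dz": 3.95,"turn": 0,"gripper": 0},{"dx": -0.07,"dy": 0.02,"dz": 3.95,"turn": 0,"gripper": -0.3},{"dx": -0.07,"dy": 0.02,"dz": 3.95,"turn": 0,"gripper": -0.3},{"dx": -0.07,"dy": 0.02,"dz": 3.95,"turn": 0,"gripper": -0.3},{"dx": -0.07,"dy": 0.02,"dz": 3.95,"turn": 0,"gripper": -0.3}]}}

```text
clock: 24.48
ee_pos: [0.6072, -0.0774, -0.0032]
tool_rot: [[-0.076, 0.997, 0.003], [0.997, 0.076, -0.0], [-0.0, 0.003, -1.0]]
contact_force: [0.7, -1.0, 6.0]
opening: 0.731
```

Run:
```python
from h import *
plan(rack(0,.05),-.002,RY)
```

```text
dx 3.384 dy 0.102 dz -0.040 turn 0.00 | pos [ 0.6072 -0.0774 -0.0032] jaw 0.0757 F [ 0.7 -1.   6. ] op 0.731 t 24.48 q7 0.48
```

Emit:
{"op": "send_rows", "data": {"deltas": [{"dx": 0,"dy": 0,"dz": -0.4,"turn": 0,"gripper": -0.3},{"dx": 0,"dy": 0,"dz": -0.9,"turn": 0,"gripper": -0.3},{"dx": 0.5,"dy": 0,"dz": -1.2,"turn": 0,"gripper": -0.3},{"dx": 1.2,"dy": 0.05,"dz": -1.2,"turn": 0,"gripper": -0.3},{"dx": 2,"dy": 0.08,"dz": -1.2,"turn": 0,"gripper": -0.3},{"dx": 2.8,"dy": 0.08,"dz": -1.2,"turn": 0,"gripper": -0.3},{"dx": 3.33,"dy": 0.08,"dz": -1.2,"turn": 0,"gripper": -0.3},{"dx": 3.33,"dy": 0.08,"dz": -1,"turn": 0,"gripper": -0.3},{"dx": 3.33,"dy": 0.08,"dz": -0.7,"turn": 0,"gripper": -0.3},{"dx": 3.33,"dy": 0.08,"dz": -0.4,"turn": 0,"gripper": -0.3},{"dx": 3.33,"dy": 0.08,"dz": -0.2,"turn": 0,"gripper": -0.3},{"dx": 3.33,"dy": 0.08,"dz": -0.15,"turn": 0,"gripper": -0.3}]}}

```text
clock: 25.98
ee_pos: [0.6003, 0.0221, -0.0007]
tool_rot: [[-0.075, 0.997, -0.001], [0.997, 0.075, -0.0], [-0.0, -0.001, -1.0]]
contact_force: [0.4, -0.1, -1.7]
opening: 0.734
```

Run:
```python
from h import *
plan(rack(0,.05),-.004,RY)
d=grab('side');crop(d,270,170,400,300,5,'c_s21.png')
```

```text
dx 0.060 dy 0.078 dz 0.110 turn -0.01 | pos [ 0.6003  0.0221 -0.0007] jaw 0.0749 F [ 0.4 -0.1 -1.7] op 0.734 t 25.98 q7 0.31
```

View pics/c_s21.png

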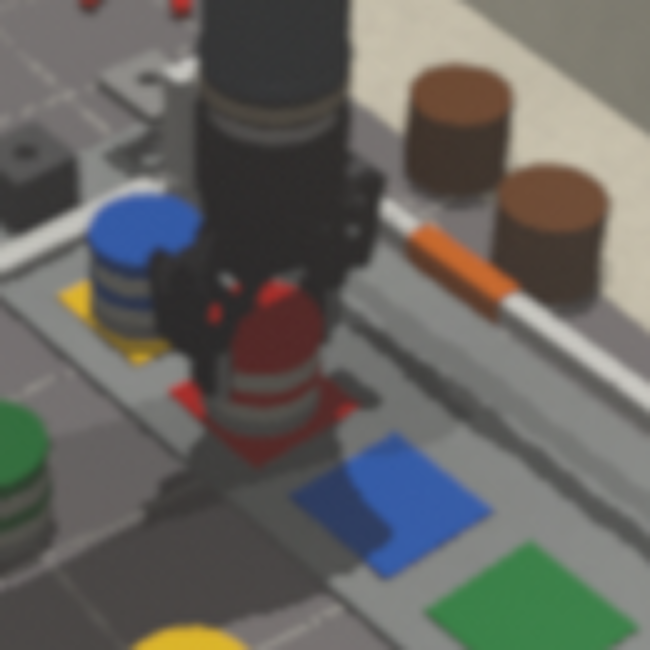

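Emit:
{"op": "send_rows", "data": {"deltas": [{"dx": 0,"dy": 0.06,"dz": 0,"turn": 0,"gripper": -0.3},{"dx": 0,"dy": 0.06,"dz": 0.08,"turn": 0,"gripper": -0.3},{"dx": 0,"dy": 0.06,"dz": 0.1,"turn": 0,"gripper": -0.3},{"dx": 0,"dy": 0.06,"dz": 0.1,"turn": 0,"gripper": 0.6},{"dx": 0,"dy": 0.06,"dz": 0.1,"turn": 0,"gripper": 1},{"dx": 0,"dy": 0.06,"dz": 0.1,"turn": 0,"gripper": 1},{"dx": 0,"dy": 0.06,"dz": 0.1,"turn": 0,"gripper": 1},{"dx": 0,"dy": 0.06,"dz": -0.6,"turn": 0,"gripper": 1},{"dx": 0,"dy": 0.06,"dz": -1.6,"turn": 0,"gripper": 1},{"dx": 0,"dy": 0.06,"dz": -2.8,"turn": 0,"gripper": 1},{"dx": 0,"dy": 0.06,"dz": -3.8,"turn": 0,"gripper": 1},{"dx": 0,"dy": 0.06,"dz": -3.8,"turn": 0,"gripper": 1}]}}

```text
clock: 27.52
ee_pos: [0.6044, 0.0227, 0.1165]
tool_rot: [[-0.076, 0.997, 0.005], [0.997, 0.076, 0.001], [0.001, 0.005, -1.0]]
contact_force: [0.4, -0.4, -0.6]
opening: 1.001
```

Run:
```python
from h import *
d,t=look('22')
crop(d,270,170,400,300,5,'c_s22.png')
plan(rack(0,.15),.113,RY)
```

```text
top yellow [267.8 257.2] [12, 11, 62] z65 [0.5576 0.1421] z55 [0.5588 0.1431]
top yellow [382.1 306.4] [27, 26, 544] z65 [ 0.4382 -0.1415] z55 [ 0.4385 -0.1426]
top green [391.7 237.9] [29, 29, 732] z65 [ 0.6085 -0.1676] z55 [ 0.6102 -0.1689]
top blue [353.3 240.5] [30, 30, 775] z65 [ 0.6013 -0.0715] z55 [ 0.6029 -0.0721]
top blue [273.  242.9] [21, 25, 348] z65 [0.5938 0.1298] z55 [0.5953 0.1308]
top blue [223.  308.9] [38, 36, 626] z65 [0.4285 0.2496] z55 [0.4288 0.2514]
top red [219.2 309.5] [9, 8, 62] z65 [0.427  0.2589] z55 [0.4272 0.2608]
side yellow [307.5 306.8] [29, 25, 567] z65 [ 0.4336 -0.1531] z55 [ 0.4383 -0.1464]
side green [266.5 258.6] [23, 16, 292] z65 [0.4365 0.0267] z55 [0.4412 0.0358]
side green [375.8 293.8] [39, 29, 606] z65 [ 0.5811 -0.2099] z55 [ 0.5877 -0.2039]
side blue [225.4 216.2] [23, 17, 149] z65 [0.4286 0.2299] z55 [0.4331 0.2417]
side blue [298.8 216.1] [22, 15, 268] z65 [0.592  0.1186] z55 [0.5987 0.1289]
side blue [348.2 270.3] [37, 27, 545] z65 [ 0.5755 -0.117 ] z55 [ 0.5821 -0.1098]
side red [321.2 233.2] [24, 14, 237] z65 [0.6009 0.0274] z55 [0.6077 0.0365]
dx 3.368 dy 0.019 dz 0.023 turn 0.00 | pos [0.6021 0.023  0.1136] jaw 0.0759 F [-0.6 -0.8 -0.6] op 1.002 t 27.62 q7 0.23
```

View pics/c_s22.png

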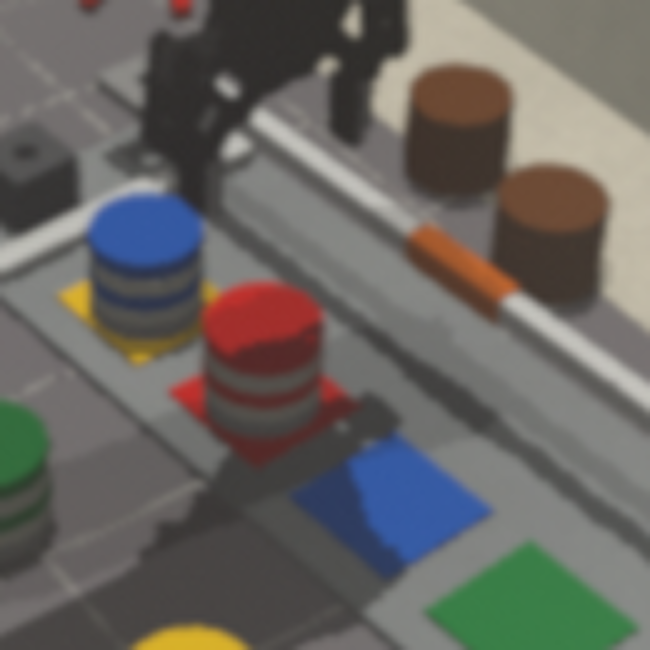

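Run:
```python
from h import *
d=grab('side')
print('blue',ray(d,(299-.4,217.4-.4),.065)[:2],'red',ray(d,(322.4-.4,235.4-.4),.065)[:2],'redpad',rack(0,.05))
plan((.5945,.1215),.113,RY)
```

```text
blue [0.58941154 0.11570583] red [0.59846599 0.02047488] redpad [0.60252859 0.02405756]
dx 3.293 dy 0.013 dz -0.000 turn 0.00 | pos [0.6016 0.023  0.113 ] jaw 0.0759 F [-0.6 -0.8 -0.1] op 0.997 t 27.68 q7 0.23
```

Emit:
{"op": "send_rows", "data": {"deltas": [{"dx": 0.9,"dy": 0,"dz": 0,"turn": 0,"gripper": 1},{"dx": 2,"dy": 0,"dz": 0,"turn": 0,"gripper": 1},{"dx": 3,"dy": 0,"dz": 0,"turn": 0,"gripper": 1},{"dx": 3.22,"dy": -0.03,"dz": 0,"turn": 0,"gripper": 1},{"dx": 3.22,"dy": -0.03,"dz": 0.6,"turn": 0,"gripper": 1},{"dx": 3.22,"dy": -0.03,"dz": 1.5,"turn": 0,"gripper": 1},{"dx": 3.22,"dy": -0.03,"dz": 2.4,"turn": 0,"gripper": 1},{"dx": 3.22,"dy": -0.03,"dz": 3.2,"turn": 0,"gripper": 1},{"dx": 3.22,"dy": -0.03,"dz": 3.8,"turn": 0,"gripper": 1},{"dx": 3.22,"dy": -0.03,"dz": 3.95,"turn": 0,"gripper": 1},{"dx": 3.22,"dy": -0.03,"dz": 3.95,"turn": 0,"gripper": 1},{"dx": 3.22,"dy": -0.03,"dz": 3.95,"turn": 0,"gripper": 1}]}}

```text
clock: 29.18
ee_pos: [0.595, 0.1191, -0.0037]
tool_rot: [[-0.076, 0.997, 0.002], [0.997, 0.076, 0.0], [0.0, 0.002, -1.0]]
contact_force: [0.1, 0.3, -0.2]
opening: 1.0
```

Run:
```python
from h import *
d=grab('side');crop(d,250,150,380,280,5,'c_s23.png')
plan(rack(0,-.05),-.004,RY)
```

```text
dx -6.514 dy 0.008 dz 0.010 turn 0.00 | pos [ 0.595   0.1192 -0.0036] jaw 0.0759 F [-0.2 -0.5  0.6] op 0.996 t 29.23 q7 0.15
```

View pics/c_s23.png

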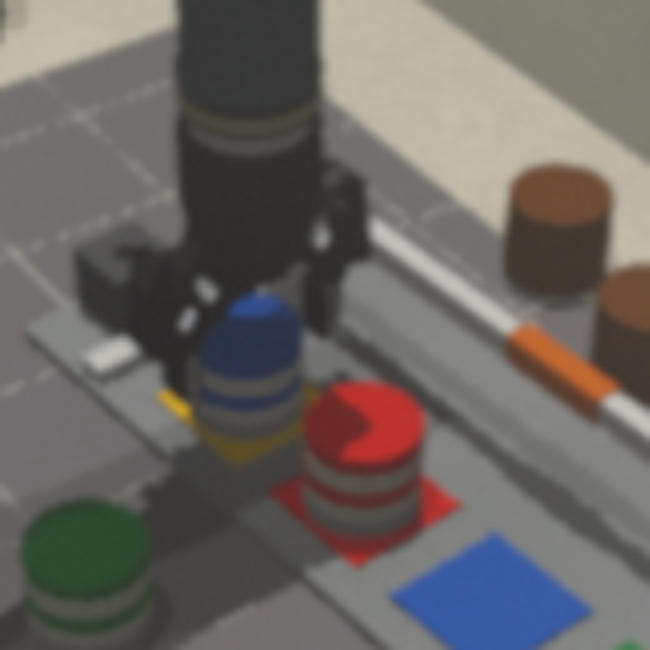

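Emit:
{"op": "send_rows", "data": {"deltas": [{"dx": 0,"dy": 0,"dz": 0,"turn": 0,"gripper": 0.5},{"dx": 0,"dy": 0,"dz": 0,"turn": 0,"gripper": 0},{"dx": 0,"dy": 0,"dz": 0,"turn": 0,"gripper": -0.3},{"dx": 0,"dy": 0,"dz": 0,"turn": 0,"gripper": -0.3},{"dx": 0,"dy": 0,"dz": 0,"turn": 0,"gripper": -0.3},{"dx": 0,"dy": 0,"dz": -0.5,"turn": 0,"gripper": -0.3},{"dx": 0,"dy": 0,"dz": -1.3,"turn": 0,"gripper": -0.3},{"dx": 0,"dy": 0,"dz": -2.2,"turn": 0,"gripper": -0.3},{"dx": 0,"dy": 0,"dz": -2.9,"turn": 0,"gripper": -0.3},{"dx": 0,"dy": 0,"dz": -3,"turn": 0,"gripper": -0.3}]}}

```text
clock: 30.48
ee_pos: [0.5952, 0.1192, 0.0872]
tool_rot: [[-0.076, 0.997, 0.003], [0.997, 0.076, 0.001], [0.001, 0.003, -1.0]]
contact_force: [-0.3, -0.8, -2.8]
opening: 0.735
```

Run:
```python
from h import *
d=grab('side');crop(d,250,130,380,260,5,'c_s24.png')
plan(rack(0,-.05),-.004,RY)
```

```text
dx -6.517 dy 0.018 dz 3.011 turn 0.00 | pos [0.5946 0.1192 0.0865] jaw 0.0759 F [-0.6 -0.3 -1.5] op 0.733 t 30.52 q7 0.09
```

View pics/c_s24.png

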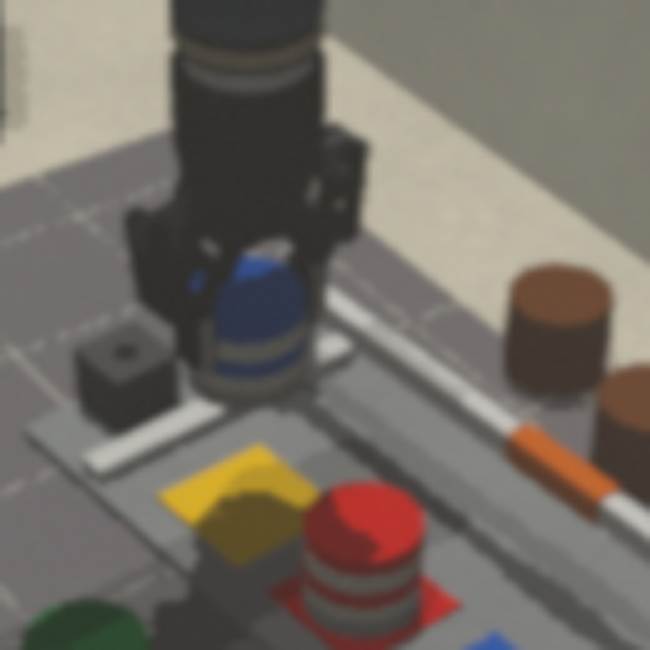

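Emit:
{"op": "send_rows", "data": {"deltas": [{"dx": -1,"dy": 0,"dz": 0,"turn": 0,"gripper": -0.3},{"dx": -2.3,"dy": 0,"dz": 0,"turn": 0,"gripper": -0.3},{"dx": -3.8,"dy": 0,"dz": 0,"turn": 0,"gripper": -0.3},{"dx": -5.2,"dy": 0,"dz": 0,"turn": 0,"gripper": -0.3},{"dx": -6.2,"dy": 0,"dz": 0,"turn": 0,"gripper": -0.3},{"dx": -6.5,"dy": 0,"dz": 0.3,"turn": 0,"gripper": -0.3},{"dx": -6.5,"dy": 0,"dz": 1,"turn": 0,"gripper": -0.3},{"dx": -6.5,"dy": 0,"dz": 1.7,"turn": 0,"gripper": -0.3},{"dx": -6.5,"dy": 0,"dz": 2.3,"turn": 0,"gripper": -0.3},{"dx": -6.5,"dy": 0,"dz": 2.7,"turn": 0,"gripper": -0.3},{"dx": -6.5,"dy": 0,"dz": 2.85,"turn": 0,"gripper": -0.3},{"dx": -6.5,"dy": 0,"dz": 2.85,"turn": 0,"gripper": -0.3}]}}

```text
clock: 32.02
ee_pos: [0.6092, -0.0753, -0.0]
tool_rot: [[-0.076, 0.997, 0.0], [0.997, 0.076, 0.0], [0.0, 0.0, -1.0]]
contact_force: [-0.1, 0.2, -2.3]
opening: 0.733
```

Run:
```python
from h import *
d=grab('side');crop(d,280,180,410,310,5,'c_s25.png')
plan(rack(0,-.05),-.004,RY)
```

```text
dx -0.010 dy 0.017 dz 0.146 turn 0.00 | pos [ 6.095e-01 -7.540e-02  4.000e-04] jaw 0.0758 F [-0.   1.2 -1.3] op 0.736 t 32.08 q7 0.48
```

View pics/c_s25.png

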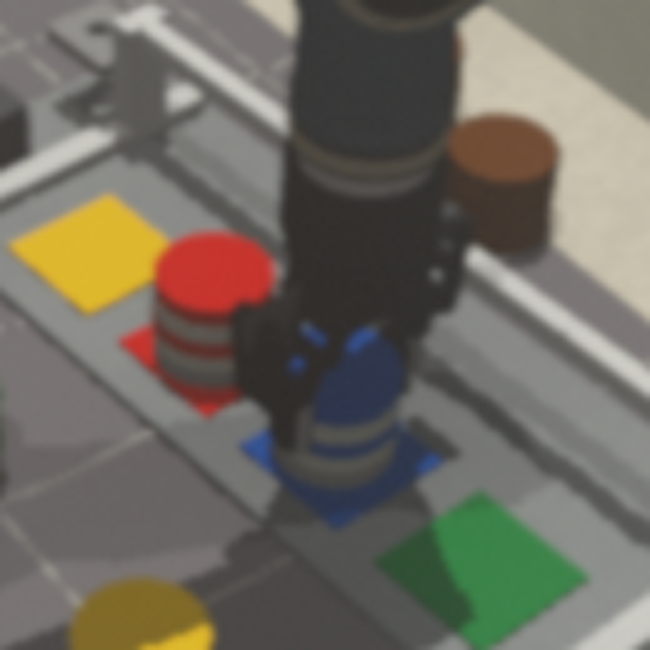

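Emit:
{"op": "send_rows", "data": {"deltas": [{"dx": 0,"dy": 0,"dz": 0.06,"turn": 0,"gripper": -0.3},{"dx": 0,"dy": 0,"dz": 0.13,"turn": 0,"gripper": -0.3},{"dx": 0,"dy": 0,"dz": 0.13,"turn": 0,"gripper": -0.3},{"dx": 0,"dy": 0,"dz": 0.13,"turn": 0,"gripper": 0.6},{"dx": 0,"dy": 0,"dz": 0.13,"turn": 0,"gripper": 1},{"dx": 0,"dy": 0,"dz": 0.13,"turn": 0,"gripper": 1},{"dx": 0,"dy": 0,"dz": 0.13,"turn": 0,"gripper": 1},{"dx": 0,"dy": 0,"dz": -0.6,"turn": 0,"gripper": 1},{"dx": 0,"dy": 0,"dz": -1.6,"turn": 0,"gripper": 1},{"dx": 0,"dy": 0,"dz": -2.8,"turn": 0,"gripper": 1},{"dx": 0,"dy": 0,"dz": -3.8,"turn": 0,"gripper": 1},{"dx": 0,"dy": 0,"dz": -3.8,"turn": 0,"gripper": 1}]}}

```text
clock: 33.58
ee_pos: [0.6109, -0.0758, 0.1165]
tool_rot: [[-0.076, 0.997, 0.005], [0.997, 0.076, 0.0], [-0.0, 0.005, -1.0]]
contact_force: [-0.4, -0.4, -0.2]
opening: 0.996
```

Run:
```python
from h import *
d,t=look('26')
crop(d,240,180,400,340,5,'c_s26.png')
plan((.4387,-.1440),.113,RY)
```

```text
top yellow [277.  245.8] [29, 30, 787] z65 [0.5865 0.1196] z55 [0.588  0.1205]
top yellow [382.1 306.3] [26, 26, 524] z65 [ 0.4384 -0.1415] z55 [ 0.4388 -0.1426]
top green [393.8 238.9] [28, 29, 613] z65 [ 0.606  -0.1728] z55 [ 0.6077 -0.1741]
top green [302.3 302.1] [13, 21, 159] z65 [0.4469 0.0544] z55 [0.4473 0.0547]
top blue [223. 309.] [38, 36, 626] z65 [0.4283 0.2496] z55 [0.4285 0.2514]
top red [314.4 241.7] [28, 29, 680] z65 [0.5976 0.0259] z55 [0.5991 0.0261]
top red [219.2 309.6] [9, 8, 62] z65 [0.4267 0.2589] z55 [0.427  0.2608]
side yellow [298.4 230.4] [31, 24, 428] z65 [0.5583 0.07  ] z55 [0.5646 0.0797]
side yellow [307.8 307.4] [27, 24, 513] z65 [ 0.4332 -0.1548] z55 [ 0.4378 -0.1481]
side green [266.7 258.3] [23, 16, 290] z65 [0.4375 0.0273] z55 [0.4422 0.0365]
side green [378.9 293.3] [29, 28, 470] z65 [ 0.5878 -0.2128] z55 [ 0.5945 -0.2068]
side blue [225.3 216.2] [23, 17, 145] z65 [0.4283 0.2301] z55 [0.4329 0.2419]
side blue [346.7 253.6] [24, 16, 278] z65 [ 0.6081 -0.0701] z55 [ 0.615  -0.0623]
side red [322.5 234.7] [23, 16, 303] z65 [0.6002 0.0207] z55 [0.6071 0.0297]
dx -1.858 dy -5.823 dz 0.022 turn 0.00 | pos [ 0.6087 -0.0752  0.1136] jaw 0.0759 F [ 0.3 -0.5 -0.4] op 1.001 t 33.67 q7 0.4
```

View pics/c_s26.png

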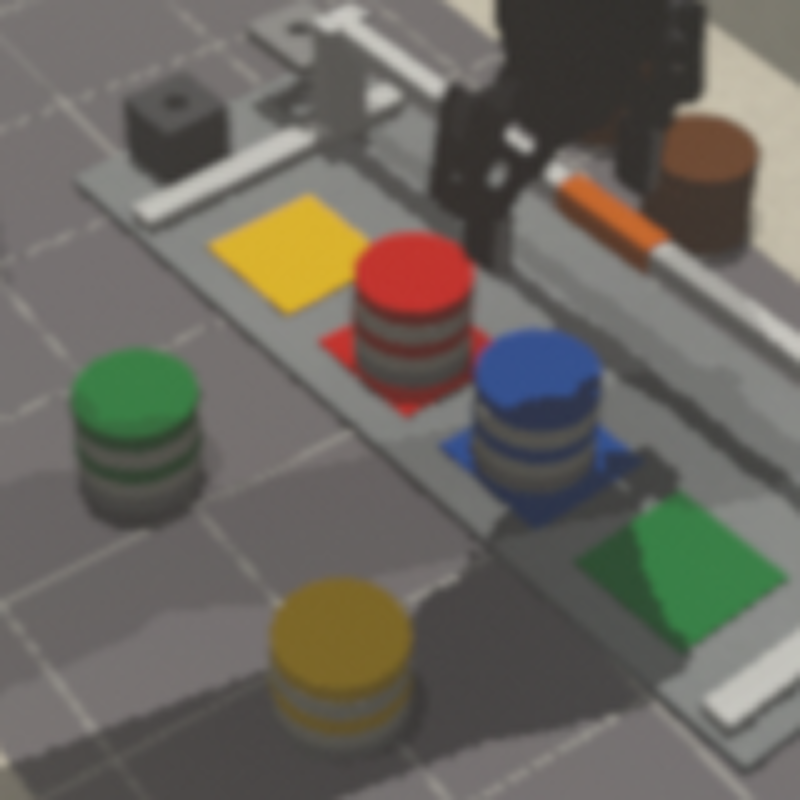

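Emit:
{"op": "send_rows", "data": {"deltas": [{"dx": -0.4,"dy": -1.2,"dz": 0,"turn": 0,"gripper": 1},{"dx": -0.9,"dy": -2.8,"dz": 0,"turn": 0,"gripper": 1},{"dx": -1.4,"dy": -4.4,"dz": 0,"turn": 0,"gripper": 1},{"dx": -1.8,"dy": -5.6,"dz": 0,"turn": 0,"gripper": 1},{"dx": -1.86,"dy": -5.82,"dz": 0,"turn": 0,"gripper": 1},{"dx": -1.86,"dy": -5.82,"dz": 0,"turn": 0,"gripper": 1},{"dx": -1.86,"dy": -5.82,"dz": 0,"turn": 0,"gripper": 1}]}}

```text
clock: 34.55
ee_pos: [0.4403, -0.1437, 0.1137]
tool_rot: [[-0.077, 0.997, 0.0], [0.997, 0.077, -0.0], [-0.0, 0.0, -1.0]]
contact_force: [0.3, -0.1, -0.4]
opening: 0.999
```

Run:
```python
from h import *
d,t=look('27')
crop(d,240,180,400,340,5,'c_s27.png')
plan((.4387,-.1440),-.014,RY)
```

```text
top yellow [277.  245.8] [29, 30, 789] z65 [0.5865 0.1196] z55 [0.588  0.1205]
top yellow [373.7 305.1] [9, 21, 135] z65 [ 0.4412 -0.121 ] z55 [ 0.4415 -0.122 ]
top green [391.7 237.9] [29, 29, 734] z65 [ 0.6085 -0.1676] z55 [ 0.6102 -0.1689]
top green [308.7 304.8] [25, 25, 476] z65 [0.4404 0.0386] z55 [0.4408 0.0388]
top blue [353.9 239.6] [30, 30, 711] z65 [ 0.6036 -0.073 ] z55 [ 0.6052 -0.0736]
top blue [223.  308.9] [38, 36, 629] z65 [0.4285 0.2496] z55 [0.4288 0.2514]
top red [315.2 242.3] [29, 29, 723] z65 [0.5961 0.0239] z55 [0.5976 0.024 ]
top red [219.2 309.6] [9, 8, 62] z65 [0.4267 0.2589] z55 [0.427  0.2608]
side yellow [307.5 307.2] [28, 24, 530] z65 [ 0.433 -0.154] z55 [ 0.4376 -0.1473]
side green [265.5 258.7] [21, 17, 283] z65 [0.4344 0.0278] z55 [0.439  0.0369]
side green [375.8 293.8] [39, 29, 606] z65 [ 0.5811 -0.2099] z55 [ 0.5877 -0.2039]
side blue [225.3 216.2] [23, 17, 152] z65 [0.4283 0.2301] z55 [0.4329 0.2419]
side blue [347.4 254.7] [25, 19, 366] z65 [ 0.6071 -0.0742] z55 [ 0.614  -0.0664]
side blue [355.7 275.6] [26, 19, 108] z65 [ 0.5793 -0.1406] z55 [ 0.5859 -0.1336]
dx -0.002 dy -0.049 dz 4.259 turn 0.02 | pos [ 0.4402 -0.1438  0.1138] jaw 0.0774 F [0.3 1.2 0.2] op 0.999 t 34.65 q7 0.51
```

View pics/c_s27.png

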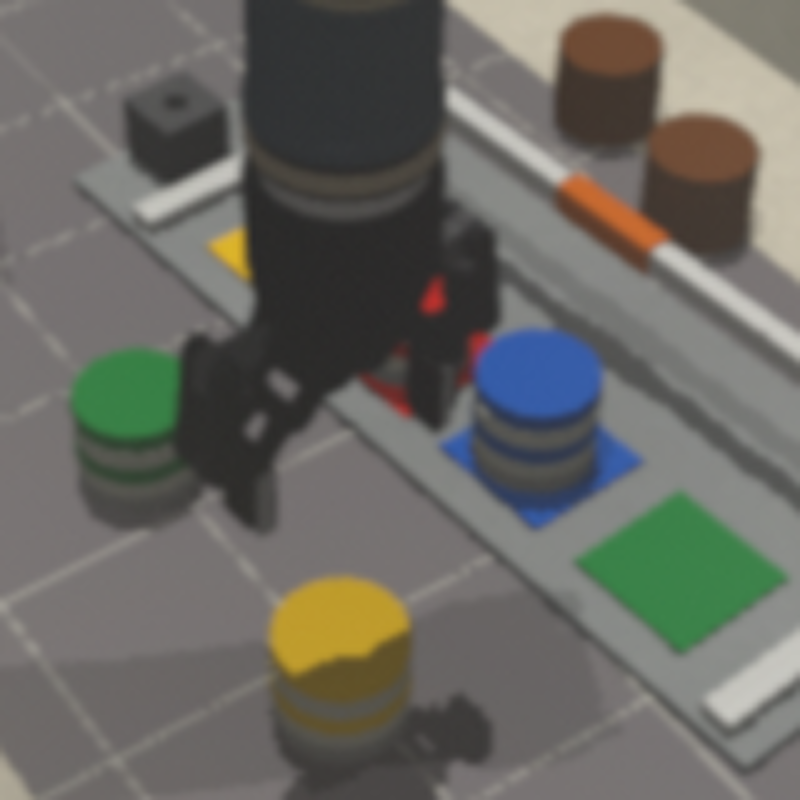

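Yellow jar (side px (308,307)) is directly below the fingers; all others are where they were. Descend and grip.

Emit:
{"op": "send_rows", "data": {"deltas": [{"dx": 0,"dy": -0.04,"dz": 0.9,"turn": 0,"gripper": 1},{"dx": 0,"dy": -0.04,"dz": 1.9,"turn": 0,"gripper": 1},{"dx": 0,"dy": -0.04,"dz": 2.9,"turn": 0,"gripper": 1},{"dx": 0,"dy": -0.04,"dz": 3.7,"turn": 0,"gripper": 1},{"dx": 0,"dy": -0.04,"dz": 4.15,"turn": 0,"gripper": 1},{"dx": 0,"dy": -0.04,"dz": 4.25,"turn": 0,"gripper": 1},{"dx": 0,"dy": -0.04,"dz": 4.25,"turn": 0,"gripper": 0.6},{"dx": 0,"dy": -0.04,"dz": 4.25,"turn": 0,"gripper": 0},{"dx": 0,"dy": -0.04,"dz": 4.25,"turn": 0,"gripper": -0.3},{"dx": 0,"dy": -0.04,"dz": 4.25,"turn": 0,"gripper": -0.3},{"dx": 0,"dy": -0.04,"dz": 4.25,"turn": 0,"gripper": -0.3},{"dx": 0,"dy": -0.04,"dz": 4.25,"turn": 0,"gripper": -0.3}]}}

```text
clock: 36.15
ee_pos: [0.4393, -0.1446, -0.0124]
tool_rot: [[-0.076, 0.997, 0.003], [0.997, 0.076, -0.0], [-0.0, 0.003, -1.0]]
contact_force: [-0.3, 0.3, 6.0]
opening: 0.737
```

Emit:
{"op": "send_rows", "data": {"deltas": [{"dx": 0,"dy": 0,"dz": -0.5,"turn": 0,"gripper": -0.3},{"dx": 0,"dy": 0,"dz": -1.4,"turn": 0,"gripper": -0.3},{"dx": 0,"dy": 0,"dz": -2.5,"turn": 0,"gripper": -0.3},{"dx": 0,"dy": 0,"dz": -3.3,"turn": 0,"gripper": -0.3},{"dx": 0,"dy": 0,"dz": -3.5,"turn": 0,"gripper": -0.3},{"dx": 0,"dy": 0,"dz": -3.5,"turn": 0,"gripper": -0.3}]}}

```text
clock: 36.9
ee_pos: [0.4376, -0.144, 0.0914]
tool_rot: [[-0.076, 0.997, -0.0], [0.997, 0.076, 0.001], [0.001, -0.0, -1.0]]
contact_force: [-0.3, -0.2, -2.5]
opening: 0.735
```

Run:
```python
from h import *
d,t=look('28')
plan(rack(0,.15),.0907,RY)
```

```text
top yellow [277.  245.8] [29, 30, 787] z65 [0.5865 0.1196] z55 [0.588  0.1205]
top green [391.8 237.9] [29, 29, 733] z65 [ 0.6085 -0.1678] z55 [ 0.6102 -0.1691]
top green [308.8 304.8] [25, 25, 477] z65 [0.4404 0.0383] z55 [0.4408 0.0385]
top blue [353.8 239.6] [30, 30, 710] z65 [ 0.6036 -0.0728] z55 [ 0.6052 -0.0734]
top blue [223.  308.9] [38, 36, 628] z65 [0.4285 0.2496] z55 [0.4288 0.2514]
top red [315.1 242.3] [29, 29, 723] z65 [0.5961 0.0242] z55 [0.5976 0.0243]
top red [219.2 309.6] [9, 8, 62] z65 [0.4267 0.2589] z55 [0.427  0.2608]
side yellow [310.3 276.8] [21, 24, 374] z65 [ 0.4896 -0.0832] z55 [ 0.495  -0.0756]
side green [266.2 258.7] [24, 17, 308] z65 [0.4358 0.0268] z55 [0.4404 0.036 ]
side green [375.7 293.8] [39, 29, 607] z65 [ 0.5809 -0.2098] z55 [ 0.5875 -0.2038]
side blue [225.4 216.1] [23, 17, 153] z65 [0.4288 0.2303] z55 [0.4333 0.2421]
side blue [347.3 254.8] [25, 19, 373] z65 [ 0.6066 -0.0743] z55 [ 0.6136 -0.0666]
side blue [355.4 275.7] [28, 19, 116] z65 [ 0.5785 -0.1404] z55 [ 0.5851 -0.1335]
dx 8.499 dy 5.927 dz -0.010 turn 0.00 | pos [ 0.437  -0.144   0.0906] jaw 0.0759 F [-0.9  1.  -3.3] op 0.733 t 37.0 q7 0.56
```

View pics/side28.png

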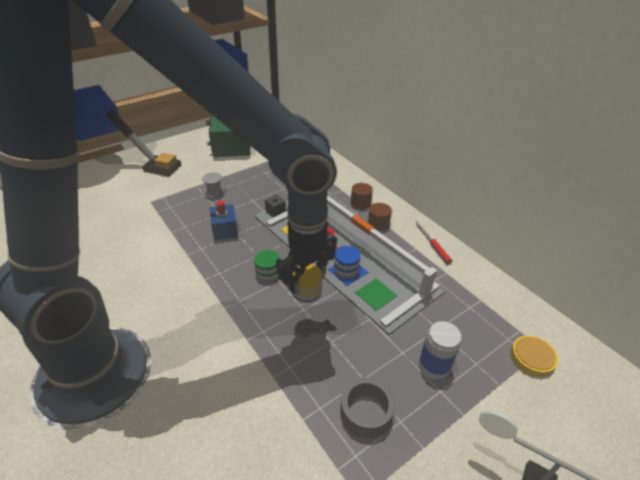

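Emit:
{"op": "send_rows", "data": {"deltas": [{"dx": 1.1,"dy": 0.8,"dz": 0,"turn": 0,"gripper": -0.3},{"dx": 2.5,"dy": 1.7,"dz": 0,"turn": 0,"gripper": -0.3},{"dx": 4,"dy": 2.8,"dz": 0,"turn": 0,"gripper": -0.3},{"dx": 5.5,"dy": 3.8,"dz": 0,"turn": 0,"gripper": -0.3},{"dx": 7,"dy": 4.9,"dz": 0,"turn": 0,"gripper": -0.3},{"dx": 8.1,"dy": 5.6,"dz": 0,"turn": 0,"gripper": -0.3},{"dx": 8.5,"dy": 5.92,"dz": 0,"turn": 0,"gripper": -0.3},{"dx": 8.5,"dy": 5.92,"dz": 0.5,"turn": 0,"gripper": -0.3},{"dx": 8.5,"dy": 5.92,"dz": 1.3,"turn": 0,"gripper": -0.3},{"dx": 8.5,"dy": 5.92,"dz": 2.1,"turn": 0,"gripper": -0.3},{"dx": 8.5,"dy": 5.92,"dz": 2.7,"turn": 0,"gripper": -0.3},{"dx": 8.5,"dy": 5.92,"dz": 2.9,"turn": 0,"gripper": -0.3}]}}

```text
clock: 38.5
ee_pos: [0.5943, 0.1217, 0.0028]
tool_rot: [[-0.074, 0.997, -0.003], [0.997, 0.074, -0.001], [-0.001, -0.003, -1.0]]
contact_force: [0.4, 0.2, -3.3]
opening: 0.734
```

Run:
```python
from h import *
d=grab('side');crop(d,250,150,380,280,5,'c_s29.png')
plan(rack(0,.15),-.0024,RY)
```

```text
dx 0.055 dy 0.017 dz 0.177 turn -0.01 | pos [0.5946 0.1221 0.0029] jaw 0.0745 F [-0.8  0.7 -3.6] op 0.737 t 38.55 q7 0.14
```

View pics/c_s29.png

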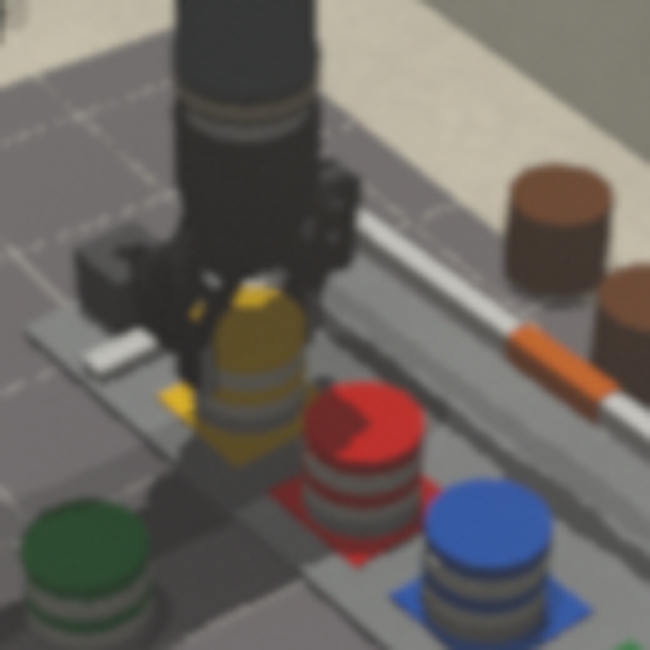

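Emit:
{"op": "send_rows", "data": {"deltas": [{"dx": 0.03,"dy": 0,"dz": 0.08,"turn": 0,"gripper": -0.3},{"dx": 0.03,"dy": 0,"dz": 0.15,"turn": 0,"gripper": -0.3},{"dx": 0.03,"dy": 0,"dz": 0.17,"turn": 0,"gripper": -0.3},{"dx": 0.03,"dy": 0,"dz": 0.17,"turn": 0,"gripper": 0.6},{"dx": 0.03,"dy": 0,"dz": 0.17,"turn": 0,"gripper": 1},{"dx": 0.03,"dy": 0,"dz": 0.17,"turn": 0,"gripper": 1},{"dx": 0.03,"dy": 0,"dz": 0.17,"turn": 0,"gripper": 1},{"dx": 0.03,"dy": 0,"dz": -0.6,"turn": 0,"gripper": 1},{"dx": 0.03,"dy": 0,"dz": -1.6,"turn": 0,"gripper": 1},{"dx": 0.03,"dy": 0,"dz": -2.8,"turn": 0,"gripper": 1},{"dx": 0.03,"dy": 0,"dz": -3.7,"turn": 0,"gripper": 1},{"dx": 0.03,"dy": 0,"dz": -3.7,"turn": 0,"gripper": 1}]}}

```text
clock: 40.05
ee_pos: [0.5973, 0.1245, 0.1177]
tool_rot: [[-0.076, 0.997, 0.005], [0.997, 0.076, 0.002], [0.001, 0.005, -1.0]]
contact_force: [-0.3, -0.6, -0.4]
opening: 1.001
```

Run:
```python
from h import *
d,t=look('30')
crop(d,240,180,400,340,5,'c_s30.png')
plan((.4408,.0378),.113,RY)
```

```text
top yellow [282.  243.1] [14, 23, 113] z65 [0.5935 0.1072] z55 [0.595 0.108]
top green [391.8 237.9] [29, 29, 734] z65 [ 0.6085 -0.1678] z55 [ 0.6102 -0.1691]
top green [308.9 304.2] [24, 25, 408] z65 [0.4419 0.0381] z55 [0.4423 0.0383]
top blue [353.9 239.6] [30, 30, 711] z65 [ 0.6036 -0.073 ] z55 [ 0.6052 -0.0736]
top blue [211.7 307. ] [15, 29, 223] z65 [0.4329 0.2777] z55 [0.4332 0.2797]
top red [315.6 241.8] [29, 29, 684] z65 [0.5973 0.0229] z55 [0.5989 0.023 ]
side yellow [298.9 216. ] [22, 16, 283] z65 [0.5925 0.1188] z55 [0.5992 0.1291]
side green [375.8 293.9] [39, 29, 605] z65 [ 0.5809 -0.2101] z55 [ 0.5875 -0.2041]
side blue [225.3 216.2] [23, 17, 151] z65 [0.4283 0.2301] z55 [0.4329 0.2419]
side blue [347.4 254.6] [25, 18, 359] z65 [ 0.6073 -0.0739] z55 [ 0.6142 -0.0661]
side blue [356.  275.5] [25, 19, 105] z65 [ 0.5801 -0.1407] z55 [ 0.5867 -0.1338]
side red [322.8 234.4] [23, 16, 291] z65 [0.6015 0.0212] z55 [0.6084 0.0302]
dx -2.487 dy -5.349 dz 0.068 turn 0.01 | pos [0.5951 0.1244 0.1149] jaw 0.076 F [0.2 0.6 0.3] op 0.999 t 40.15 q7 0.06
```

View pics/c_s30.png

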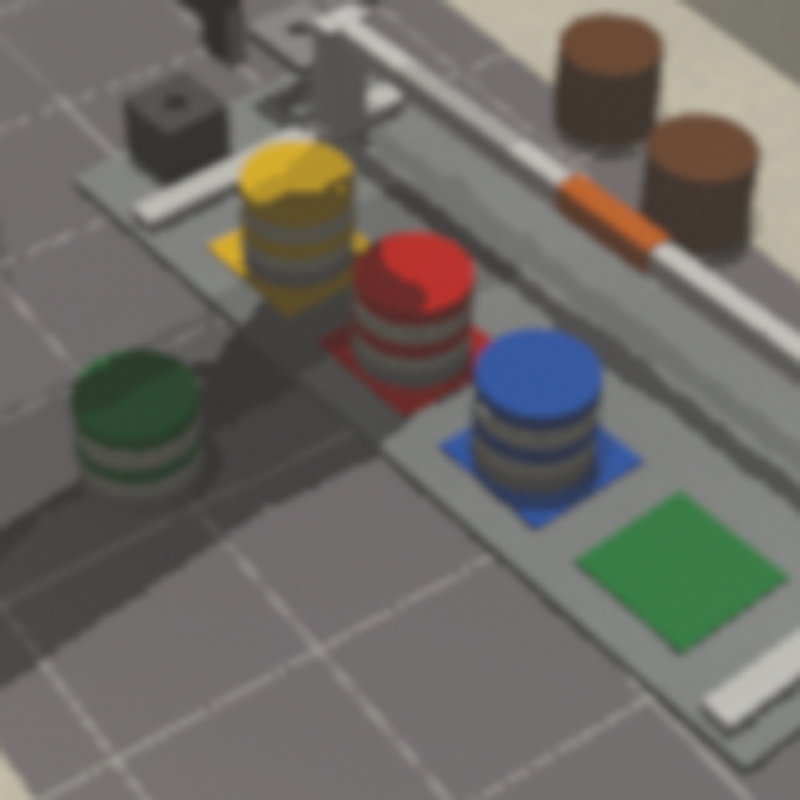

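Emit:
{"op": "send_rows", "data": {"deltas": [{"dx": -0.6,"dy": -1.2,"dz": 0,"turn": 0,"gripper": 1},{"dx": -1.3,"dy": -2.7,"dz": 0,"turn": 0,"gripper": 1},{"dx": -1.9,"dy": -4.2,"dz": 0,"turn": 0,"gripper": 1},{"dx": -2.4,"dy": -5.2,"dz": 0.05,"turn": 0,"gripper": 1},{"dx": -2.48,"dy": -5.35,"dz": 0.05,"turn": 0,"gripper": 1},{"dx": -2.48,"dy": -5.35,"dz": 0.05,"turn": 0,"gripper": 1},{"dx": -2.48,"dy": -5.35,"dz": 0.05,"turn": 0,"gripper": 1}]}}

```text
clock: 41.02
ee_pos: [0.4424, 0.0385, 0.1139]
tool_rot: [[-0.077, 0.997, 0.001], [0.997, 0.077, -0.0], [-0.001, 0.001, -1.0]]
contact_force: [-0.6, 0.3, -0.4]
opening: 1.0
```

Run:
```python
from h import *
d,t=look('31')
crop(d,220,150,380,310,5,'c_s31.png')
plan((.4408,.0378),-.014,RY)
```

```text
top yellow [276.6 245. ] [29, 30, 746] z65 [0.5885 0.1207] z55 [0.59   0.1215]
top green [392.3 238.1] [29, 29, 705] z65 [ 0.608  -0.1691] z55 [ 0.6097 -0.1704]
top blue [358.3 239. ] [42, 31, 985] z65 [ 0.6052 -0.084 ] z55 [ 0.6068 -0.0847]
top blue [223. 309.] [38, 35, 628] z65 [0.4283 0.2496] z55 [0.4285 0.2514]
top red [315.2 242.3] [29, 29, 722] z65 [0.5961 0.0239] z55 [0.5976 0.024 ]
top red [219.2 309.6] [9, 8, 62] z65 [0.4267 0.2589] z55 [0.427  0.2608]
side yellow [299.1 216.1] [23, 17, 297] z65 [0.5927 0.1181] z55 [0.5994 0.1285]
side yellow [293.3 234.8] [28, 17, 96] z65 [0.5379 0.063 ] z55 [0.5439 0.0726]
side green [265.2 256.9] [23, 14, 217] z65 [0.4369 0.0336] z55 [0.4416 0.0428]
side green [376.2 294.2] [40, 29, 581] z65 [ 0.581  -0.2113] z55 [ 0.5876 -0.2053]
side blue [223.1 216.9] [19, 17, 118] z65 [0.4221 0.2307] z55 [0.4266 0.2425]
side blue [351.3 265.4] [42, 30, 587] z65 [ 0.5918 -0.1085] z55 [ 0.5986 -0.1012]
side red [322.2 234.6] [24, 16, 310] z65 [0.5998 0.0214] z55 [0.6066 0.0305]
dx -0.013 dy -0.048 dz 4.262 turn 0.01 | pos [0.4422 0.0384 0.1139] jaw 0.0766 F [0.1 0.2 0.3] op 1.0 t 41.12 q7 0.08
```

View pics/c_s31.png

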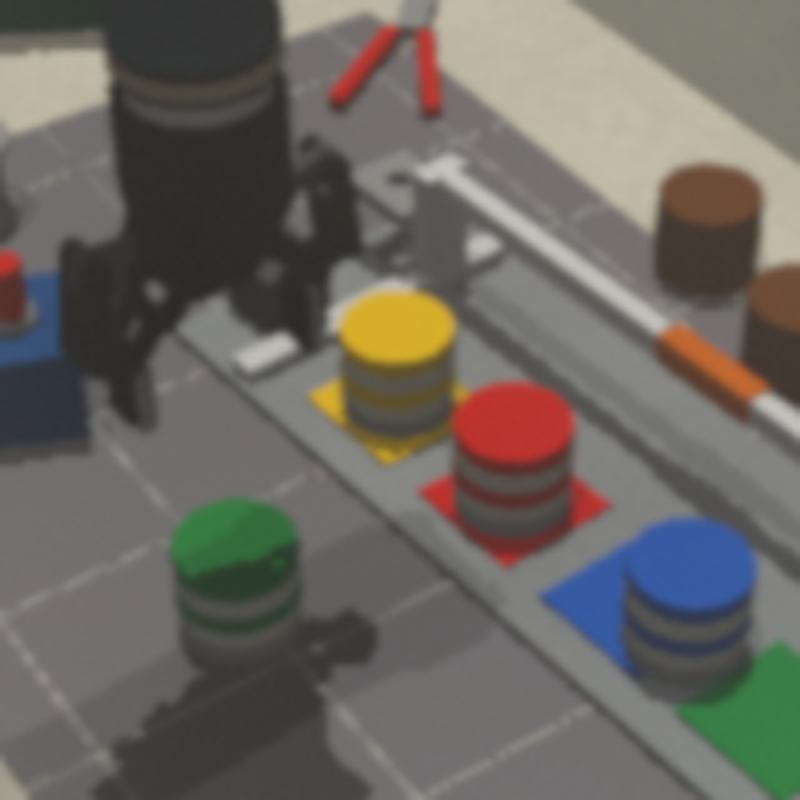

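The blue jar was knocked: it now stands at side px (358,263), ~3 cm toward the green pad. I fix it first.

Run:
```python
from h import *
t=grab('top');crop(t,290,200,430,280,5,'c_t32.png')
d=grab('side');crop(d,320,210,410,330,6,'c_s32.png')
```

```text
(no output)
```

View pics/c_t32.png

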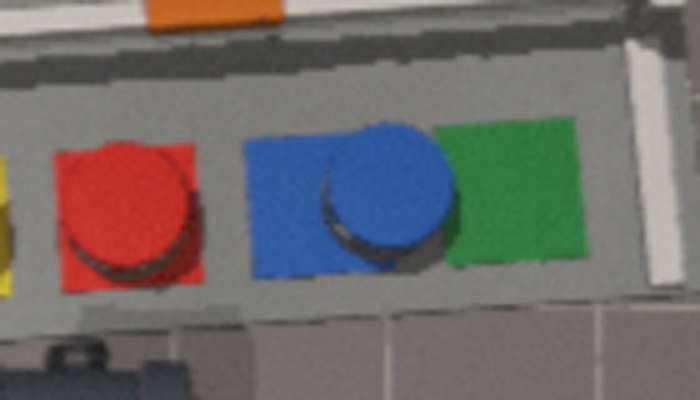

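View pics/c_s32.png

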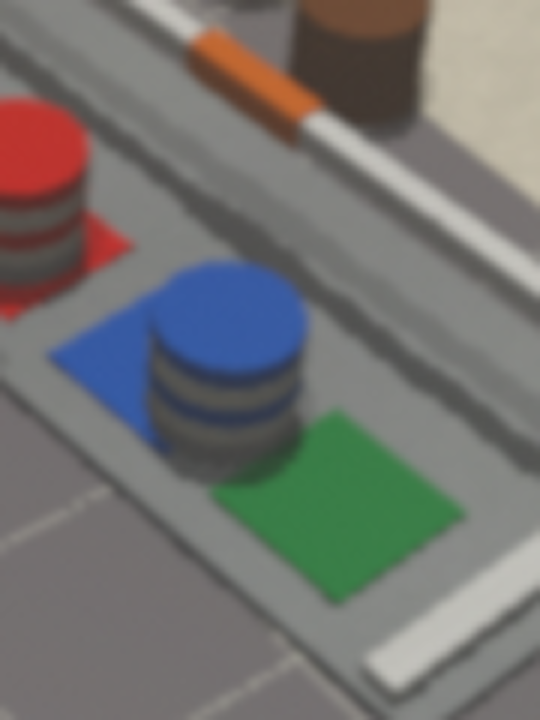

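Run:
```python
from h import *
t=grab('top');d=grab('side')
for n,p in(('blue',(367.5,236.7)),('red',(314.8,240.4))): print(n,ray(t,p,.065)[:2])
print(ray(d,(320+230/6-.4,210+319/6-.4),.065)[:2])
plan((.608,-.108),.113,RY)
```

```text
blue [ 0.61118112 -0.107096  ]
red [0.60087873 0.02495245]
[ 0.61062863 -0.11064529]
dx -5.277 dy 5.162 dz 0.031 turn 0.01 | pos [0.4416 0.0381 0.1139] jaw 0.0761 F [-0.8  0.   0.6] op 1.004 t 41.33 q7 0.08
```

Emit:
{"op": "send_rows", "data": {"deltas": [{"dx": -1.1,"dy": 1.1,"dz": 0,"turn": 0,"gripper": 1},{"dx": -2.4,"dy": 2.3,"dz": 0,"turn": 0,"gripper": 1},{"dx": -3.7,"dy": 3.6,"dz": 0,"turn": 0,"gripper": 1},{"dx": -4.9,"dy": 4.8,"dz": 0,"turn": 0,"gripper": 1},{"dx": -5.3,"dy": 5.27,"dz": 0,"turn": 0,"gripper": 1},{"dx": -5.3,"dy": 5.27,"dz": 0,"turn": 0,"gripper": 1},{"dx": -5.3,"dy": 5.27,"dz": 0,"turn": 0,"gripper": 1}]}}

```text
clock: 42.2
ee_pos: [0.6101, -0.1076, 0.1136]
tool_rot: [[-0.077, 0.997, -0.001], [0.997, 0.077, 0.001], [0.001, -0.001, -1.0]]
contact_force: [-0.2, 0.0, -0.3]
opening: 1.002
```

Run:
```python
from h import *
plan((.6115,-.109),-.004,RY)
d=grab('side');crop(d,290,170,420,300,5,'c_s33.png')
```

```text
dx -0.055 dy 0.049 dz 3.918 turn 0.01 | pos [ 0.6101 -0.1076  0.1136] jaw 0.0766 F [-0.2  0.  -0.3] op 1.002 t 42.2 q7 0.48
```

View pics/c_s33.png

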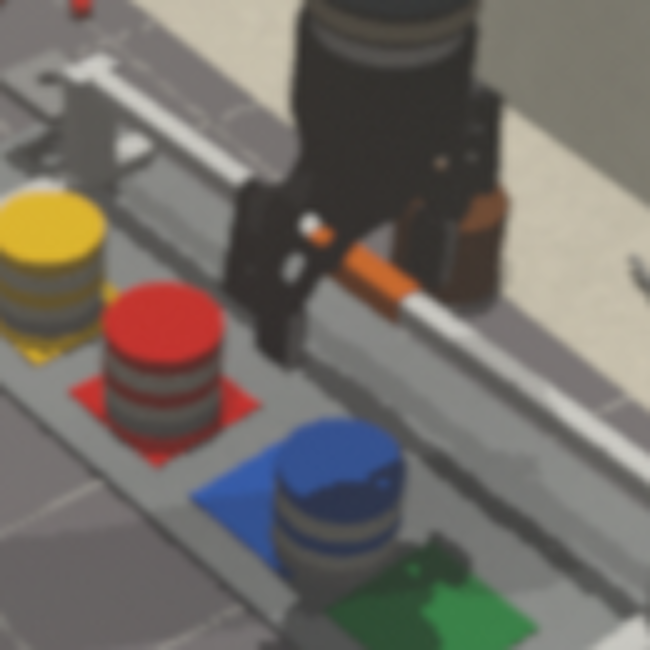

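Emit:
{"op": "send_rows", "data": {"deltas": [{"dx": -0.03,"dy": 0.04,"dz": 0.9,"turn": 0,"gripper": 1},{"dx": -0.03,"dy": 0.04,"dz": 1.8,"turn": 0,"gripper": 1},{"dx": -0.03,"dy": 0.04,"dz": 2.7,"turn": 0,"gripper": 1},{"dx": -0.03,"dy": 0.04,"dz": 3.4,"turn": 0,"gripper": 1},{"dx": -0.03,"dy": 0.04,"dz": 3.9,"turn": 0,"gripper": 1},{"dx": -0.03,"dy": 0.04,"dz": 3.93,"turn": 0,"gripper": 1},{"dx": -0.03,"dy": 0.04,"dz": 3.93,"turn": 0,"gripper": 0.6},{"dx": -0.03,"dy": 0.04,"dz": 3.93,"turn": 0,"gripper": 0},{"dx": -0.03,"dy": 0.04,"dz": 3.93,"turn": 0,"gripper": -0.3},{"dx": -0.03,"dy": 0.04,"dz": 3.93,"turn": 0,"gripper": -0.3},{"dx": -0.03,"dy": 0.04,"dz": 3.93,"turn": 0,"gripper": -0.3},{"dx": -0.03,"dy": 0.04,"dz": 3.93,"turn": 0,"gripper": -0.3}]}}

```text
clock: 43.75
ee_pos: [0.6132, -0.1099, -0.0027]
tool_rot: [[-0.076, 0.997, 0.002], [0.997, 0.076, -0.0], [-0.0, 0.002, -1.0]]
contact_force: [0.5, -0.4, 6.6]
opening: 0.737
```

Run:
```python
from h import *
plan(rack(0,-.05),-.004,RY)
```

```text
dx 1.147 dy -0.018 dz 0.044 turn 0.00 | pos [ 0.6132 -0.1099 -0.0027] jaw 0.0757 F [ 0.5 -0.4  6.6] op 0.737 t 43.75 q7 0.57
```

Emit:
{"op": "send_rows", "data": {"deltas": [{"dx": 0,"dy": 0,"dz": -0.3,"turn": 0,"gripper": -0.3},{"dx": 0,"dy": 0.03,"dz": -0.6,"turn": 0,"gripper": -0.3},{"dx": 0.4,"dy": 0.04,"dz": -0.7,"turn": 0,"gripper": -0.3},{"dx": 0.9,"dy": 0.04,"dz": -0.7,"turn": 0,"gripper": -0.3},{"dx": 1.13,"dy": 0.04,"dz": -0.7,"turn": 0,"gripper": -0.3},{"dx": 1.13,"dy": 0.04,"dz": -0.5,"turn": 0,"gripper": -0.3},{"dx": 1.13,"dy": 0.04,"dz": -0.2,"turn": 0,"gripper": -0.3},{"dx": 1.13,"dy": 0.04,"dz": -0.1,"turn": 0,"gripper": -0.3},{"dx": 1.13,"dy": 0.04,"dz": -0.1,"turn": 0,"gripper": -0.3}]}}

```text
clock: 44.88
ee_pos: [0.6105, -0.0761, -0.0015]
tool_rot: [[-0.075, 0.997, -0.001], [0.997, 0.075, -0.0], [-0.0, -0.001, -1.0]]
contact_force: [0.1, -0.5, -2.8]
opening: 0.733
```

Run:
```python
from h import *
plan(rack(0,-.05),-.003,RY)
d=grab('side');crop(d,280,180,410,310,5,'c_s34.png')
```

```text
dx 0.016 dy -0.012 dz 0.050 turn -0.01 | pos [ 0.6105 -0.0761 -0.0015] jaw 0.0749 F [ 0.1 -0.5 -2.8] op 0.733 t 44.88 q7 0.52
```

View pics/c_s34.png

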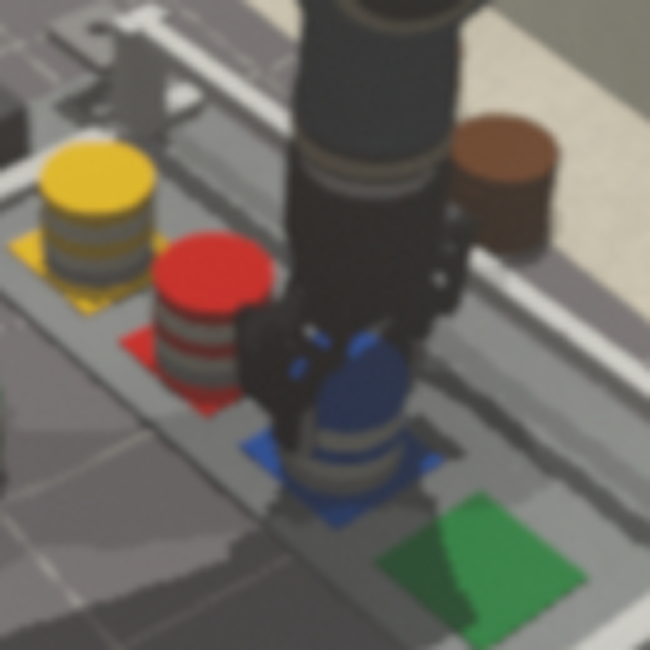

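Emit:
{"op": "send_rows", "data": {"deltas": [{"dx": 0.05,"dy": 0,"dz": 0.03,"turn": 0,"gripper": -0.3},{"dx": 0.05,"dy": 0,"dz": 0.08,"turn": 0,"gripper": -0.3},{"dx": 0.05,"dy": 0,"dz": 0.08,"turn": 0,"gripper": -0.3},{"dx": 0.05,"dy": 0,"dz": 0.08,"turn": 0,"gripper": 0.6},{"dx": 0.05,"dy": 0,"dz": 0.08,"turn": 0,"gripper": 1},{"dx": 0.05,"dy": 0,"dz": 0.08,"turn": 0,"gripper": 1},{"dx": 0.05,"dy": 0,"dz": 0.08,"turn": 0,"gripper": 1},{"dx": 0.05,"dy": 0,"dz": -0.6,"turn": 0,"gripper": 1},{"dx": 0.05,"dy": 0,"dz": -1.6,"turn": 0,"gripper": 1},{"dx": 0.05,"dy": 0,"dz": -2.8,"turn": 0,"gripper": 1},{"dx": 0.05,"dy": 0,"dz": -3.8,"turn": 0,"gripper": 1},{"dx": 0.05,"dy": 0,"dz": -3.8,"turn": 0,"gripper": 1}]}}

```text
clock: 46.42
ee_pos: [0.613, -0.0747, 0.117]
tool_rot: [[-0.075, 0.997, 0.007], [0.997, 0.075, 0.0], [-0.0, 0.007, -1.0]]
contact_force: [-0.3, -0.2, 0.3]
opening: 1.002
```

Run:
```python
from h import *
d,t=look('35')
crop(d,240,180,400,340,5,'c_s35.png')
plan((.4395,.0375),.113,RY)
```

```text
top yellow [276.6 245. ] [29, 30, 752] z65 [0.5885 0.1207] z55 [0.59   0.1215]
top green [393.  238.7] [29, 29, 658] z65 [ 0.6065 -0.1708] z55 [ 0.6082 -0.1721]
top blue [223. 309.] [38, 36, 629] z65 [0.4283 0.2496] z55 [0.4285 0.2514]
top red [313.7 241.3] [28, 29, 639] z65 [0.5986 0.0277] z55 [0.6001 0.0278]
top red [219.2 309.6] [9, 8, 63] z65 [0.4267 0.2589] z55 [0.427  0.2608]
side yellow [299.1 216. ] [23, 17, 295] z65 [0.5929 0.1185] z55 [0.5997 0.1288]
side yellow [293.4 234.7] [28, 17, 94] z65 [0.5383 0.0632] z55 [0.5443 0.0728]
side green [266.6 258.4] [23, 16, 293] z65 [0.4371 0.0272] z55 [0.4418 0.0363]
side green [379.1 293.3] [29, 28, 458] z65 [ 0.5882 -0.213 ] z55 [ 0.5949 -0.2071]
side blue [225.2 216.3] [22, 17, 146] z65 [0.4279 0.2298] z55 [0.4325 0.2416]
side blue [347.3 253.3] [23, 16, 267] z65 [ 0.61   -0.0701] z55 [ 0.6169 -0.0623]
side red [322.2 234.6] [24, 16, 312] z65 [0.5998 0.0214] z55 [0.6066 0.0305]
dx 4.135 dy -5.411 dz 0.022 turn 0.00 | pos [ 0.6108 -0.0739  0.1138] jaw 0.0759 F [-0.1  0.6  0.5] op 1.006 t 46.52 q7 0.43
```

View pics/c_s35.png

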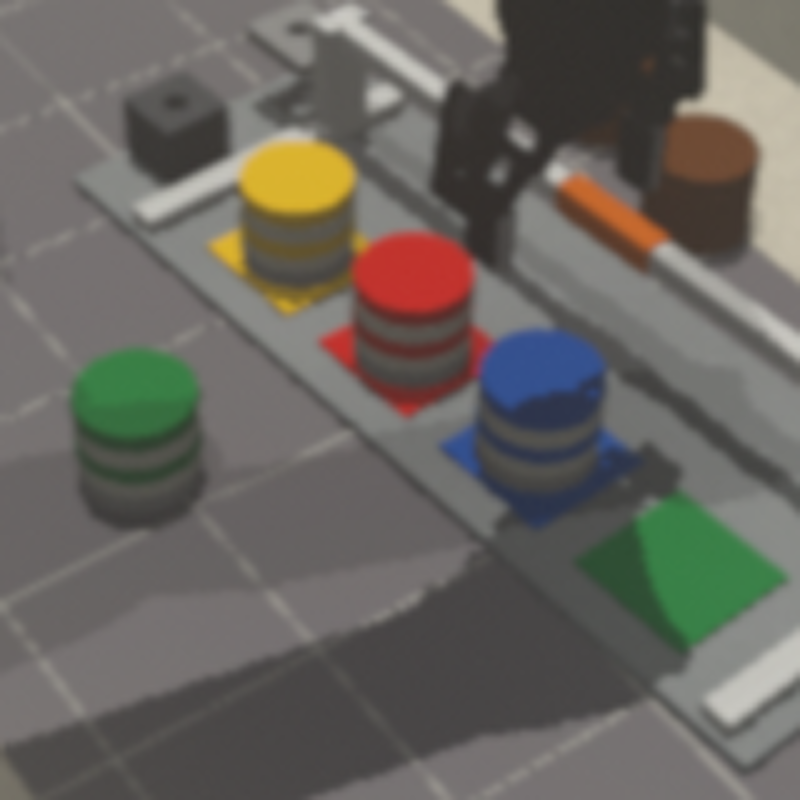

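Emit:
{"op": "send_rows", "data": {"deltas": [{"dx": 0.9,"dy": -1.2,"dz": 0,"turn": 0,"gripper": 1},{"dx": 2,"dy": -2.6,"dz": 0,"turn": 0,"gripper": 1},{"dx": 3.1,"dy": -4.1,"dz": 0,"turn": 0,"gripper": 1},{"dx": 3.9,"dy": -5.2,"dz": 0,"turn": 0,"gripper": 1},{"dx": 4.13,"dy": -5.4,"dz": 0,"turn": 0,"gripper": 1},{"dx": 4.13,"dy": -5.4,"dz": 0,"turn": 0,"gripper": 1},{"dx": 4.13,"dy": -5.4,"dz": 0,"turn": 0,"gripper": 1}]}}

```text
clock: 47.4
ee_pos: [0.441, 0.0365, 0.1131]
tool_rot: [[-0.074, 0.997, 0.001], [0.997, 0.074, -0.001], [-0.001, 0.001, -1.0]]
contact_force: [-0.3, -0.6, 0.3]
opening: 0.992
```

Run:
```python
from h import *
d,t=look('36')
crop(d,220,150,380,310,5,'c_s36.png')
plan((.4403,.0378),-.014,RY)
```

```text
top yellow [276.6 245. ] [29, 30, 748] z65 [0.5885 0.1207] z55 [0.59   0.1215]
top green [391.7 237.9] [29, 29, 732] z65 [ 0.6085 -0.1676] z55 [ 0.6102 -0.1689]
top blue [353.8 239.4] [30, 31, 711] z65 [ 0.6041 -0.0728] z55 [ 0.6057 -0.0734]
top blue [223.  308.9] [38, 36, 627] z65 [0.4285 0.2496] z55 [0.4288 0.2514]
top red [315.1 242.2] [29, 30, 721] z65 [0.5963 0.0242] z55 [0.5979 0.0243]
top red [219.2 309.5] [9, 8, 62] z65 [0.427  0.2589] z55 [0.4272 0.2608]
side yellow [299.1 216.1] [23, 17, 298] z65 [0.5927 0.1181] z55 [0.5994 0.1285]
side yellow [293.1 234.7] [28, 17, 96] z65 [0.5377 0.0636] z55 [0.5437 0.0732]
side green [265.3 257.1] [23, 14, 229] z65 [0.4368 0.0329] z55 [0.4415 0.0421]
side green [375.8 293.9] [39, 29, 604] z65 [ 0.5809 -0.2101] z55 [ 0.5875 -0.2041]
side blue [223.  216.9] [19, 17, 122] z65 [0.4219 0.2309] z55 [0.4264 0.2427]
side blue [348.3 254.7] [25, 18, 354] z65 [ 0.6089 -0.0754] z55 [ 0.6159 -0.0677]
side red [322.2 234.6] [24, 16, 313] z65 [0.5998 0.0214] z55 [0.6066 0.0305]
dx 0.053 dy -0.016 dz 4.236 turn -0.01 | pos [0.4408 0.0364 0.1131] jaw 0.0742 F [-0.3 -0.3  0.4] op 1.0 t 47.5 q7 0.1
```

View pics/c_s36.png

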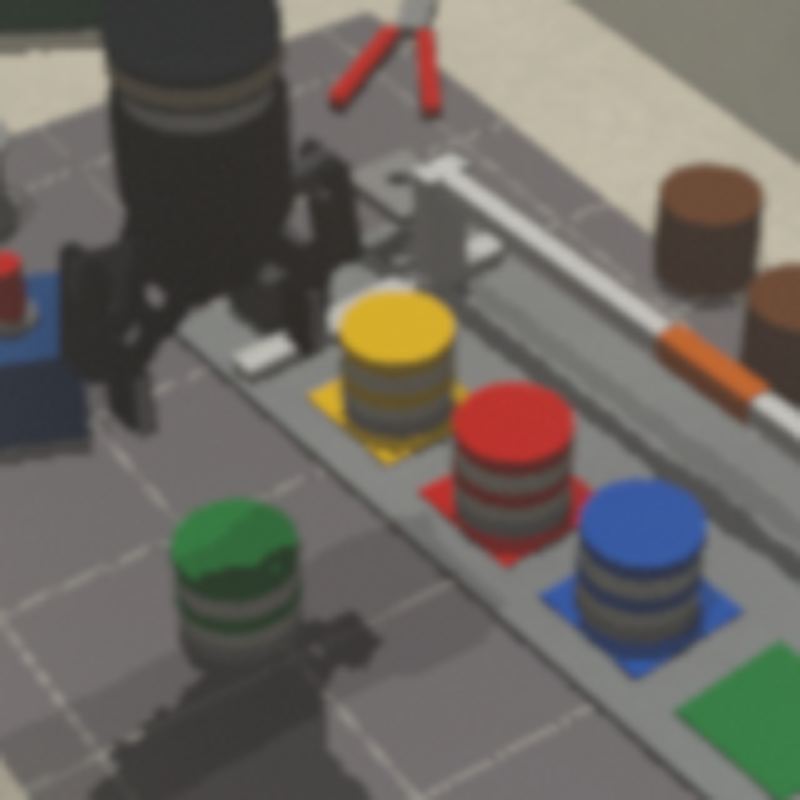

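Yellow, red and blue jars are centred on their pads; green jar (side px (267,258)) is under the fingers. Grip and lift it.

Emit:
{"op": "send_rows", "data": {"deltas": [{"dx": 0.04,"dy": -0.01,"dz": 0.9,"turn": 0,"gripper": 1},{"dx": 0.04,"dy": -0.01,"dz": 1.9,"turn": 0,"gripper": 1},{"dx": 0.04,"dy": -0.01,"dz": 2.9,"turn": 0,"gripper": 1},{"dx": 0.04,"dy": -0.01,"dz": 3.7,"turn": 0,"gripper": 1},{"dx": 0.04,"dy": -0.01,"dz": 4.15,"turn": 0,"gripper": 1},{"dx": 0.04,"dy": -0.01,"dz": 4.23,"turn": 0,"gripper": 1},{"dx": 0.04,"dy": -0.01,"dz": 4.23,"turn": 0,"gripper": 0.6},{"dx": 0.04,"dy": -0.01,"dz": 4.23,"turn": 0,"gripper": 0},{"dx": 0.04,"dy": -0.01,"dz": 4.23,"turn": 0,"gripper": -0.3},{"dx": 0.04,"dy": -0.01,"dz": 4.23,"turn": 0,"gripper": -0.3},{"dx": 0.04,"dy": -0.01,"dz": 4.23,"turn": 0,"gripper": -0.3},{"dx": 0.04,"dy": -0.01,"dz": 4.23,"turn": 0,"gripper": -0.3}]}}

```text
clock: 49.0
ee_pos: [0.4408, 0.0384, -0.0127]
tool_rot: [[-0.076, 0.997, 0.003], [0.997, 0.076, 0.001], [0.0, 0.003, -1.0]]
contact_force: [0.8, -0.7, 6.5]
opening: 0.732
```

Emit:
{"op": "send_rows", "data": {"deltas": [{"dx": 0,"dy": 0,"dz": -0.5,"turn": 0,"gripper": -0.3},{"dx": 0,"dy": 0,"dz": -1.4,"turn": 0,"gripper": -0.3},{"dx": 0,"dy": 0,"dz": -2.5,"turn": 0,"gripper": -0.3},{"dx": 0,"dy": 0,"dz": -3.3,"turn": 0,"gripper": -0.3},{"dx": 0,"dy": 0,"dz": -3.5,"turn": 0,"gripper": -0.3},{"dx": 0,"dy": 0,"dz": -3.5,"turn": 0,"gripper": -0.3}]}}

```text
clock: 49.75
ee_pos: [0.439, 0.0387, 0.0912]
tool_rot: [[-0.076, 0.997, -0.0], [0.997, 0.076, 0.001], [0.001, -0.0, -1.0]]
contact_force: [0.5, -0.0, -3.1]
opening: 0.732
```

Run:
```python
from h import *
d,t=look('37')
plan(rack(0,-.15),.0907,RY)
```

```text
top yellow [276.5 245. ] [29, 30, 747] z65 [0.5885 0.1209] z55 [0.59   0.1218]
top green [391.8 237.9] [29, 29, 734] z65 [ 0.6085 -0.1678] z55 [ 0.6102 -0.1691]
top blue [353.8 239.4] [30, 31, 713] z65 [ 0.6041 -0.0728] z55 [ 0.6057 -0.0734]
top blue [223.  308.9] [38, 35, 627] z65 [0.4285 0.2496] z55 [0.4288 0.2514]
top red [315.1 242.3] [29, 29, 723] z65 [0.5961 0.0242] z55 [0.5976 0.0243]
top red [219.2 309.6] [9, 8, 63] z65 [0.4267 0.2589] z55 [0.427  0.2608]
side yellow [299.  216.1] [23, 17, 299] z65 [0.5924 0.1183] z55 [0.5992 0.1286]
side yellow [293.1 234.7] [28, 17, 96] z65 [0.5377 0.0636] z55 [0.5437 0.0732]
side green [375.8 293.9] [39, 29, 604] z65 [ 0.5809 -0.2101] z55 [ 0.5875 -0.2041]
side blue [224.1 216.3] [21, 18, 140] z65 [0.4255 0.2315] z55 [0.43   0.2433]
side blue [348.4 254.7] [25, 18, 354] z65 [ 0.6091 -0.0756] z55 [ 0.6161 -0.0678]
side red [322.2 234.6] [24, 16, 310] z65 [0.5998 0.0214] z55 [0.6066 0.0305]
dx -7.558 dy 5.412 dz -0.017 turn 0.00 | pos [0.4385 0.0384 0.0904] jaw 0.076 F [-0.4  0.5 -2.7] op 0.734 t 49.85 q7 0.14
```

View pics/side37.png

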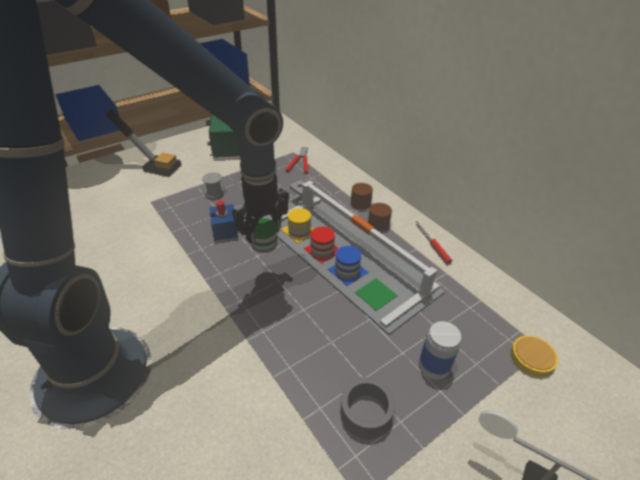

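Emit:
{"op": "send_rows", "data": {"deltas": [{"dx": -1.1,"dy": 0.7,"dz": 0,"turn": 0,"gripper": -0.3},{"dx": -2.5,"dy": 1.5,"dz": 0,"turn": 0,"gripper": -0.3},{"dx": -3.9,"dy": 2.5,"dz": 0,"turn": 0,"gripper": -0.3},{"dx": -5.2,"dy": 3.5,"dz": 0,"turn": 0,"gripper": -0.3},{"dx": -6.5,"dy": 4.5,"dz": 0,"turn": 0,"gripper": -0.3},{"dx": -7.4,"dy": 5.2,"dz": 0,"turn": 0,"gripper": -0.3},{"dx": -7.55,"dy": 5.41,"dz": 0.1,"turn": 0,"gripper": -0.3},{"dx": -7.55,"dy": 5.41,"dz": 0.6,"turn": 0,"gripper": -0.3},{"dx": -7.55,"dy": 5.41,"dz": 1.4,"turn": 0,"gripper": -0.3},{"dx": -7.55,"dy": 5.41,"dz": 2.1,"turn": 0,"gripper": -0.3},{"dx": -7.55,"dy": 5.41,"dz": 2.7,"turn": 0,"gripper": -0.3},{"dx": -7.55,"dy": 5.41,"dz": 2.9,"turn": 0,"gripper": -0.3}]}}

```text
clock: 51.35
ee_pos: [0.6174, -0.1744, 0.0024]
tool_rot: [[-0.076, 0.997, -0.003], [0.997, 0.076, 0.001], [0.001, -0.002, -1.0]]
contact_force: [0.0, -0.2, -2.8]
opening: 0.733
```

Run:
```python
from h import *
d=grab('side');crop(d,300,200,430,330,5,'c_s38.png')
plan(rack(0,-.15),-.0027,RY)
```

```text
dx -0.023 dy 0.002 dz 0.174 turn 0.01 | pos [ 0.6175 -0.1747  0.0025] jaw 0.076 F [ 0.1  0.4 -3.2] op 0.735 t 51.4 q7 0.69
```

View pics/c_s38.png

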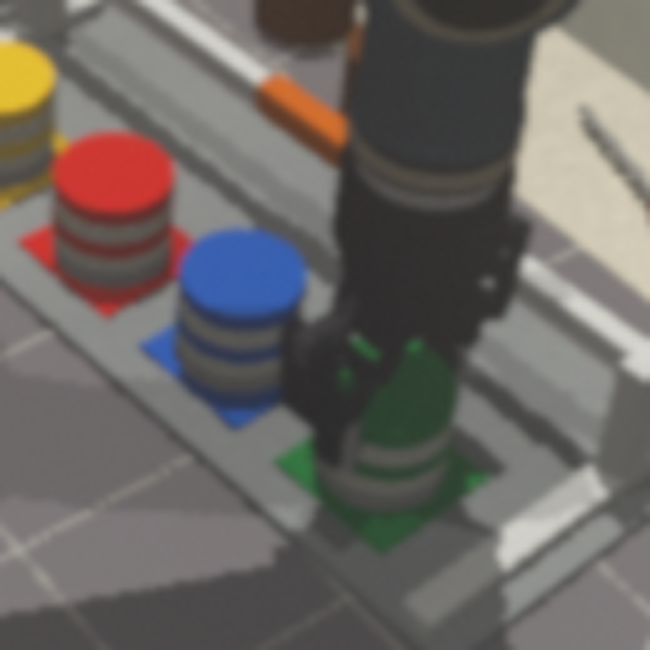

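Emit:
{"op": "send_rows", "data": {"deltas": [{"dx": 0,"dy": 0,"dz": 0.08,"turn": 0,"gripper": -0.3},{"dx": 0,"dy": 0,"dz": 0.15,"turn": 0,"gripper": -0.3},{"dx": 0,"dy": 0,"dz": 0.17,"turn": 0,"gripper": -0.3},{"dx": 0,"dy": 0,"dz": 0.17,"turn": 0,"gripper": 0.6},{"dx": 0,"dy": 0,"dz": 0.17,"turn": 0,"gripper": 1},{"dx": 0,"dy": 0,"dz": 0.17,"turn": 0,"gripper": 1},{"dx": 0,"dy": 0,"dz": 0.17,"turn": 0,"gripper": 1},{"dx": 0,"dy": 0,"dz": -0.6,"turn": 0,"gripper": 1},{"dx": 0,"dy": 0,"dz": -1.6,"turn": 0,"gripper": 1},{"dx": 0,"dy": 0,"dz": -2.8,"turn": 0,"gripper": 1},{"dx": 0,"dy": 0,"dz": -3.7,"turn": 0,"gripper": 0.5},{"dx": 0,"dy": 0,"dz": -3.7,"turn": 0,"gripper": 0}]}}

```text
clock: 52.9
ee_pos: [0.6199, -0.1759, 0.1175]
tool_rot: [[-0.076, 0.997, 0.005], [0.997, 0.076, -0.001], [-0.001, 0.005, -1.0]]
contact_force: [-0.4, -0.4, 0.7]
opening: 0.607
```

Run:
```python
from h import *
d,t=look('39')
crop(d,270,180,410,320,5,'c_s39.png')
plan(rack(.0895,0),.113,RY)
b=blobs(d,'orange',40)[0];print(b,[ray(d,x[0],.085) for x in b]); b=blobs(t,'orange',60)[0];print([ray(t,x[0],.09) for x in b],rack(.09,0))
```

```text
top yellow [276.6 245. ] [29, 30, 753] z65 [0.5885 0.1207] z55 [0.59   0.1215]
top blue [353.7 239.3] [30, 31, 706] z65 [ 0.6043 -0.0725] z55 [ 0.606  -0.0731]
top blue [223.  308.9] [38, 36, 627] z65 [0.4285 0.2496] z55 [0.4288 0.2514]
top red [315.2 242.2] [29, 29, 721] z65 [0.5963 0.0239] z55 [0.5979 0.024 ]
top red [219.3 309.6] [9, 8, 61] z65 [0.4267 0.2587] z55 [0.427  0.2606]
side yellow [299.1 216. ] [23, 17, 293] z65 [0.5929 0.1185] z55 [0.5997 0.1288]
side green [375.6 276.5] [23, 15, 245] z65 [ 0.6159 -0.1693] z55 [ 0.6229 -0.1628]
side blue [225.2 216.2] [22, 17, 140] z65 [0.4281 0.2302] z55 [0.4327 0.242 ]
side blue [348.3 254.7] [25, 18, 358] z65 [ 0.6089 -0.0754] z55 [ 0.6159 -0.0677]
side red [322.2 234.6] [24, 16, 309] z65 [0.5998 0.0214] z55 [0.6066 0.0305]
dx 4.981 dy 2.971 dz 0.053 turn 0.00 | pos [ 0.618  -0.1748  0.1146] jaw 0.0759 F [-0.4  0.2 -0.5] op 0.498 t 53.0 q7 0.61
[(array([359. , 220.2]), [353, 216, 15, 9, 56])] [array([ 0.69896117, -0.00506039,  0.085     ])]
[array([ 0.69503474, -0.01884909,  0.09      ])] [ 0.69604361 -0.01901145]
```

View pics/c_s39.png

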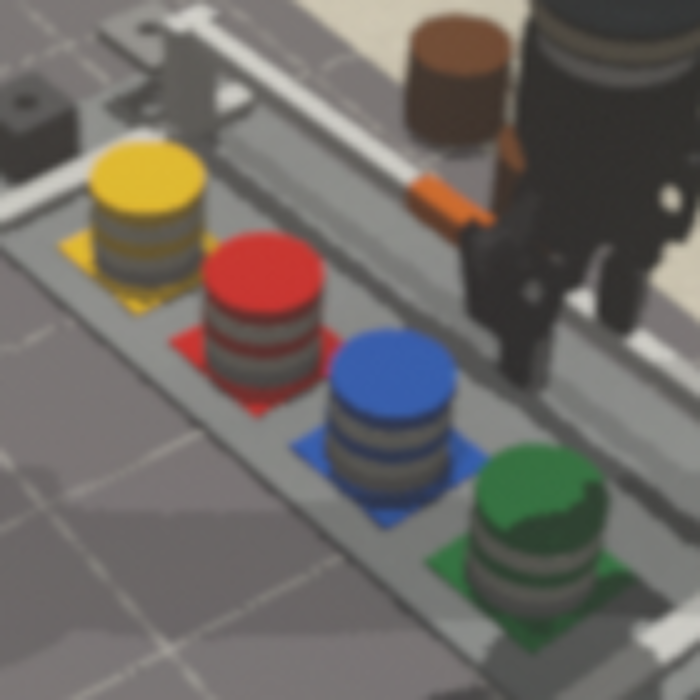

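View pics/top39.png

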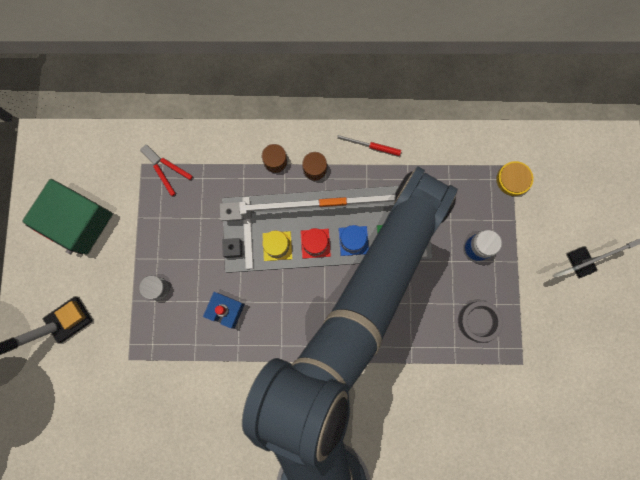

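Emit:
{"op": "send_rows", "data": {"deltas": [{"dx": 1.2,"dy": 0.7,"dz": 0,"turn": 0,"gripper": 0},{"dx": 2.6,"dy": 1.5,"dz": 0,"turn": 0,"gripper": 0},{"dx": 4,"dy": 2.4,"dz": 0,"turn": 0,"gripper": 0},{"dx": 4.8,"dy": 2.9,"dz": 0,"turn": 0,"gripper": 0},{"dx": 4.98,"dy": 2.98,"dz": 0,"turn": 0,"gripper": 0},{"dx": 4.98,"dy": 2.98,"dz": 0,"turn": 0,"gripper": 0},{"dx": 4.98,"dy": 2.98,"dz": 0,"turn": 0,"gripper": 0}]}}

```text
clock: 53.88
ee_pos: [0.6953, -0.022, 0.115]
tool_rot: [[-0.072, 0.997, -0.001], [0.997, 0.072, -0.001], [-0.001, -0.001, -1.0]]
contact_force: [0.1, -0.4, 1.2]
opening: 0.498
```

Run:
```python
from h import *
plan((.6965,-.0192),.052,RY)
d=grab('side');crop(d,290,150,420,280,5,'c_s40.png')
```

```text
dx 0.093 dy 0.048 dz 2.100 turn -0.03 | pos [ 0.6953 -0.022   0.115 ] jaw 0.0726 F [ 0.1 -0.4  1.2] op 0.498 t 53.88 q7 0.36
```

View pics/c_s40.png

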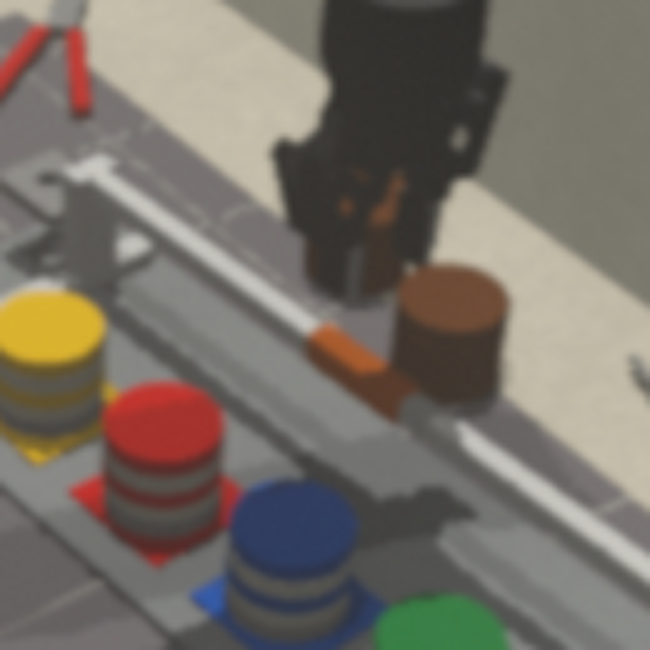

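Emit:
{"op": "send_rows", "data": {"deltas": [{"dx": 0.03,"dy": 0.04,"dz": 0.6,"turn": 0,"gripper": 0},{"dx": 0.03,"dy": 0.04,"dz": 1.2,"turn": 0,"gripper": 0},{"dx": 0.03,"dy": 0.04,"dz": 1.8,"turn": 0,"gripper": 0},{"dx": 0.03,"dy": 0.04,"dz": 2.1,"turn": 0,"gripper": 0},{"dx": 0.03,"dy": 0.04,"dz": 2.1,"turn": 0,"gripper": 0},{"dx": 0.03,"dy": 0.04,"dz": 2.1,"turn": 0,"gripper": -1},{"dx": 0.03,"dy": 0.04,"dz": 2.1,"turn": 0,"gripper": -1},{"dx": 0.03,"dy": 0.04,"dz": 2.1,"turn": 0,"gripper": -1},{"dx": 0.03,"dy": 0.04,"dz": 2.1,"turn": 0,"gripper": -1},{"dx": 0.03,"dy": 0.04,"dz": 2.1,"turn": 0,"gripper": -1}]}}

```text
clock: 55.18
ee_pos: [0.6969, -0.0186, 0.0532]
tool_rot: [[-0.076, 0.997, -0.001], [0.997, 0.076, 0.0], [0.0, -0.001, -1.0]]
contact_force: [-5.3, 0.3, 5.1]
opening: 0.182
```

Run:
```python
from h import *
d,t=look('41')
plan(rack(0,0),.052,RY)
crop(d,260,150,420,310,5,'c_s41.png')
```

```text
top yellow [269.7 242.6] [19, 30, 341] z65 [0.5945 0.1381] z55 [0.596  0.1391]
top green [392.7 236.5] [30, 30, 650] z65 [ 0.6121 -0.1701] z55 [ 0.6138 -0.1715]
top blue [353.8 239.5] [30, 31, 707] z65 [ 0.6038 -0.0728] z55 [ 0.6054 -0.0734]
top blue [222.7 308.5] [38, 35, 610] z65 [0.4295 0.2504] z55 [0.4298 0.2522]
top red [219.2 309.6] [9, 8, 62] z65 [0.4267 0.2589] z55 [0.427  0.2608]
side yellow [299.1 216. ] [23, 17, 294] z65 [0.5929 0.1185] z55 [0.5997 0.1288]
side yellow [293.  234.7] [28, 17, 92] z65 [0.5375 0.0638] z55 [0.5435 0.0734]
side green [377.6 278.2] [26, 19, 378] z65 [ 0.6161 -0.1761] z55 [ 0.6232 -0.1697]
side blue [225.2 216.3] [22, 17, 144] z65 [0.4279 0.2298] z55 [0.4325 0.2416]
side blue [348.3 254.8] [23, 17, 293] z65 [ 0.6087 -0.0757] z55 [ 0.6156 -0.068 ]
side red [322.1 234.6] [24, 16, 301] z65 [0.5996 0.0216] z55 [0.6064 0.0306]
dx -0.009 dy -3.031 dz 0.041 turn 0.00 | pos [ 0.6969 -0.0187  0.0532] jaw 0.0757 F [-4.   0.1  5.8] op 0.183 t 55.27 q7 0.39
```

View pics/c_s41.png

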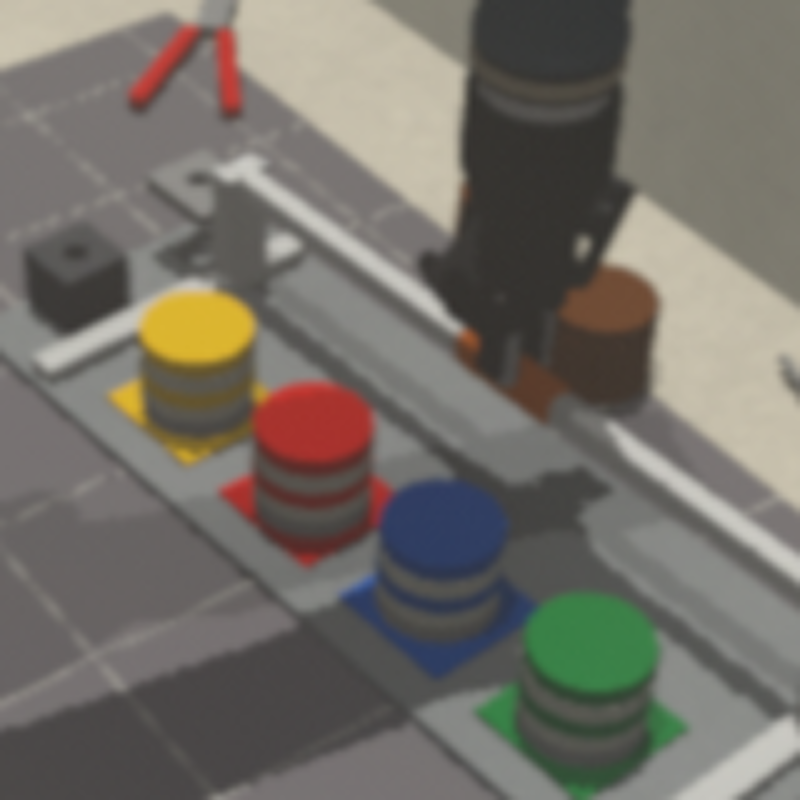

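View pics/top41.png

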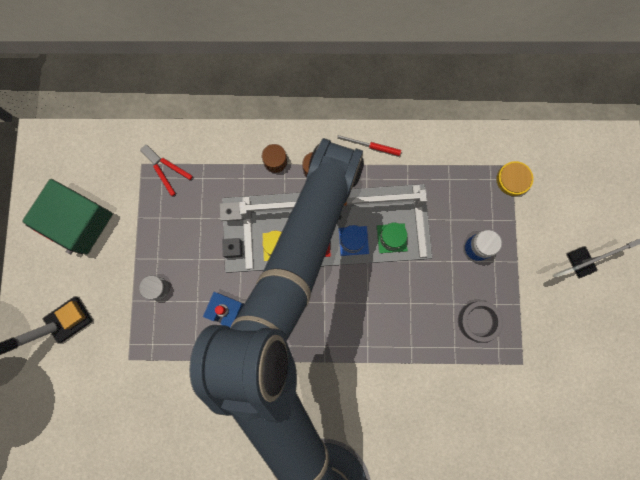

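Emit:
{"op": "send_rows", "data": {"deltas": [{"dx": 0,"dy": -0.3,"dz": 0,"turn": 0,"gripper": -1},{"dx": 0,"dy": -0.7,"dz": 0,"turn": 0,"gripper": -1},{"dx": 0,"dy": -1.1,"dz": 0,"turn": 0,"gripper": -1},{"dx": 0,"dy": -1.5,"dz": 0,"turn": 0,"gripper": -1},{"dx": 0,"dy": -1.9,"dz": 0,"turn": 0,"gripper": -1},{"dx": 0,"dy": -2.3,"dz": 0,"turn": 0,"gripper": -1},{"dx": 0,"dy": -2.7,"dz": 0,"turn": 0,"gripper": -1},{"dx": 0,"dy": -3.0,"dz": 0,"turn": 0,"gripper": -1},{"dx": 0,"dy": -3.04,"dz": 0,"turn": 0,"gripper": -1},{"dx": 0,"dy": -3.04,"dz": 0,"turn": 0,"gripper": -1},{"dx": 0,"dy": -3.04,"dz": 0,"turn": 0,"gripper": -1}]}}

```text
clock: 56.65
ee_pos: [0.6071, -0.0256, 0.0531]
tool_rot: [[-0.076, 0.997, 0.002], [0.997, 0.076, 0.0], [-0.0, 0.002, -1.0]]
contact_force: [2.4, -0.4, 7.5]
opening: 0.183
```

Run:
```python
from h import *
plan(rack(0,0),.052,RY)
d=grab('side');crop(d,260,150,420,310,5,'c_s42.png')
```

```text
dx -0.005 dy -0.029 dz 0.037 turn 0.00 | pos [ 0.6071 -0.0256  0.0531] jaw 0.0758 F [ 2.4 -0.4  7.5] op 0.183 t 56.65 q7 0.42
```

View pics/c_s42.png

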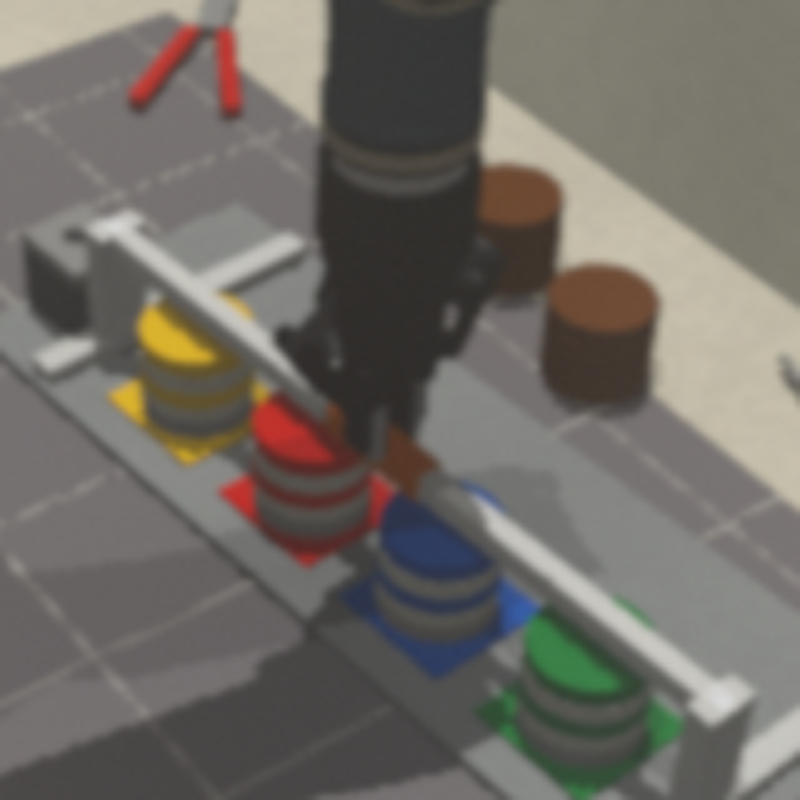

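Emit:
{"op": "send_rows", "data": {"deltas": [{"dx": 0,"dy": -0.03,"dz": 0,"turn": 0,"gripper": -1},{"dx": 0,"dy": -0.03,"dz": 0,"turn": 0,"gripper": -0.4},{"dx": 0,"dy": -0.03,"dz": 0,"turn": 0,"gripper": -0.1},{"dx": 0,"dy": 0,"dz": 0,"turn": 0,"gripper": 0},{"dx": 0,"dy": 0,"dz": -0.6,"turn": 0,"gripper": 0},{"dx": 0,"dy": 0,"dz": -1.6,"turn": 0,"gripper": 0},{"dx": 0,"dy": 0,"dz": -3,"turn": 0,"gripper": 0},{"dx": 1.6,"dy": -0.6,"dz": -4,"turn": 0,"gripper": 0},{"dx": 3.4,"dy": -1.2,"dz": -4.5,"turn": 0,"gripper": 0},{"dx": 5.2,"dy": -1.8,"dz": -4.5,"turn": 0,"gripper": 0},{"dx": 7,"dy": -2.2,"dz": -4.5,"turn": 0,"gripper": 0},{"dx": 9,"dy": -2.2,"dz": -4.5,"turn": 0,"gripper": 0}]}}

```text
clock: 58.2
ee_pos: [0.5194, 0.2398, 0.1889]
tool_rot: [[-0.075, 0.997, 0.001], [0.997, 0.075, 0.001], [0.001, 0.001, -1.0]]
contact_force: [0.6, -0.6, 0.4]
opening: 0.501
```

Emit:
{"op": "send_rows", "data": {"deltas": [{"dx": 1.8,"dy": 0,"dz": -0.3,"turn": 0,"gripper": 0},{"dx": 3.4,"dy": 0,"dz": -0.5,"turn": 0,"gripper": 0},{"dx": 3.4,"dy": 0,"dz": -0.5,"turn": 0,"gripper": 0},{"dx": 3.4,"dy": 0,"dz": -0.5,"turn": 0,"gripper": 0}]}}

```text
clock: 58.7
ee_pos: [0.5127, 0.3395, 0.2028]
tool_rot: [[-0.075, 0.997, 0.0], [0.997, 0.075, -0.001], [-0.001, 0.0, -1.0]]
contact_force: [-0.1, -0.4, 0.0]
opening: 0.503
```

Run:
```python
from h import *
d,t=look('43')
plan(rack(0,0),.052,RY)
crop(d,260,150,420,310,5,'c_s43.png');crop(t,190,170,450,340,3,'c_t43.png')
b=blobs(t,'orange',60)[0];print([(x[0],ray(t,x[0],.09)) for x in b])
```

```text
top yellow [276.3 234.6] [28, 8, 182] z65 [0.615 0.122] z55 [0.6167 0.1228]
top yellow [276.9 252. ] [29, 17, 380] z65 [0.5708 0.1196] z55 [0.5722 0.1204]
top green [391.2 226.6] [27, 8, 144] z65 [ 0.6373 -0.1668] z55 [ 0.6392 -0.1681]
top green [396.5 242.6] [24, 14, 226] z65 [ 0.5967 -0.1794] z55 [ 0.5983 -0.1808]
top blue [352.9 229. ] [28, 8, 165] z65 [ 0.6306 -0.0706] z55 [ 0.6324 -0.0712]
top blue [355.1 246.6] [29, 17, 338] z65 [ 0.5859 -0.076 ] z55 [ 0.5873 -0.0766]
top blue [210.5 310.7] [13, 24, 158] z65 [0.4238 0.2803] z55 [0.4241 0.2824]
top red [314.3 231.9] [28, 7, 162] z65 [0.6225 0.0264] z55 [0.6243 0.0265]
top red [315.5 249. ] [28, 16, 361] z65 [0.5791 0.023 ] z55 [0.5805 0.0231]
side yellow [295.1 218. ] [18, 14, 148] z65 [0.5793 0.1175] z55 [0.5858 0.1278]
side green [372.5 281.5] [17, 14, 119] z65 [ 0.5995 -0.1772] z55 [ 0.6064 -0.1708]
side blue [343.6 257.9] [18, 13, 134] z65 [ 0.5924 -0.0777] z55 [ 0.5992 -0.07  ]
side red [317.5 236.9] [18, 13, 131] z65 [0.5846 0.0211] z55 [0.5913 0.0301]
dx -12.335 dy 2.216 dz 5.028 turn -0.03 | pos [0.513  0.3385 0.2027] jaw 0.0728 F [-0.2  0.1  0.1] op 0.503 t 58.8 q7 -0.35
[(array([334.4, 237.2]), array([ 0.60522969, -0.02356447,  0.09      ]))]
```

View pics/side43.png

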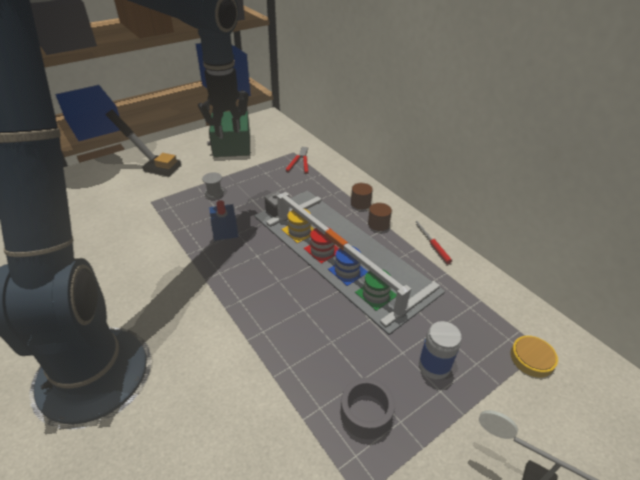

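View pics/c_t43.png

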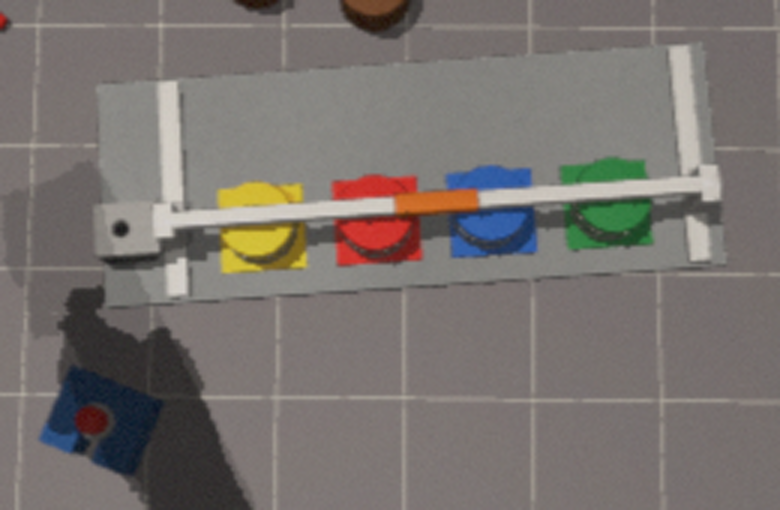

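View pics/c_s43.png

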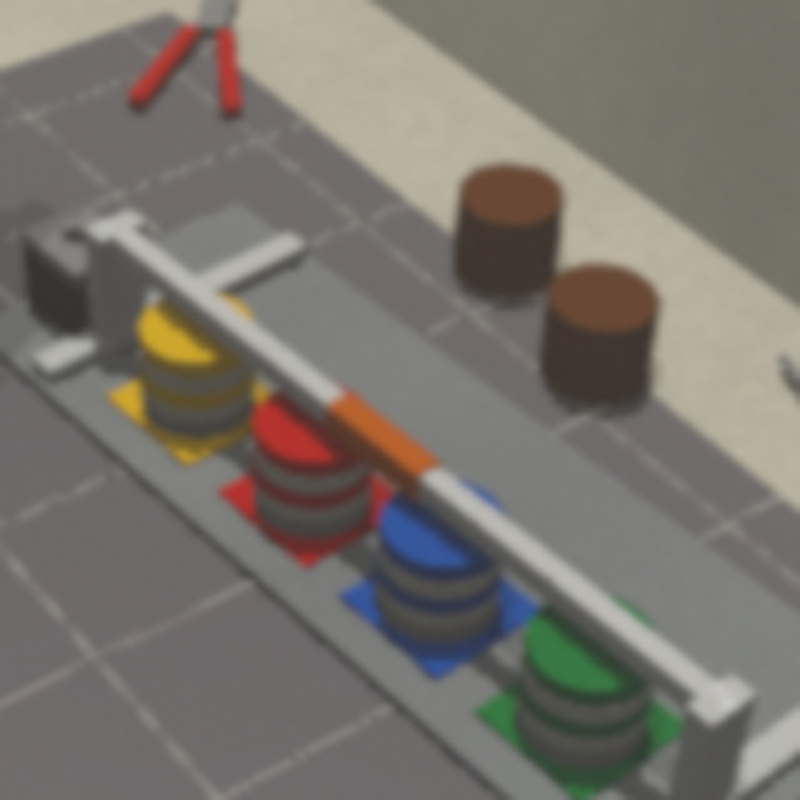

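Run:
```python
from bench import r
print(r.sign_off())
```

```text
the job is handed in; nothing more can be done
None
```

The job is finished and handed in at about 59 s of the 210 s allowed; no verdict was reported.

**What I did:**
- I drew the pin and parked it at the inner end of the notch, then slid the bar back about 88 mm.
- I swapped red and blue, using the empty yellow pad as a stopover, then brought in the yellow and green jars.
- I closed the bar and moved the arm clear.

**Last checks in both views:**
- All four jars stand upright on their own pads, within roughly 5 mm of the middle.
- The orange sleeve is back within about 1 px of where it started.
- The pin is upright in the notch with its collar on the block.
- The can, tape, spool and the two brown look-alikes were not touched and show no visible movement.

**What went wrong or disagreed:**
- My first pinch on the pin closed just above it. The cameras show the fingertips about 30 mm higher than the reported tool height, so I worked about 30 mm lower from then on.
- The blue jar was knocked about 3 cm sideways partway through, after I had placed it. I saw it in the next picture and re-centred it before placing the green jar.
- The two cameras differ by about 2 mm along the row.

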